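Load sample tubes into a rocker tray from a scoop

ROBOT

A 6-joint arm with a two-finger parallel gripper is mounted at the origin on the work surface. World frame = base frame: x ahead of the robot, y to its left, z up, the work surface at z = 0. Lengths are in m, angles in rad, forces in N, time in s.
With the tool pointing down it reaches from about 0.325 to 0.875 m from the base axis. Payload 4.4 kg.
Tool frame: the origin (TCP) lies at the very end of the fingers, on their centre line; the grasp point (between the pads) lies 19 mm behind it; y points along the fingers, z is the direction in which the jaws open and shut, and the axes are right-handed (so a half turn about y gives the same grasp; the last joint's range is limited). The gripper opens to 85 mm and grips with 20 to 120 N. Pads are 22 mm wide; open, the fingers measure 114 mm over their backs; the gripper's body (76 mm by 85 mm) begins 54 mm behind the grasp point. The pads swing forward as they close: fully open they stand 13 mm farther back than shut.
Start: joints at [-1.3, 0.207, 1.542, -0, 1.393, -0.15], TCP at [0.235, -0.525, 0.203] pointing down, gripper open.
Joint ranges: [-2.73, 2.73], [-0.86, 2.22], [0.23, 2.46], [-1.11, 4.25], [0.08, 2.63], [-2.82, 2.82]. Speed limits (rad/s): [2.79, 2.79, 3.14, 3.14, 3.14, 3.14].

INTERFACE

Orientations are given as a 3x3 rotation matrix whose columns are the frame's x, y, z axes.
In Python, from workcell import robot, viewer gives the robot as it stands.
- The arm moves only by the tool move_arm, never from a script. Its argument "increments" is one flat list of numbers, 7 for each row, row after row: the shift along the tool's x, y, z in mm, then the turn, a rotation vector about the tool's x, y, z in degrees, then the finger opening in mm, from 0 to 85.4. In form: [x, y, z, ax, ay, az, hand, x, y, z, ax, ay, az, hand, ...]. A call has 1 to 5 rows; each row shifts and turns the pose as measured when the row begins, along the tool's axes as they then stand; what a row does not reach is not made up. A row lasts 1/12 s, in which the tool goes at most 41.7 mm and 7.16 degrees, less where a joint would pass 70% of its speed; a pose out of reach is approached as far as the arm can. A call with a gripper value outside its range is refused whole. The fingers move at their own pace and stop on an object; "newtons" is the grip in N (left out, the last holds). Time passes only in rows, so rows that do not move let the fingers close. It gives the time, the measured TCP pose, the force and the opening at its end, in the units of the state.
- robot.get_state(): the state, without advancing time (a new reading comes with each control period).
- viewer.read_camera(name): name is "side" or "top"; returns (picture, depth): 400x640x3 uint8, red, green, blue; 400x640 float32, m along the optical axis (not along the pixel's ray), 0 where there is no reading.
- viewer.camera_info(name): a dict with "camera_matrix" (3x3 intrinsics, pixels), "rvec" (rotation vector, rad) and "tvec" (3), from world to camera coordinates, as OpenCV has them. Camera axes: x right, y down, z forward; pixel columns grow to the right and rows downward; lengths in m; the calibration is good to about 2 mm. A picture is of the moment at which its call begins. camera_info takes no time and is no camera call.
- robot.hand_in(): hands the job in, once; it reports no verdict.
Trained networks look in the newest picture that a camera, given by its name, has taken for a name from the list of things; names that differ only in an ending like _2 or _b are one class to them, and where a whole thing is asked for, a point or a joint stands for the part that bears it (a point fixed in the world has none). Each returns a list of dicts, best first, with "score" (0 to 1); they miss things now and then, are a little off and sometimes report something else, mostly with a low value. They report only what shows in the picture. A call takes as long as a camera call. They do not tell look-alikes from the thing itself.
- viewer.outline_of(camera, thing): "mask" (400x640 bool, what is visible of it) and "bbox" ([left, top, right, bottom] in pixels, round what is visible of it).
The state is a dict: "t": time; "joint_positions": joint angles; "qd": joint speeds; "joint_efforts": joint torques, N m; "eef_pos": TCP position; "tool_rot": TCP orientation; "contact_force": force on the tool from outside, world axes, zero at the start; "moment": the same for the moment, N m; "grip_width": finger opening in m.
Only numpy, scipy, OpenCV 4.12 (cv2) and the standard library are available. Lean on these libraries where they do the work, as an engineer would, in place of code of your own. Each camera call takes 0.05 s, during which the arm holds its last target.

TASK

Pick up the scoop by its handle and pour its three tubes into the grooved tray of the rocker, keeping the mouth of the scoop low over the tray so that the tubes roll in rather than drop, until each tube lies in a groove of its own, about centred along it; do not touch the tubes with the gripper. Set the empty scoop down flat on the open bench, then lower the rocker's hold-down bar fully over the tubes, leaving the other things on the bench where they stand.

Things in the scene. Friction and masses are not known exactly. Their poses are not given: they have to be found in the camera images.
- scoop: Loose steel scoop, 0.16 kg. Origin: centre of its underside; y to the open mouth, x along the tubes, z up. Floor 114 (x) by 84 (y) mm, 2.5 thick; side walls 18 high; at the mouth (y=+42) a lip 1.5 above the floor, so tubes roll out from 10 degrees of tilt on, the last at 30. Back wall 28 high at y=-32 to -42 with an upright handle plate. Starts on the stand, mouth 25 degrees up, x level.
- scoop_handle (a point): Grip point on the scoop's handle plate, same axes: at (0,-37,62) mm in the scoop's frame. The plate is 10 mm thick (y), 56 wide (x); its top is 25 mm above this point, 87 above the scoop's underside. Tops of the tubes in the scoop: 24.5 above its underside.
- tube0: One of three equal closed plastic tubes, a plain cylinder 22 mm in diameter and 100 mm long with an orange cap of the same diameter, 30 g. Origin at its centre, x axis along the tube. Starts lying across the scoop, tube0 against the back, tube1 in the middle, tube2 nearest the mouth.
- tube1: One of three equal closed plastic tubes, a plain cylinder 22 mm in diameter and 100 mm long with an orange cap of the same diameter, 30 g. Origin at its centre, x axis along the tube. Starts lying across the scoop, tube0 against the back, tube1 in the middle, tube2 nearest the mouth.
- tube2: One of three equal closed plastic tubes, a plain cylinder 22 mm in diameter and 100 mm long with an orange cap of the same diameter, 30 g. Origin at its centre, x axis along the tube. Starts lying across the scoop, tube0 against the back, tube1 in the middle, tube2 nearest the mouth.
- stand: Fixed black stand holding the scoop sloping, base 100 by 100 mm. Origin: centre of its underside on the bench; y the way the scoop's mouth points, sloping up 25 degrees. The scoop's origin starts 46 mm right above this origin. A 10 mm ledge behind the scoop's low back end; nothing above it or at its sides. Highest point 65 mm above the bench.
- tray (a point): Centre of the rocker's fixed level tray at its rib tops, 75 mm above the bench. x along the grooves, y from the open pouring end to the bar's pivot. Four V grooves at y=-42,-14,14,42 mm, 9.5 deep, 126 long; ribs at y=-28,0,28. A seated tube's centre is 4 mm above the ribs. End wall at y=+58, 12 mm over the ribs; none at -y. Rocker: 140 (x) by 190 mm (y -90 to +100), 52 high under the tray.
- bar_pivot (a point): Pivot of the hold-down bar, at (0,72,22) mm in the tray's frame, same axes; the pivot line runs along x. Two steel cheeks, 52 mm over all, rise 8 mm above it.
- bar_end (a point): Free end of the steel hold-down bar, on its centre line, 134 mm from the pivot. The bar is 22 mm wide and 8 mm thick; the last 36 mm is a paddle 44 mm wide.
- hold_bar (a joint): Angle of the hold-down bar, rad: 0 = fully down, level over the tubes, pointing from the pivot to the tray's -y, underside 3 mm above seated tubes (an unseated tube blocks it); 1.57 = upright; more leans back over +y, stop at 2.15. Starts at 1.75 to 2.05. Stays where it is left (friction); pushing near its end takes about 1 N.
- tip_box: Bystander: loose closed blue pipette-tip box, 85 by 125 mm, 55 mm high, with white tips standing 12 mm out of its top; origin at the centre of its underside.
- bottle: Bystander: loose white bottle, 70 mm in diameter, 160 mm high; origin at the centre of its underside.
- beaker: Bystander: loose glass beaker, 72 mm in diameter, 85 mm high; origin at the centre of its underside.
Things that resemble listed ones, but are neither listed nor needed, are in the scene too. What is shaped like the tube0 but black or red is not meant. Leave any orange look-alike of the part that bears tray alone.

How it is judged:
By the outcome, as a careful person would: the job done as asked, in the order asked, and still so for the second after the job is handed in, with the robot touching nothing.
It also fails if it takes over 72 s, if anything falls off the work surface, if the arm or the gripper's body presses on something with over 40 N, if the wrist force passes 120 N, or if a joint passes its speed limit or range.

## Working session

There is one attempt and no reset: what is moved stays moved. The work goes in short steps, Python scripts to look and compute and a tool call to move; the robot and the scene stay as the last step left them, time stands still between calls to the robot, and variables do not carry over. Pictures are saved under pics/ and viewed, and the job is handed in when it is done.

Besides the shell and the picture viewer there is one more tool, called after "Call:" as name(argument=value, ...), one argument or row to a line, values as JSON. move_arm: Moves the arm, as the interface text tells. Its arguments: {"type":"object","properties":{"increments":{"type":"array","items":{"type":"number"}},"newtons":{"type":"number"}},"required":["increments"]}

```bash
mkdir -p pics; ls
cat > h.py <<'E'
import numpy as np, cv2
from workcell import robot, viewer
def cam(n):
    i=viewer.camera_info(n); R=cv2.Rodrigues(np.array(i["rvec"],float))[0]; return np.array(i["camera_matrix"]),R,np.array(i["tvec"],float).ravel()
def pts(n,d):
    K,R,t=cam(n); v,u=np.mgrid[0:400,0:640]
    P=np.stack([(u-K[0,2])/K[0,0]*d,(v-K[1,2])/K[1,1]*d,d],-1)
    return (P-t)@R
def proj(n,X):
    K,R,t=cam(n); p=(np.atleast_2d(X)@R.T+t)@K.T; return p[:,:2]/p[:,2:]
E
python3 - <<'E'
from h import *
for n in ("side","top"):
    im,d=viewer.read_camera(n); np.savez(f"pics/{n}0.npz",im=im,d=d)
    cv2.imwrite(f"pics/{n}0.png",im[:,:,::-1])
    K,R,t=cam(n); print(n,K.tolist(),(-R.T@t).round(3),R.round(2).tolist())
s=robot.get_state(); print(s)
E
```

```text
pics
side [[453.71720568330255, 0.0, 311.8590716352283], [0.0, 453.71720568330255, 198.6961656669877], [0.0, 0.0, 1.0]] [ 0.253 -1.059  0.949] [[0.96, -0.29, 0.02], [-0.18, -0.63, -0.76], [0.23, 0.72, -0.66]]
top [[435.26087348471674, 0.0, 318.83909309200175], [0.0, 435.26087348471674, 201.43105665041688], [0.0, 0.0, 1.0]] [ 0.38  -0.137  1.186] [[-0.01, -1.0, -0.02], [-0.98, 0.01, -0.18], [0.18, 0.02, -0.98]]
{'t': 0.1, 'joint_positions': array([-1.30051578e+00,  2.07385208e-01,  1.54280622e+00,  1.23919977e-05,
        1.39351854e+00, -1.50491471e-01]), 'qd': array([ 0.00027238, -0.00272535, -0.00224137,  0.00033629, -0.00105095,
       -0.00115194]), 'joint_efforts': array([-7.62328636e-04, -3.84095228e+01, -2.92549163e+01, -1.83254569e-04,
        4.84836215e-03, -2.28961153e-05]), 'eef_pos': array([ 0.23466461, -0.52412063,  0.20231563]), 'tool_rot': array([[-9.12774858e-01, -5.53570550e-04,  4.08462670e-01],
       [-4.08462912e-01,  2.04369970e-03, -9.12772629e-01],
       [-3.29490990e-04, -9.99997758e-01, -2.09155074e-03]]), 'contact_force': array([ 0.00204365,  0.77683547, -0.20579809]), 'moment': array([ 0.03143039, -0.02659262,  0.04835633]), 'grip_width': 0.0854061646727842}
```

View pics/side0.png

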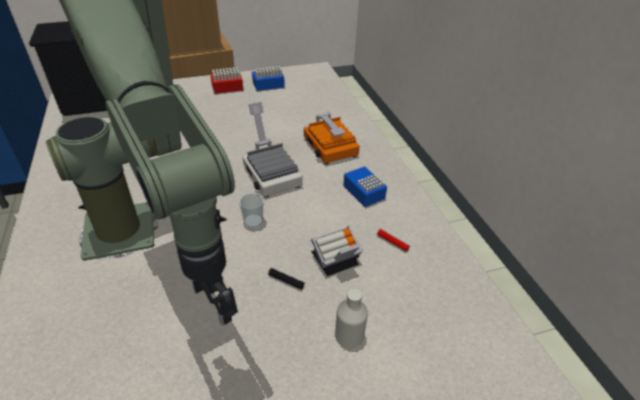

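View pics/top0.png

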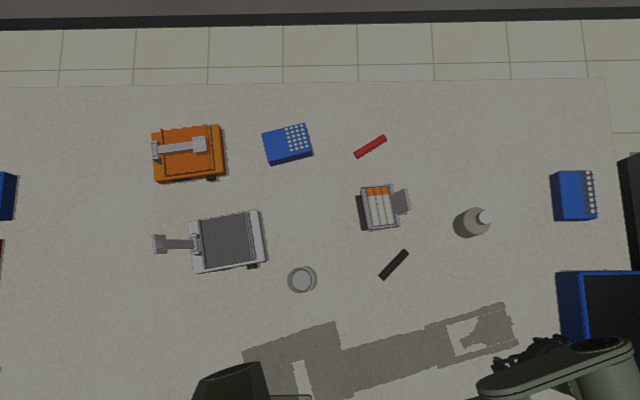

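The side view has the scoop at (337,248), the white rocker at (272,168) with its bar at (258,122), and the beaker at (252,210). The bottle is at (352,320) and the blue box at (365,186). The top view has the scoop at (378,207) with its handle at (400,202), and the white rocker at (228,240) with its bar leaning back to (160,244).

Look-alikes, by top-view pixel:
- Rocker: the orange one at (188,153). I choose the white one.
- Tubes: black at (393,265) and red at (370,146). I choose the white/orange tubes in the scoop.
- Tip boxes: (287,144) and others. None of them are touched.

Run:
```python
from h import *
out=[]
for n,c in (("side",(250,40,130)),("top",(320,140,130))):
    z=np.load(f"pics/{n}0.npz")
a=np.load("pics/side0.npz")["im"]; b=np.load("pics/top0.npz")["im"]
f=lambda x,l,t,r,bb:cv2.resize(x[t:bb,l:r],None,fx=5,fy=5,interpolation=cv2.INTER_CUBIC)[:,:,::-1]
cv2.imwrite("pics/c1.png",np.hstack([f(a,300,215,380,275),f(b,345,175,425,235)]))
cv2.imwrite("pics/c2.png",np.hstack([f(a,235,95,310,200),f(b,145,190,225+50,295)][:2])[:600,:800])
for n in("side","top"):
    d=np.load(f"pics/{n}0.npz")["d"]; P=pts(n,d)
    for th in("scoop","tray","bar_end","stand","beaker","bottle","tip_box"):
        for r in viewer.outline_of(n,th)[:2]:
            m=r["mask"]&(d>0); q=P[m]
            if len(q): print(n,th,round(r["score"],2),np.round(r["bbox"]),np.median(q,0).round(3),np.percentile(q,2,0).round(3),np.percentile(q,98,0).round(3))
```

```text
side tray 0.92 [242. 107. 303. 196.] [0.474 0.106 0.068] [0.41  0.026 0.014] [0.556 0.243 0.207]
side tray 0.59 [300. 114. 361. 167.] [0.718 0.197 0.063] [ 0.654  0.142 -0.   ] [0.803 0.428 0.104]
side bar_end 0.71 [316. 114. 345. 138.] [0.728 0.233 0.101] [0.709 0.175 0.065] [0.76  0.314 0.107]
side bar_end 0.6 [239. 105. 303. 196.] [0.475 0.109 0.068] [0.411 0.026 0.006] [0.559 0.246 0.209]
side stand 0.59 [310. 250. 359. 275.] [ 0.57  -0.315  0.007] [ 0.519 -0.327  0.002] [ 0.621 -0.25   0.037]
side stand 0.23 [341. 165. 387. 205.] [ 0.742 -0.059  0.053] [ 0.701 -0.1    0.006] [0.802 0.021 0.068]
side beaker 0.62 [240. 102. 303. 200.] [0.476 0.111 0.067] [0.411 0.026 0.   ] [0.564 0.305 0.208]
side beaker 0.56 [239. 190. 267. 228.] [ 0.381 -0.087  0.058] [ 0.351 -0.103  0.004] [ 0.411 -0.035  0.086]
side bottle 0.57 [336. 289. 366. 347.] [ 0.516 -0.533  0.101] [ 0.491 -0.549  0.013] [ 0.55  -0.499  0.161]
side bottle 0.37 [321. 235. 352. 256.] [ 0.566 -0.284  0.067] [ 0.523 -0.296  0.056] [ 0.617 -0.27   0.071]
side tip_box 0.66 [342. 165. 387. 205.] [ 0.742 -0.057  0.053] [ 0.701
[... 264 characters left out ...]
11. 227.] [ 0.572 -0.313  0.064] [ 0.514 -0.345 -0.001] [ 0.625 -0.23   0.11 ]
top bar_end 0.9 [152. 133. 207. 156.] [0.73  0.232 0.1  ] [0.711 0.177 0.069] [0.758 0.312 0.105]
top bar_end 0.84 [150. 233. 199. 256.] [0.469 0.23  0.177] [0.447 0.187 0.051] [0.489 0.255 0.219]
top stand 0.63 [357. 199. 367. 233.] [ 0.562 -0.232  0.006] [ 0.518 -0.243 -0.   ] [ 0.61  -0.22   0.061]
top beaker 0.69 [285. 266. 313. 296.] [ 0.383 -0.064  0.02 ] [ 0.351 -0.1   -0.   ] [ 0.415 -0.035  0.087]
top bottle 0.83 [450. 208. 493. 238.] [ 0.519 -0.498  0.107] [ 0.491 -0.532  0.005] [ 0.556 -0.479  0.161]
top tip_box 0.92 [261. 124. 311. 167.] [ 0.745 -0.033  0.054] [ 0.702 -0.092  0.005] [0.798 0.029 0.068]
```

View pics/c1.png

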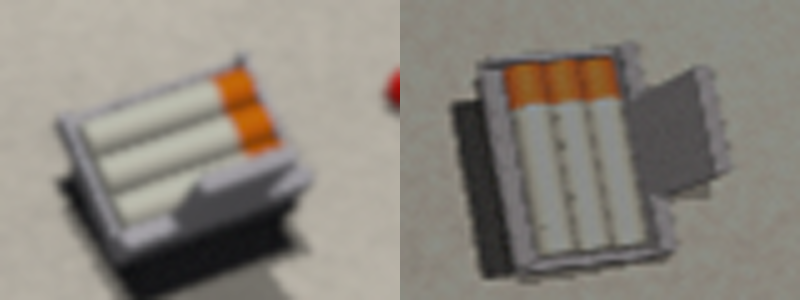

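View pics/c2.png

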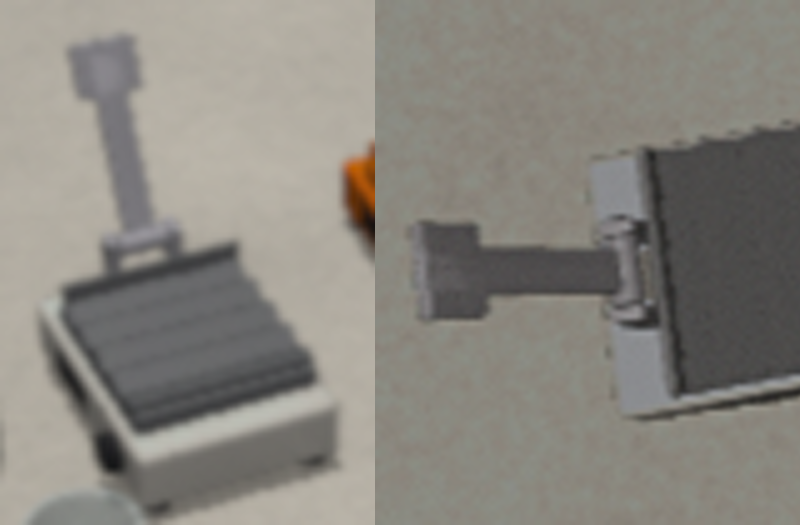

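```bash
cat > fit.py <<'E'
from h import *
from scipy.optimize import least_squares
from scipy.spatial.transform import Rotation as Ro
def box(p,lo,hi):
    lo=np.array(lo)/1e3;hi=np.array(hi)/1e3
    q=abs(p-(lo+hi)/2)-(hi-lo)/2
    return np.linalg.norm(np.maximum(q,0),axis=1)+np.minimum(q.max(1),0)
def cyl(p,y,z):
    r=np.hypot(p[:,1]-y,p[:,2]-z)-.011; a=abs(p[:,0])-.05
    return np.maximum(r,a)
def scoop(p,tubes=True):
    S=[box(p,(-57,-42,0),(57,42,2.5)),box(p,(-57,-42,0),(-54.5,42,18)),box(p,(54.5,-42,0),(57,42,18)),
       box(p,(-57,-42,0),(57,-32,28)),box(p,(-28,-42,0),(28,-32,87))]
    if tubes:S+=[cyl(p,y,.0135) for y in(-.021,.001,.023)]
    return np.min(S,0)
def rocker(p,a):
    S=[box(p,(-70,-90,-69),(70,100,-23)),box(p,(-63,-56,-23),(63,58,-3)),box(p,(-63,58,-23),(63,62,12)),box(p,(-26,66,-23),(26,78,30))]
    q=p-np.array([0,.072,.022]); c,s=np.cos(a),np.sin(a)
    # bar dir: (-cos a, sin a) in (y,z)
    u=-q[:,1]*c+q[:,2]*s; w=q[:,1]*s+q[:,2]*c
    b=np.c_[q[:,0],u,w]
    S+=[box(b,(-11,0,-4),(11,134,4)),box(b,(-22,98,-4),(22,134,4))]
    return np.min(S,0)
def cloud(k,lo,hi,cams=("side","top")):
    o=[]
    for n in cams:
        z=np.load(f"pics/{n}{k}.npz"); P=pts(n,z["d"]); m=(z["d"]>0)&np.all((P>lo)&(P<hi),-1)
        e=cv2.morphologyEx(z["d"],cv2.MORPH_GRADIENT,np.ones((3,3)))<.03
        o.append(P[m&e])
    return o
E
cat > f0.py <<'E'
from fit import *
C=cloud(0,[.47,-.38,.03],[.68,-.20,.14]); print([len(c) for c in C])
def T(v): return Ro.from_euler("ZX",[v[3],v[4]])
def fitS(P,x0):
    f=lambda v:scoop(T(v).inv().apply(P-v[:3]))*1e3
    return least_squares(f,x0,loss="soft_l1",f_scale=1.5,x_scale=[.01,.01,.01,.1,.1])
for nm,P in(("both",np.vstack(C)),("side",C[0]),("top",C[1])):
    v=[.57,-.285,.046,.1,np.radians(25)]
    for _ in range(3):
        loc=T(v).inv().apply(P-np.array(v[:3])); r=fitS(P[(loc[:,2]>.003)],v); v=r.x
    print("scoop",nm,(v[:3]*1e3).round(1),np.degrees(v[3:]).round(2),"med",np.median(abs(r.fun)).round(2))
    print(" handle",(T(v).apply([0,-.037,.062])+v[:3]).round(4))
C=cloud(0,[.36,-.02,.02],[.60,.30,.26])
for nm,P in(("both",np.vstack(C)),("side",C[0]),("top",C[1])):
    f=lambda v:rocker(Ro.from_euler("Z",v[3]).inv().apply(P-v[:3]),v[4])*1e3
    r=least_squares(f,[.475,.09,.075,.1,1.9],loss="soft_l1",f_scale=1.5,x_scale=[.01,.01,.01,.1,.1]);v=r.x
    print("rocker",nm,(v[:3]*1e3).round(1),np.degrees(v[3]).round(2),v[4].round(3),"med",np.median(abs(r.fun)).round(2))
E
python3 f0.py
```

```text
[1019, 1477]
scoop both [ 570.9 -273.2   45.6] [ 9.3  24.92] med 1.03
 handle [ 0.5806 -0.3321  0.0862]
scoop side [ 571.3 -273.6   46. ] [ 9.1  24.47] med 1.04
 handle [ 0.5807 -0.3322  0.0871]
scoop top [ 567.3 -284.6   67.1] [ 9.81 24.15] med 0.75
 handle [ 0.5774 -0.3428  0.1086]
rocker both [488.  118.4  73.4] 8.87 2.045 med 2.04
rocker side [487.3 121.1  74.1] 9.56 2.015 med 2.09
rocker top [486.4 116.6  73.2] 9.98 2.059 med 2.02
```

```bash
cat > ov.py <<'E'
from fit import *
def poly(im,n,X,col):
    p=proj(n,X)*4; return cv2.polylines(im,[np.round(p).astype(int)],False,col,1,cv2.LINE_AA)
def overlay(k,sv,rv,name):
    for n in("side","top"):
        im=cv2.resize(np.load(f"pics/{n}{k}.npz")["im"][:,:,::-1],None,fx=4,fy=4,interpolation=cv2.INTER_CUBIC)
        im=np.ascontiguousarray(im)
        if sv is not None:
            S=lambda L:Ro.from_euler("ZX",sv[3:]).apply(np.array(L)/1e3)+sv[:3]
            poly(im,n,S([(-28,-32,87),(28,-32,87),(28,-42,87),(-28,-42,87),(-28,-32,87),(-28,-32,28),(28,-32,28),(28,-32,87)]),(0,255,0))
            poly(im,n,S([(-57,-42,28),(57,-42,28),(57,-32,28),(57,-32,18),(57,42,18),(57,42,0),(-57,42,0),(-57,42,18),(-57,-32,18),(-57,-42,28)]),(0,255,0))
            c=proj(n,sv[:3])[0]
        if rv is not None:
            S=lambda L:Ro.from_euler("Z",rv[3]).apply(np.array(L)/1e3)+rv[:3]
            poly(im,n,S([(-70,-90,-23),(70,-90,-23),(70,100,-23),(-70,100,-23),(-70,-90,-23)]),(0,0,255))
            poly(im,n,S([(-63,58,12),(63,58,12)]),(0,0,255))
            for y in(-56,-28,0,28):poly(im,n,S([(-63,y,0),(63,y,0)]),(0,255,255))
            a=rv[4];B=lambda x,u:(x,72-u*np.cos(a),22+u*np.sin(a))
            poly(im,n,S([B(-11,0),B(-11,98),B(-22,98),B(-22,134),B(22,134),B(22,98),B(11,98),B(11,0)]),(255,0,0))
            c2=proj(n,rv[:3])[0]
        cs=[x for x in ([c] if sv is not None else [])+([c2] if rv is not None else [])]
        o=[]
        for q in cs:
            u,v=np.round(q*4).astype(int);u=min(max(u,200),2360);v=min(max(v,260),1340); o.append(im[v-260:v+260,u-200:u+200])
        cv2.imwrite(f"pics/{name}_{n}.png",np.hstack(o))
E
cat > f1.py <<'E'
from ov import *
C=cloud(0,[.47,-.38,.03],[.68,-.20,.14])
def T(v): return Ro.from_euler("ZX",[v[3],v[4]])
for nm,P in(("side",C[0]),("top",C[1])):
    v=np.array([.571,-.275,.046,.16,np.radians(25)])
    for _ in range(4):
        loc=T(v).inv().apply(P-v[:3]);Q=P[loc[:,2]>.003]
        f=lambda w:scoop(T([*w[:2],.046,w[2],np.radians(25)]).inv().apply(Q-np.array([w[0],w[1],.046])))*1e3
        r=least_squares(f,v[[0,1,3]],loss="soft_l1",f_scale=1.5);v[[0,1,3]]=r.x
    print(nm,v.round(4),np.median(abs(r.fun)),len(Q))
sv=np.array([.571,-.2735,.046,np.radians(9.2),np.radians(25)])
overlay(0,sv,np.array([.4875,.1185,.075,np.radians(9.4),2.045]),"ov0")
E
python3 f1.py
```

```text
side [ 0.5712 -0.2734  0.046   0.1582  0.4363] 1.045061355984445 1010
top [ 0.5707 -0.2731  0.046   0.1639  0.4363] 1.0429700425583084 1341
```

View pics/ov0_side.png

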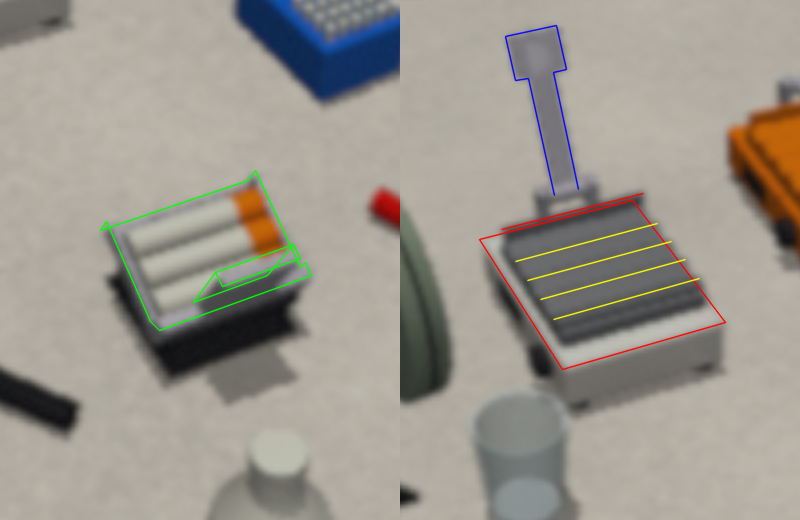

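View pics/ov0_top.png

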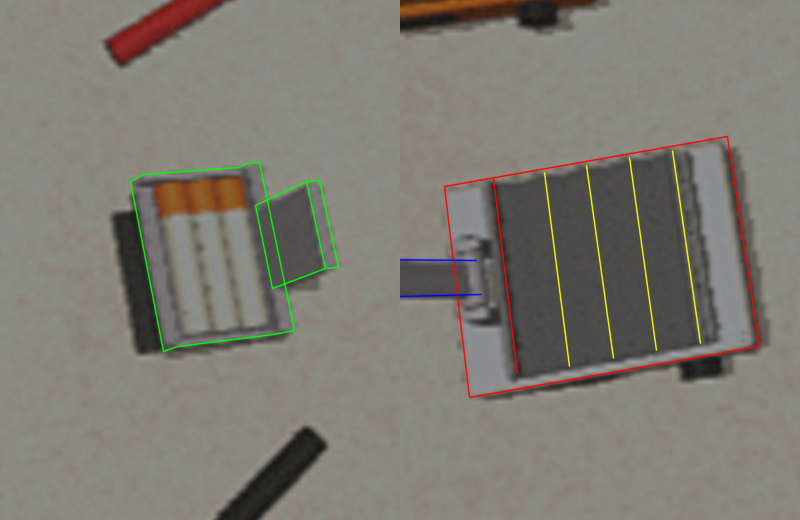

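Run:
```python
from ov import *
f=lambda x,l,t,r,b:cv2.createCLAHE(3,(4,4)).apply(cv2.cvtColor(cv2.resize(x[t:b,l:r],None,fx=7,fy=7,interpolation=cv2.INTER_CUBIC),cv2.COLOR_RGB2GRAY))
a=np.load("pics/side0.npz")["im"]; b=np.load("pics/top0.npz")["im"]
A=f(a,242,133,306,200)[:460];B=f(b,185,203,275,280)
cv2.imwrite("pics/c3.png",A);cv2.imwrite("pics/c4.png",B)
# profile heights along tray y near x=0
sv=np.array([.4875,.1185,.075,np.radians(9.4)])
for n in("side","top"):
    z=np.load(f"pics/{n}0.npz");P=pts(n,z["d"]);L=Ro.from_euler("Z",sv[3]).inv().apply((P-sv[:3]).reshape(-1,3))*1e3
    m=(abs(L[:,0])<45)&(z["d"].ravel()>0)
    print(n,[(y,np.round(np.median(L[m&(abs(L[:,1]-y)<2),2]),1)) for y in range(-110,115,4)])
    m=(abs(L[:,1])<45)&(z["d"].ravel()>0)
    print(n,[(y,np.round(np.median(L[m&(abs(L[:,0]-y)<2),2]),1)) for y in range(-84,85,4)])
```

```text
side [(-110, np.float64(-74.6)), (-106, np.float64(-74.7)), (-102, np.float64(-74.2)), (-98, np.float64(-73.5)), (-94, np.float64(-75.8)), (-90, np.float64(-73.0)), (-86, np.float64(-45.9)), (-82, np.float64(-43.8)), (-78, np.float64(-45.9)), (-74, np.float64(-25.1)), (-70, np.float64(-23.4)), (-66, np.float64(-19.9)), (-62, np.float64(-14.0)), (-58, np.float64(-7.7)), (-54, np.float64(-4.2)), (-50, np.float64(-2.6)), (-46, np.float64(-3.8)), (-42, np.float64(-6.0)), (-38, np.float64(-5.9)), (-34, np.float64(-8.2)), (-30, np.float64(-4.7)), (-26, np.float64(-2.9)), (-22, np.float64(-1.5)), (-18, np.float64(-4.0)), (-14, np.float64(-4.7)), (-10, np.float64(-7.0)), (-6, np.float64(-6.6)), (-2, np.float64(-4.2)), (2, np.float64(-2.1)), (6, np.float64(-2.7)), (10, np.float64(-3.5)), (14, np.float64(-5.1)), (18, np.float64(-5.9)), (22, np.float64(-7.8)), (26, np.float64(-4.7)), (30, np.float64(-3.1)), (34, np.float64(-1.4)), (38, np.float64(-3.7)), (42, np.float64(-5.8)), (46, np.float64(-6.7)), (50, np.float64(-5.6)), (54, np.float64(-5.0)), (58, np.float64(3.6)), (62, np.float64(3.7)), 
[... 2176 characters left out ...]
(-6.4)), (18, np.float64(-8.8)), (22, np.float64(-8.2)), (26, np.float64(-6.0)), (30, np.float64(-3.0)), (34, np.float64(-1.5)), (38, np.float64(-2.7)), (42, np.float64(-6.3)), (46, np.float64(-8.8)), (50, np.float64(-8.3)), (54, np.float64(-5.4)), (58, np.float64(-3.0)), (62, np.float64(5.4)), (66, np.float64(12.2)), (70, np.float64(23.5)), (74, np.float64(26.5)), (78, np.float64(27.7)), (82, np.float64(26.8)), (86, np.float64(42.9)), (90, np.float64(50.2)), (94, np.float64(59.2)), (98, np.float64(68.3)), (102, np.float64(78.0)), (106, np.float64(91.1)), (110, np.float64(99.4)), (114, np.float64(109.7))]
  return _methods._mean(a, axis=axis, dtype=dtype,
  ret = ret.dtype.type(ret / rcount)
```

View pics/c3.png

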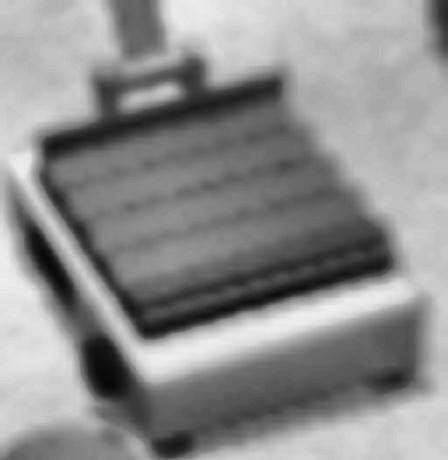

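View pics/c4.png

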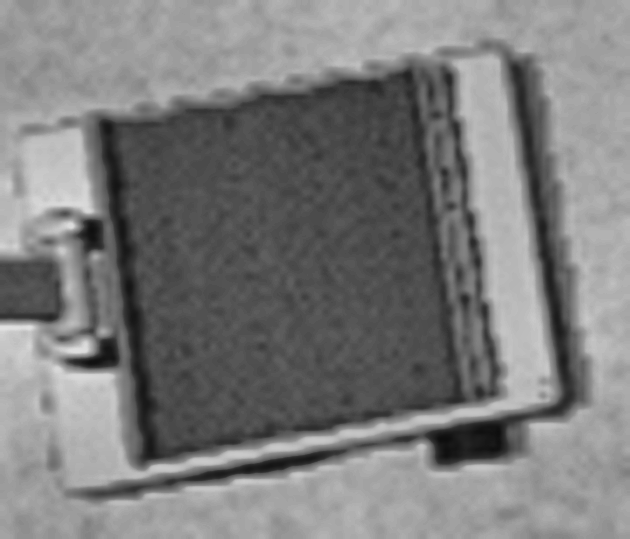

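```bash
cat > f2.py <<'E'
from ov import *
def rock2(p,a):
    y=p[:,1]; tri=np.abs((y+56)%28-14)/14  # 1 at ribs,0 at centre
    h=-.0095*(1-np.abs(((y*1e3+56)%28)-14)/14)
    h=-.0095*(1-np.abs((y*1e3+56)%28-14)/14)
    d=np.abs(p[:,2]-h)*.83
    d[(abs(y)>.056)|(abs(p[:,0])>.063)]=1
    S=[d,box(p,(-70,-90,-69),(70,100,-23)),box(p,(-63,58,-23),(63,62,12))]
    q=p-np.array([0,.072,.022]); c,s=np.cos(a),np.sin(a)
    b=np.c_[q[:,0],-q[:,1]*c+q[:,2]*s,q[:,1]*s+q[:,2]*c]
    S+=[box(b,(-11,0,-4),(11,134,4)),box(b,(-22,98,-4),(22,134,4))]
    return np.min(S,0)
C=cloud(0,[.36,-.02,.02],[.60,.30,.26])
for nm,P in(("both",np.vstack(C)),("side",C[0]),("top",C[1])):
    f=lambda v:np.minimum(rock2(Ro.from_euler("Z",v[3]).inv().apply(P-v[:3]),v[4]),.01)*1e3
    r=least_squares(f,[.4885,.1247,.075,.164,2.],loss="soft_l1",f_scale=1.,x_scale=[.01,.01,.01,.1,.1]);v=r.x
    print("rocker",nm,(v[:3]*1e3).round(1),np.degrees(v[3]).round(2),v[4].round(3),"med",np.median(abs(r.fun)).round(2))
    if nm=="both": overlay(0,None,v,"ov1")
E
sed -i 's/    h=-.0095\*(1-np.abs(((y.*//;s/-14)\/14)$/-14)\/14)/' f2.py
# groove centre at y=-42: (y+56)%28=14 -> deepest
python3 f2.py; python3 -c "
import cv2,numpy as np
cv2.imwrite('pics/ov1.png',np.hstack([cv2.imread('pics/ov1_side.png'),cv2.imread('pics/ov1_top.png')]))"
```

```text
rocker both [487.4 123.6  74.6] 9.75 2.008 med 1.55
rocker side [487.2 123.6  75.4] 9.84 1.998 med 2.0
rocker top [488.8 124.   74.4] 9.56 2.008 med 1.38
```

View pics/ov1.png

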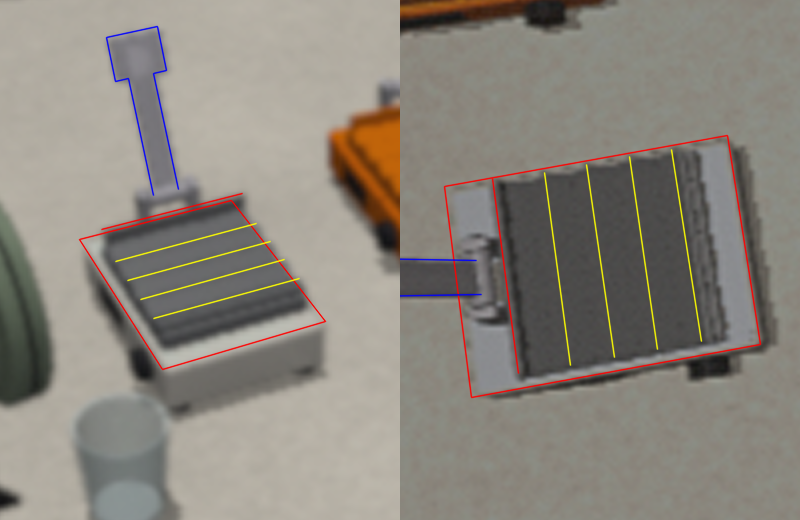

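```bash
cat > mv.py <<'E'
from h import *
from scipy.spatial.transform import Rotation as Ro, Slerp
M=np.array([[-1,0,0],[0,0,-1],[0,-1,0]],float)
def scoopR(yaw,tilt): return Ro.from_euler("ZX",[yaw,tilt],degrees=True).as_matrix()
def tool_from_scoop(p,yaw,tilt,off=(0,-.037,.043)):
    R=scoopR(yaw,tilt); return np.array(p)+R@np.array(off), R@M
def state():
    s=robot.get_state(); print("t %.2f"%s["t"],"p",s["eef_pos"].round(4),"F",np.round(s["contact_force"],1),"w",round(s["grip_width"]*1e3,1),"q",s["joint_positions"].round(2)); return s
def rows(p,R,hand,mm=40,deg=7,n=5,p0=None,R0=None):
    s=robot.get_state(); p0=s["eef_pos"] if p0 is None else p0; R0=s["tool_rot"] if R0 is None else R0
    rv=Ro.from_matrix(R0.T@R).as_rotvec(degrees=True); d=np.linalg.norm(p-p0)*1e3
    N=max(1,int(np.ceil(max(d/mm,np.linalg.norm(rv)/deg)))); print("N",N,"dist",round(d,1),"rot",rv.round(1))
    Rc,pc=R0,p0
    for i in range(min(N,n)):
        sh=Rc.T@(p-p0)/N*1e3; r=rv/N
        print(",".join(f"{x:.1f}" for x in [*sh,*r])+f",{hand}")
        Rc=Rc@Ro.from_rotvec(r,degrees=True).as_matrix()
E
python3 - <<'E'
from mv import *
s=state()
p,R=tool_from_scoop([.571,-.2735,.046],9.2,25); print("grasp",p.round(4),R.round(3).tolist())
pre=p-R[:,1]*.09; print("pre",pre.round(3))
rows(np.array([.45,-.46,.30]),R,50)
E
```

```text
t 0.80 p [ 0.2349 -0.5248  0.2034] F [-0.5 -0.2 -0.7] w 85.3 q [-1.3   0.21  1.54 -0.    1.39 -0.15]
grasp [ 0.5793 -0.3245  0.0693] [[-0.987, -0.068, 0.145], [-0.16, 0.417, -0.895], [0.0, -0.906, -0.423]]
pre [ 0.585 -0.362  0.151]
N 7 dist 244.6 rot [-24.9  14.7   3.3]
-31.8,-13.8,4.1,-3.6,2.1,0.5,50
-32.1,-13.7,2.1,-3.6,2.1,0.5,50
-32.2,-13.5,0.1,-3.6,2.1,0.5,50
-32.3,-13.2,-2.0,-3.6,2.1,0.5,50
-32.3,-12.8,-3.9,-3.6,2.1,0.5,50
```

Call:
move_arm(
  increments=[-32, -14, 4, -3.6, 2.1, 0.5, 50, -32, -14, 2, -3.6, 2.1, 0.5, 50, -32, -13.5, 0, -3.6, 2.1, 0.5, 50, -32, -13, -2, -3.6, 2.1, 0.5, 50, -32, -13, -4, -3.6, 2.1, 0.5, 50],
)

```text
t: 1.22
eef_pos: [0.3849, -0.473, 0.2701]
tool_rot: [[-0.977, -0.066, 0.203], [-0.214, 0.33, -0.92], [-0.006, -0.942, -0.336]]
contact_force: [0.7, -1.2, -0.3]
grip_width: 0.0499
```

Run:
```python
from mv import *
s=state()
p,R=tool_from_scoop([.571,-.2735,.046],9.2,25); pre=p-R[:,1]*.09
rows(pre+np.array([0,0,.03]),R,50)
```

```text
t 1.22 p [ 0.3849 -0.473   0.2701] F [ 0.7 -1.2 -0.3] w 49.9 q [-1.08  0.48  1.09  0.1   1.9   0.29]
N 7 dist 245.8 rot [-5.3  3.   0.9]
-31.3,15.3,-4.5,-0.8,0.4,0.1,50
-31.2,15.5,-4.5,-0.8,0.4,0.1,50
-31.1,15.6,-4.5,-0.8,0.4,0.1,50
-31.1,15.7,-4.5,-0.8,0.4,0.1,50
-31.0,15.8,-4.6,-0.8,0.4,0.1,50
```

Call:
move_arm(
  increments=[-31, 15, -4.5, -0.8, 0.4, 0.1, 50, -31, 15.5, -4.5, -0.8, 0.4, 0.1, 50, -31, 15.5, -4.5, -0.8, 0.4, 0.1, 50, -31, 15.5, -4.5, -0.8, 0.4, 0.1, 50, -31, 15.5, -4.5, -0.8, 0.4, 0.1, 50],
)

```text
t: 1.63
eef_pos: [0.5373, -0.3993, 0.2114]
tool_rot: [[-0.985, -0.061, 0.161], [-0.172, 0.386, -0.906], [-0.006, -0.921, -0.391]]
contact_force: [0.1, -0.3, -0.6]
grip_width: 0.05
```

Run:
```python
from mv import *
s=state()
p,R=tool_from_scoop([.571,-.2735,.046],9.2,25); pre=p-R[:,1]*.06
rows(pre,R,50)
```

```text
t 1.63 p [ 0.5373 -0.3993  0.2114] F [ 0.1 -0.3 -0.6] w 50.0 q [-0.87  0.64  0.98  0.21  1.86  0.55]
N 3 dist 110.8 rot [-2.   0.8 -0. ]
-17.8,32.4,-1.2,-0.7,0.3,-0.0,50
-17.8,32.4,-0.9,-0.7,0.3,-0.0,50
-17.8,32.4,-0.6,-0.7,0.3,-0.0,50
```

Call:
move_arm(
  increments=[-20, 28, -1, -0.7, 0.3, 0, 50, -20, 28, -1, -0.7, 0.3, 0, 50, -16, 25, -1, -0.7, 0.3, 0, 50, 0, 0, 0, 0, 0, 0, 50],
)

```text
t: 1.97
eef_pos: [0.5947, -0.3477, 0.1319]
tool_rot: [[-0.986, -0.07, 0.148], [-0.164, 0.422, -0.892], [-0.0, -0.904, -0.428]]
contact_force: [-0.3, 0.8, -2.1]
grip_width: 0.05
```

```bash
cat > look.py <<'E'
from mv import *
def look(k):
    for n in("side","top"):
        im,d=viewer.read_camera(n); np.savez(f"pics/{n}{k}.npz",im=im,d=d)
E
python3 - <<'E'
from look import *
s=state(); look(1)
p,R=tool_from_scoop([.571,-.2735,.046],9.2,25); rows(p,R,50,mm=20)
o=[]
for n,c in(("side",proj("side",s["eef_pos"])[0]),("top",proj("top",s["eef_pos"])[0])):
    im=np.load(f"pics/{n}1.npz")["im"]; u,v=c.round().astype(int)
    o.append(cv2.resize(im[v-50:v+50,u-40:u+40],None,fx=5,fy=5,interpolation=cv2.INTER_CUBIC)[:,:,::-1])
cv2.imwrite("pics/g1.png",np.hstack(o))
E
```

```text
t 1.97 p [ 0.5947 -0.3477  0.1319] F [-0.3  0.8 -2.1] w 50.0 q [-0.78  0.75  0.99  0.26  1.77  0.63]
N 4 dist 74.1 rot [-0.1  0.2 -0.1]
2.6,18.3,0.5,-0.0,0.0,-0.0,50
2.6,18.3,0.5,-0.0,0.0,-0.0,50
2.6,18.3,0.5,-0.0,0.0,-0.0,50
2.6,18.3,0.5,-0.0,0.0,-0.0,50
```

View pics/g1.png

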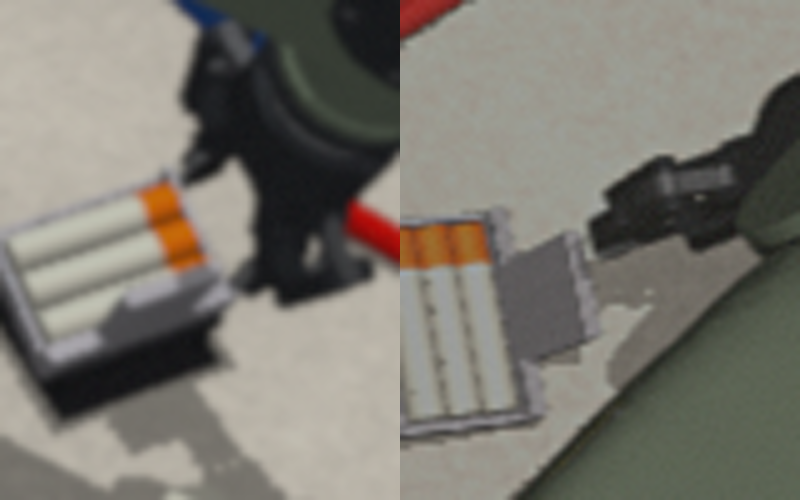

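Run:
```python
from look import *
s=robot.get_state();R=s["tool_rot"];p=s["eef_pos"]
for n in("side","top"):
    z=np.load(f"pics/{n}1.npz");P=pts(n,z["d"]);L=((P-p)@R)*1e3
    m=(z["d"]>0)&(abs(L[...,0])<20)&(L[...,1]>-60)&(L[...,1]<25)&(abs(L[...,2])<65)&(z["im"].max(-1)<90)
    m&=~((P[...,1]>-.335)&(P[...,2]<.115))
    Q=L[m]; print(n,len(Q))
    for y0 in range(-60,25,6):
        q=Q[(Q[:,1]>=y0)&(Q[:,1]<y0+6)]
        if len(q)>3: print(y0,len(q),"x",np.percentile(q[:,0],[5,50,95]).round(),"z",np.percentile(q[:,2],[2,25,50,75,98]).round())
```

```text
side 58
-60 9 x [-1. 10. 11.] z [-32. -28. -28.  27.  35.]
-54 14 x [-5.  6. 12.] z [-31. -28.  -0.  32.  36.]
-48 15 x [-3.  6. 11.] z [-35. -28. -27.  30.  36.]
-42 11 x [-8.  6. 10.] z [-28. -28. -27.  33.  36.]
-36 6 x [-9.  3.  8.] z [-28. -28. -28.  12.  30.]
top 74
-60 7 x [ 8. 11. 12.] z [-33.  -3.  24.  24.  27.]
-54 13 x [-5.  7. 11.] z [-41. -41. -34.  23.  23.]
-48 27 x [-7.  4. 12.] z [-42. -38. -33.  23.  28.]
-42 17 x [-3.  5. 12.] z [-42. -40. -38. -33.  26.]
-36 6 x [ 7. 10. 11.] z [-32. -31.  -4.  23.  25.]
-30 4 x [6. 7. 9.] z [-29.   8.  22.  23.  23.]
```

Run:
```python
from look import *
s=robot.get_state();R=s["tool_rot"];p=s["eef_pos"]
for n in("side","top"):
    im=np.load(f"pics/{n}1.npz")["im"]; im=cv2.resize(im,None,fx=8,fy=8,interpolation=cv2.INTER_CUBIC)[:,:,::-1].copy()
    for zz,c in((-25,(255,0,0)),(0,(0,0,255)),(25,(0,255,0))):
        X=np.array([[0,y,zz] for y in(-80,-60,-40,-20,0)])/1e3@R.T+p
        q=proj(n,X)*8+4
        cv2.polylines(im,[q.round().astype(int)],False,c,1,cv2.LINE_AA)
        for a in q: cv2.circle(im,tuple(a.round().astype(int)),3,c,-1)
    u,v=(proj(n,p)[0]*8).astype(int); cv2.imwrite(f"pics/g2_{n}.png",im[v-300:v+200,u-180:u+220])
cv2.imwrite("pics/g2.png",np.hstack([cv2.imread("pics/g2_side.png"),cv2.imread("pics/g2_top.png")]))
```

```text
(no output)
```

View pics/g2.png

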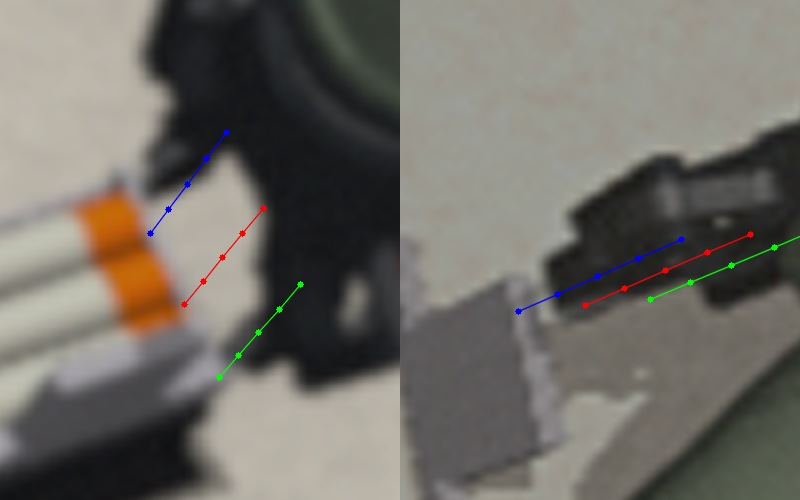

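Call:
move_arm(
  increments=[5, 16, 0.5, 0, 0, 0, 50, 4, 20, 0.5, 0, 0, 0, 50, 2, 16, 0.5, 0, 0, 0, 50, 0, 0, 0, 0, 0, 0, 50],
)

```text
t: 2.4
eef_pos: [0.5809, -0.3422, 0.097]
tool_rot: [[-0.987, -0.054, 0.149], [-0.158, 0.403, -0.901], [-0.012, -0.913, -0.407]]
contact_force: [-0.1, 0.4, -0.5]
grip_width: 0.0503
```

```bash
cat > g.py <<'E'
from look import *
def crop(k,c,name,W=40,H=50,f=5):
    o=[]
    for n in("side","top"):
        im=np.load(f"pics/{n}{k}.npz")["im"]; u,v=proj(n,c)[0].round().astype(int); u=min(max(u,W),640-W);v=min(max(v,H),400-H)
        o.append(cv2.resize(im[v-H:v+H,u-W:u+W],None,fx=f,fy=f,interpolation=cv2.INTER_CUBIC)[:,:,::-1])
    cv2.imwrite(f"pics/{name}.png",np.hstack(o))
E
python3 - <<'E'
from g import *
s=state(); look(2); crop(2,s["eef_pos"],"g3")
p,R=tool_from_scoop([.571,-.2735,.046],9.2,25,(0,-.037,.040)); rows(p,R,50,mm=20)
E
```

```text
t 2.40 p [ 0.5809 -0.3422  0.097 ] F [-0.1  0.4 -0.5] w 50.3 q [-0.79  0.72  1.09  0.25  1.66  0.6 ]
N 2 dist 39.9 rot [-1.3  0.2 -0.9]
0.5,19.7,-3.0,-0.6,0.1,-0.4,50
0.4,19.8,-2.8,-0.6,0.1,-0.4,50
```

View pics/g3.png

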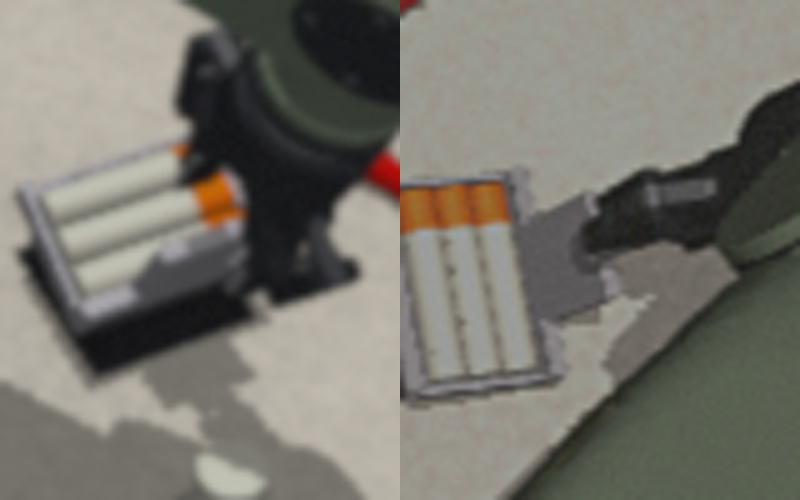

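Run:
```python
from g import *
s=robot.get_state();R=s["tool_rot"];p=s["eef_pos"]
Rs=scoopR(9.2,25);o=np.array([.571,-.2735,.046]); print("tcp in scoop",((p-o)@Rs*1e3).round(1), "cam",[(-cam(n)[1].T@cam(n)[2]).round(3) for n in("top",)])
for n in("side","top"):
    im=np.load(f"pics/{n}2.npz")["im"]; im=cv2.resize(im,None,fx=8,fy=8,interpolation=cv2.INTER_CUBIC)[:,:,::-1].copy()
    for zz,c in((-25,(255,0,0)),(0,(0,0,255)),(25,(0,255,0))):
        X=np.array([[0,y,zz] for y in(-80,-60,-40,-20,0)])/1e3@R.T+p
        q=proj(n,X)*8+4
        cv2.polylines(im,[q.round().astype(int)],False,c,1,cv2.LINE_AA)
        for a in q: cv2.circle(im,tuple(a.round().astype(int)),3,c,-1)
    X=np.array([(-28,-32,28),(-28,-32,87),(28,-32,87),(28,-42,87),(-28,-42,87),(-28,-32,87),(28,-32,87),(28,-32,28),(-57,-32,28),(-57,-42,28),(57,-42,28),(57,-32,28)])/1e3@Rs.T+o
    cv2.polylines(im,[(proj(n,X)*8+4).round().astype(int)],False,(255,0,255),1,cv2.LINE_AA)
    u,v=(proj(n,p)[0]*8).astype(int); cv2.imwrite(f"pics/g2_{n}.png",im[v-250:v+250,u-200:u+200])
cv2.imwrite("pics/g4.png",np.hstack([cv2.imread("pics/g2_side.png"),cv2.imread("pics/g2_top.png")]))
```

```text
tcp in scoop [  0.4 -42.2  79.6] cam [array([ 0.38 , -0.137,  1.186])]
```

View pics/g4.png

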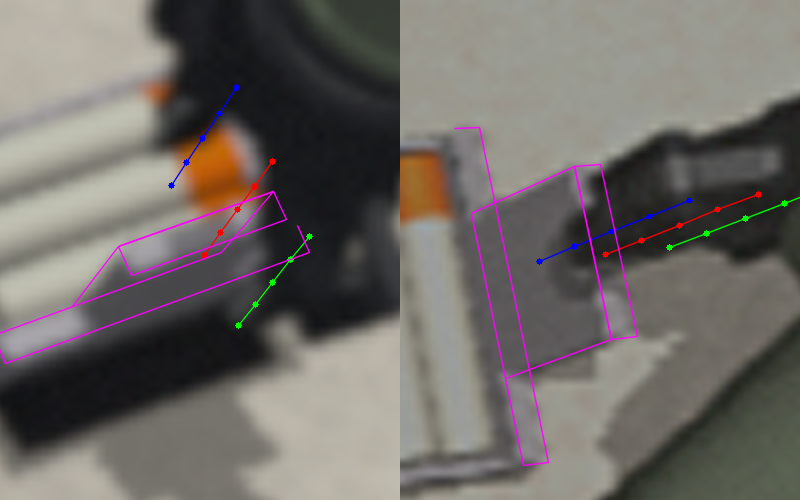

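Call:
move_arm(
  increments=[0.5, 14, -3.5, -0.6, 0.1, -0.4, 50, 0.5, 16, -2.5, -0.6, 0.1, -0.4, 50, 0, 10, 0, 0, 0, 0, 50, 0, 0, 0, 0, 0, 0, 50],
)

```text
t: 2.83
eef_pos: [0.5811, -0.3271, 0.0705]
tool_rot: [[-0.988, -0.057, 0.146], [-0.157, 0.409, -0.899], [-0.008, -0.911, -0.413]]
contact_force: [-1.4, 0.2, -0.1]
grip_width: 0.0497
```

Run:
```python
from g import *
s=state(); look(3); crop(3,s["eef_pos"],"g5")
p,R=tool_from_scoop([.571,-.2735,.046],9.2,25,(0,-.037,.040)); rows(p,R,50,mm=20)
Rs=scoopR(9.2,25);o=np.array([.571,-.2735,.046]); print("tcp in scoop",((s["eef_pos"]-o)@Rs*1e3).round(1))
```

```text
t 2.83 p [ 0.5811 -0.3271  0.0705] F [-1.4  0.2 -0.1] w 49.7 q [-0.77  0.74  1.13  0.26  1.62  0.6 ]
N 1 dist 7.6 rot [-0.7  0.  -0.6]
2.0,6.8,-2.5,-0.7,0.0,-0.6,50
tcp in scoop [  1.5 -39.1  45.2]
```

View pics/g5.png

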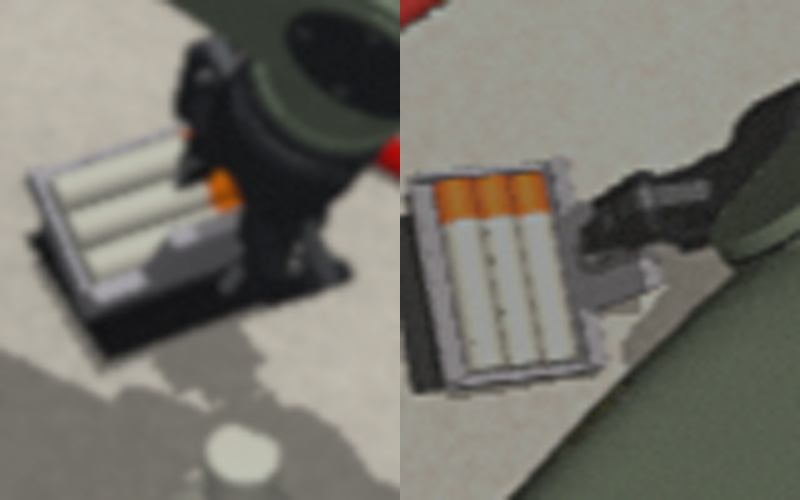

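Call:
move_arm(
  increments=[2, 4, -2, -0.5, 0, -0.5, 50, 0, 1, -0.5, 0, 0, 0, 30, 0, 0, 0, 0, 0, 0, 15, 0, 0, 0, 0, 0, 0, 0, 0, 0, 0, 0, 0, 0, 0],
  newtons=60,
)

```text
t: 3.35
eef_pos: [0.58, -0.3248, 0.0689]
tool_rot: [[-0.987, -0.065, 0.147], [-0.161, 0.413, -0.897], [-0.002, -0.909, -0.418]]
contact_force: [0.8, -0.6, -0.7]
grip_width: 0.0085
```

Call:
move_arm(
  increments=[0, 0, 0, 0, 0, 0, 0, 0, 0, 0, 0, 0, 0, 0, 0, 0, 0, 0, 0, 0, 0],
)

```text
t: 3.6
eef_pos: [0.58, -0.325, 0.0687]
tool_rot: [[-0.987, -0.065, 0.147], [-0.16, 0.413, -0.897], [-0.002, -0.909, -0.418]]
contact_force: [1.4, -0.2, -1.1]
grip_width: 0.0083
```

Run:
```python
from g import *
s=state(); look(4); crop(4,s["eef_pos"],"g6")
Rs=scoopR(9.2,25);o=np.array([.571,-.2735,.046]); print("tcp in scoop",((s["eef_pos"]-o)@Rs*1e3).round(1),s["tool_rot"].round(3).tolist(), s["moment"])
```

```text
t 3.60 p [ 0.58   -0.325   0.0687] F [ 1.4 -0.2 -1.1] w 8.3 q [-0.77  0.74  1.13  0.25  1.62  0.6 ]
tcp in scoop [  0.6 -37.7  42.7] [[-0.987, -0.065, 0.147], [-0.16, 0.413, -0.897], [-0.002, -0.909, -0.418]] [-0.19951083 -0.0183811   0.03660269]
```

View pics/g6.png

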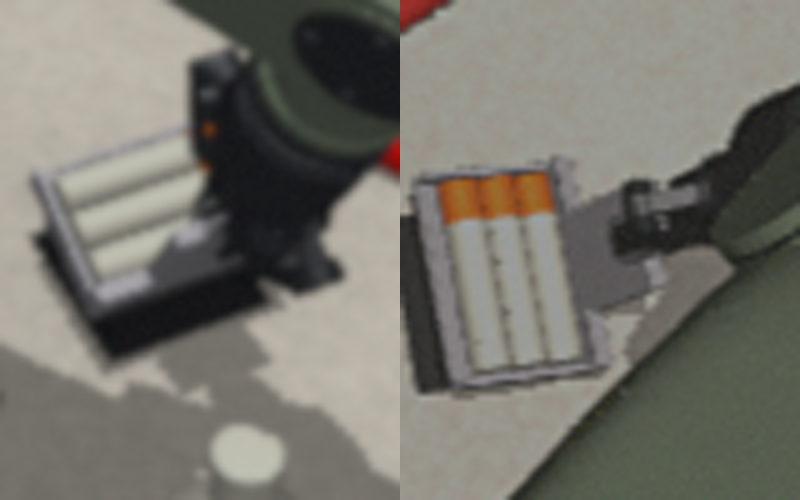

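Run:
```python
from g import *
s=robot.get_state();R=s["tool_rot"];p=s["eef_pos"]
for n in("side","top"):
    im=np.load(f"pics/{n}4.npz")["im"]; im=cv2.resize(im,None,fx=10,fy=10,interpolation=cv2.INTER_CUBIC)[:,:,::-1].copy()
    for zz,c in((-15,(255,0,0)),(0,(0,0,255)),(15,(0,255,0))):
        X=np.array([[0,y,zz] for y in(-80,-60,-40,-20,0)])/1e3@R.T+p
        q=proj(n,X)*10+5
        cv2.polylines(im,[q.round().astype(int)],False,c,1,cv2.LINE_AA)
        for a in q: cv2.circle(im,tuple(a.round().astype(int)),3,c,-1)
    u,v=(proj(n,p)[0]*10).astype(int); cv2.imwrite(f"pics/g2_{n}.png",im[v-300:v+200,u-150:u+250])
    z=np.load(f"pics/{n}4.npz");P=pts(n,z["d"]);L=((P-p)@R)*1e3
    m=(z["d"]>0)&(abs(L[...,0])<13)&(L[...,1]>-70)&(L[...,1]<10)&(L[...,2]<30)&(L[...,2]>-30)
    for y0 in range(-70,10,5):
        k=m&(L[...,1]>=y0)&(L[...,1]<y0+5)
        if k.sum()>2: print(n,y0,k.sum(),"z",np.percentile(L[k][:,2],[10,50,90]).round(),"col",np.median(z["im"][k],0))
cv2.imwrite("pics/g7.png",np.hstack([cv2.imread("pics/g2_side.png"),cv2.imread("pics/g2_top.png")]))
```

```text
side -70 9 z [-11.  -7.  17.] col [26. 28. 29.]
side -65 7 z [-10.  -6.  10.] col [60. 61. 62.]
side -60 7 z [-9. -6. 10.] col [58. 59. 60.]
side -55 14 z [-7.  5. 15.] col [52.  52.5 54. ]
side -50 13 z [-15.  -4.   9.] col [76. 76. 77.]
side -45 19 z [-8. -1. 15.] col [89. 89. 89.]
side -40 10 z [-18.  -1.  11.] col [76.5 76.5 75.5]
side -35 4 z [-8.  4.  8.] col [82.5 82.  85. ]
side 5 4 z [3. 3. 4.] col [70. 70. 72.]
top -60 3 z [-9.  3.  9.] col [42. 39. 39.]
top -55 4 z [-17. -10.  -7.] col [56.5 56.5 54. ]
top -50 11 z [-20. -18.   3.] col [48. 49. 44.]
top -45 12 z [-20. -18.  -4.] col [41.5 40.  38. ]
top -40 11 z [-19. -13.  -3.] col [58. 56. 55.]
top -35 8 z [-17. -11.  -6.] col [69.  67.  65.5]
top -30 4 z [-11. -10.  -8.] col [70.  68.5 69. ]
top -20 9 z [-8. -6. -6.] col [81. 79. 79.]
top -15 11 z [-8. -7. -4.] col [91. 88. 89.]
top -10 9 z [-7. -7. -4.] col [91. 88. 88.]
top -5 14 z [-8. -6. -6.] col [90.5 88.  89. ]
top 0 8 z [-8. -6. -6.] col [90.  87.5 88. ]
top 5 12 z [-7. -6. -4.] col [90. 87. 87.]
```

View pics/g7.png

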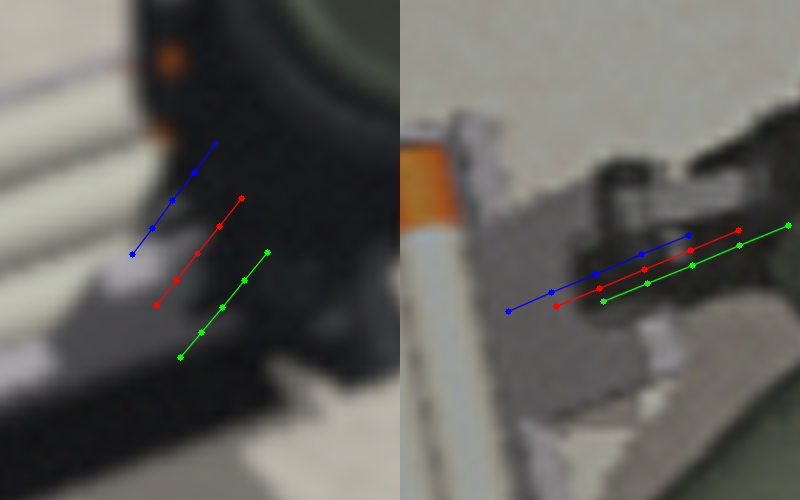

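Call:
move_arm(
  increments=[0, 0, 0, 0, 0, 0, 30, 0, 0, 0, 0, 0, 0, 30, 0.5, 6, -0.5, 0, 0, 0, 30, 0, 7, 0, 0, 0, 0, 30, 0, 0, 0, 0, 0, 0, 30],
)

```text
t: 4.12
eef_pos: [0.5788, -0.3189, 0.0572]
tool_rot: [[-0.987, -0.064, 0.147], [-0.16, 0.412, -0.897], [-0.003, -0.909, -0.417]]
contact_force: [0.7, 0.5, -0.7]
grip_width: 0.0296
```

Run:
```python
from g import *
s=state(); look(5); crop(5,s["eef_pos"],"g8")
Rs=scoopR(9.2,25);o=np.array([.571,-.2735,.046]); print("tcp in scoop",((s["eef_pos"]-o)@Rs*1e3).round(1))
```

```text
t 4.12 p [ 0.5788 -0.3189  0.0572] F [ 0.7  0.5 -0.7] w 29.6 q [-0.77  0.74  1.15  0.25  1.6   0.6 ]
tcp in scoop [  0.4 -37.   29.6]
```

View pics/g8.png

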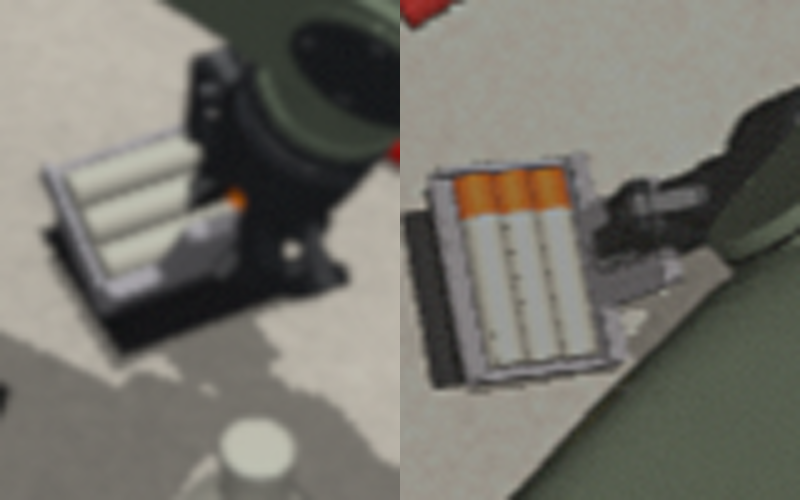

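Call:
move_arm(
  increments=[0, 0, 0, 0, 0, 0, 15, 0, 0, 0, 0, 0, 0, 0, 0, 0, 0, 0, 0, 0, 0, 0, 0, 0, 0, 0, 0, 0, 0, 0, 0, 0, 0, 0, 0],
  newtons=80,
)

```text
t: 4.63
eef_pos: [0.5795, -0.3202, 0.0583]
tool_rot: [[-0.987, -0.062, 0.147], [-0.16, 0.411, -0.898], [-0.004, -0.91, -0.415]]
contact_force: [0.3, 0.1, 0.4]
grip_width: 0.0089
```

Run:
```python
from g import *
s=state()
R=s["tool_rot"]; print((R.T@np.array([0,0,15])).round(1), R.round(3).tolist())
```

```text
t 4.63 p [ 0.5795 -0.3202  0.0583] F [0.3 0.1 0.4] w 8.9 q [-0.77  0.74  1.15  0.25  1.6   0.6 ]
[ -0.1 -13.6  -6.2] [[-0.987, -0.062, 0.147], [-0.16, 0.411, -0.898], [-0.004, -0.91, -0.415]]
```

Call:
move_arm(
  increments=[0, -8, -3.5, 0, 0, 0, 0, 0, -14, -6, 0, 0, 0, 0, 0, -16, -7, 0, 0, 0, 0, 0, -16, -7, 0, 0, 0, 0, 0, -14, -6, 0, 0, 0, 0],
)

```text
t: 5.05
eef_pos: [0.5761, -0.3196, 0.1313]
tool_rot: [[-0.987, -0.071, 0.143], [-0.16, 0.416, -0.895], [0.004, -0.907, -0.422]]
contact_force: [0.3, -0.1, -2.4]
grip_width: 0.0087
```

Run:
```python
from g import *
s=state(); look(6); crop(6,s["eef_pos"]+[0,.05,0],"g9")
```

```text
t 5.05 p [ 0.5761 -0.3196  0.1313] F [ 0.3 -0.1 -2.4] w 8.7 q [-0.77  0.67  1.11  0.25  1.72  0.63]
```

View pics/g9.png

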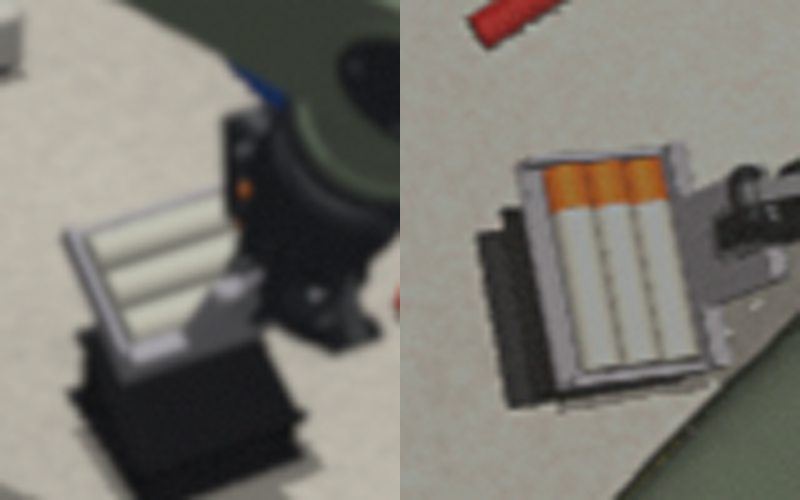

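```bash
cat > fs.py <<'E'
from fit import *
def fit_scoop(k,p,R,rel=None,tubes=True,verbose=True):
    """p,R tool pose; rel = (off, M) nominal; returns scoop origin & R"""
    from mv import M
    R0=R@M.T if rel is None else R@rel[1]; o0=p-R0@np.array([0,-.037,.031]) if rel is None else p+R@rel[0]
    C=np.vstack(cloud(k,o0-.13,o0+.13))
    v=np.zeros(6)
    for it in range(5):
        Rv=R0@Ro.from_rotvec(v[3:]).as_matrix(); loc=(C-o0-v[:3])@Rv
        Q=C[(loc[:,2]>.004-.0005*it)&(loc[:,2]<.034)&(abs(loc[:,0])<.064)&(abs(loc[:,1])<.048)]
        f=lambda w:scoop((Q-o0-w[:3])@(R0@Ro.from_rotvec(w[3:]).as_matrix()),tubes)*1e3
        r=least_squares(f,v,loss="soft_l1",f_scale=1.,x_scale=[.01]*3+[.1]*3);v=r.x
    Rv=R0@Ro.from_rotvec(v[3:]).as_matrix();o=o0+v[:3]
    if verbose: print("scoop o",(o*1e3).round(1),"eulZXY",Ro.from_matrix(Rv).as_euler("ZXY",degrees=True).round(2),"n",len(Q),"med",np.median(abs(r.fun)).round(2),"corr",(v[:3]*1e3).round(1),np.degrees(v[3:]).round(1))
    return o,Rv
E
python3 - <<'E'
from g import *; from fs import *
s=robot.get_state();p,R=s["eef_pos"],s["tool_rot"]
o,Rv=fit_scoop(6,p,R)
print("tcp in scoop",((p-o)@Rv*1e3).round(1),"rot",Ro.from_matrix(Rv.T@R@M.T).as_rotvec(degrees=True).round(2))
np.savez("rel.npz",off=R.T@(o-p),M=R.T@Rv)
E
```

```text
scoop o [ 568.8 -273.3  122. ] eulZXY [ 8.94 25.48 -0.67] n 2057 med 1.09 corr [-2.   2.1  0.5] [ 0.9 -0.7 -0.3]
tcp in scoop [  2.2 -38.9  32.2] rot [-0.86  0.74  0.27]
```

```bash
cat >> mv.py <<'E'
T=np.array([.488,.124,.075]); YAW=9.7
OFF=np.array([.0015,-.038,.032])
def trayp(x,y,z): return T+Ro.from_euler("Z",YAW,degrees=True).apply(np.array([x,y,z])/1e3)
def by_mouth(x,y,z,tilt,yaw=YAW):
    "tool pose with the scoop's mouth underside edge (0,42,0) at tray (x,y,z) mm; tilt>0 mouth up"
    R=scoopR(yaw,tilt); o=trayp(x,y,z)-R@np.array([0,.042,0]); return o+R@OFF, R@M
def mouth_now():
    s=robot.get_state(); R=s["tool_rot"]@M.T; o=s["eef_pos"]-R@OFF; m=o+R@np.array([0,.042,0])
    print("mouth tray mm",(Ro.from_euler("Z",YAW,degrees=True).inv().apply(m-T)*1e3).round(1),"eulZXY",Ro.from_matrix(R).as_euler("ZXY",degrees=True).round(2))
E
python3 - <<'E'
from mv import *
s=state(); mouth_now()
p,R=by_mouth(0,5,75,20); rows(p,R,0,mm=28)
E
```

```text
t 5.15 p [ 0.5782 -0.3213  0.1343] F [-0.4 -0.7 -2.2] w 8.8 q [-0.77  0.67  1.1   0.25  1.72  0.63]
mouth tray mm [  13.1 -368.1   63.6] eulZXY [ 9.23 24.62 -0.05]
N 14 dist 373.7 rot [ 4.6 -0.4 -0.2]
1.1,9.9,-24.8,0.3,-0.0,-0.0,0
1.1,9.8,-24.8,0.3,-0.0,-0.0,0
1.1,9.6,-24.9,0.3,-0.0,-0.0,0
1.1,9.5,-24.9,0.3,-0.0,-0.0,0
1.0,9.3,-25.0,0.3,-0.0,-0.0,0
```

Call:
move_arm(
  increments=[0.5, 3, -10, 0, 0, 0, 0, 1, 7, -18, 0.3, 0, 0, 0, 1, 9, -25, 0.3, 0, 0, 0, 1, 9, -25, 0.3, 0, 0, 0, 1, 9, -25, 0.3, 0, 0, 0],
)

```text
t: 5.57
eef_pos: [0.5539, -0.2145, 0.1393]
tool_rot: [[-0.988, -0.061, 0.139], [-0.152, 0.39, -0.908], [0.001, -0.919, -0.394]]
contact_force: [-0.2, 0.5, -2.9]
grip_width: 0.0088
```

Call:
move_arm(
  increments=[1, 9, -25, 0.3, 0, 0, 0, 1, 9, -25, 0.3, 0, 0, 0, 1, 9, -25, 0.3, 0, 0, 0, 1, 9, -25, 0.3, 0, 0, 0, 1, 8, -22, 0.3, 0, 0, 0],
)

```text
t: 5.98
eef_pos: [0.5212, -0.0749, 0.1417]
tool_rot: [[-0.988, -0.067, 0.138], [-0.153, 0.371, -0.916], [0.01, -0.926, -0.377]]
contact_force: [0.5, -0.8, -2.5]
grip_width: 0.0088
```

Run:
```python
from mv import *
s=state(); mouth_now()
p,R=by_mouth(0,5,60,18); rows(p,R,0,mm=28)
```

```text
t 5.98 p [ 0.5212 -0.0749  0.1417] F [ 0.5 -0.8 -2.5] w 8.8 q [-0.51  0.3   1.61  0.3   1.48  0.85]
mouth tray mm [  -1.  -115.5   67.2] eulZXY [ 8.56 22.12  0.63]
N 5 dist 120.7 rot [ 4.1 -1.   0.2]
-0.1,9.3,-22.3,0.8,-0.2,0.0,0
-0.2,9.0,-22.4,0.8,-0.2,0.0,0
-0.2,8.6,-22.5,0.8,-0.2,0.0,0
-0.3,8.3,-22.7,0.8,-0.2,0.0,0
-0.4,8.0,-22.8,0.8,-0.2,0.0,0
```

Call:
move_arm(
  increments=[0, 9, -22, 0.8, -0.2, 0, 0, 0, 9, -22, 0.8, -0.2, 0, 0, 0, 8.5, -22, 0.8, -0.2, 0, 0, 0, 8, -22, 0.8, -0.2, 0, 0, 0, 6, -16, 0.8, -0.2, 0, 0],
)

```text
t: 6.4
eef_pos: [0.4933, 0.0465, 0.1364]
tool_rot: [[-0.985, -0.067, 0.159], [-0.172, 0.308, -0.936], [0.014, -0.949, -0.315]]
contact_force: [1.0, 0.4, -2.3]
grip_width: 0.0088
```

Call:
move_arm(
  increments=[0, 0, 0, 0, 0, 0, 0],
)

```text
t: 6.48
eef_pos: [0.4899, 0.051, 0.1357]
tool_rot: [[-0.984, -0.072, 0.162], [-0.177, 0.31, -0.934], [0.017, -0.948, -0.318]]
contact_force: [-0.4, 1.2, -2.3]
grip_width: 0.0085
```

Run:
```python
from g import *; from fs import *
s=state(); mouth_now(); look(7); rel=np.load("rel.npz")
o,Rv=fit_scoop(7,s["eef_pos"],s["tool_rot"])
print("tcp in scoop",((s["eef_pos"]-o)@Rv*1e3).round(1)); crop(7,o,"g10")
p,R=by_mouth(0,29,30,8); rows(p,R,0,mm=12,deg=2.5)
```

```text
t 6.48 p [0.4899 0.051  0.1357] F [-0.4  1.2 -2.3] w 8.5 q [-0.27  0.17  1.77  0.29  1.37  1.04]
mouth tray mm [-12.7  13.7  55.8] eulZXY [ 9.85 18.51  1.04]
scoop o [480.3  96.8 118.5] eulZXY [10.19 18.63  1.26] n 980 med 1.04 corr [-1.4  1.6  0.5] [0.1 0.3 0.3]
tcp in scoop [  0.7 -38.9  31.2]
N 5 dist 25.6 rot [10.4  0.1  1. ]
-2.3,3.2,-3.3,2.1,0.0,0.2,0
-2.3,3.1,-3.4,2.1,0.0,0.2,0
-2.3,2.9,-3.5,2.1,0.0,0.2,0
-2.2,2.8,-3.6,2.1,0.0,0.2,0
-2.2,2.7,-3.7,2.1,0.0,0.2,0
```

View pics/g10.png

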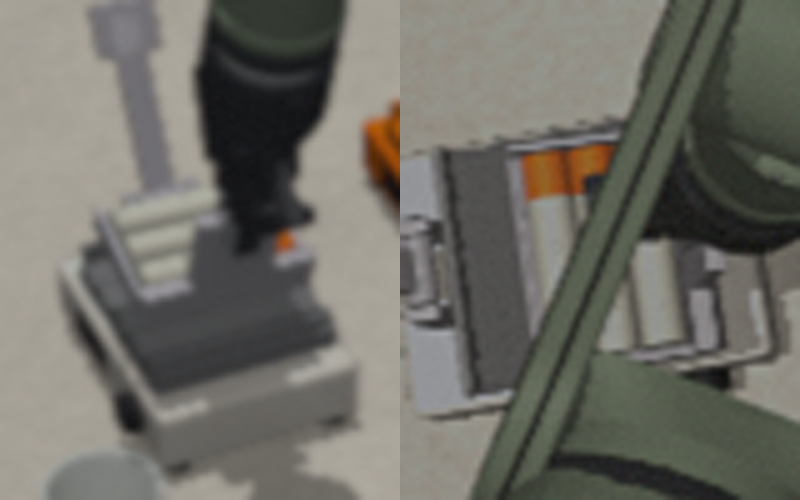

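Call:
move_arm(
  increments=[-2.3, 3, -3.5, 2.1, 0, 0.2, 0, -2.3, 3, -3.5, 2.1, 0, 0.2, 0, -2.3, 3, -3.5, 2.1, 0, 0.2, 0, -2.2, 3, -3.5, 2.1, 0, 0.2, 0, -2, 2.5, -3.5, 2, 0, 0.2, 0],
)

```text
t: 7.0
eef_pos: [0.4993, 0.0635, 0.1236]
tool_rot: [[-0.987, -0.022, 0.159], [-0.16, 0.128, -0.979], [0.001, -0.992, -0.129]]
contact_force: [-0.1, 0.0, -2.9]
grip_width: 0.009
```

```bash
sed -i 's/OFF=np.array(.*/OFF=np.array([.001,-.0385,.0315])/' mv.py
python3 - <<'E'
from mv import *
s=state(); mouth_now()
p,R=by_mouth(0,29,7,2); rows(p,R,0,mm=8,deg=2)
E
```

```text
t 7.00 p [0.4993 0.0635 0.1236] F [-0.1  0.  -2.9] w 9.0 q [-0.13  0.15  1.79  0.13  1.24  1.23]
mouth tray mm [ 0.6 22.4 27.8] eulZXY [9.22 7.44 0.07]
N 3 dist 15.7 rot [ 5.4 -0.5  0. ]
0.0,4.7,-2.4,1.8,-0.2,0.0,0
0.0,4.6,-2.6,1.8,-0.2,0.0,0
-0.0,4.5,-2.7,1.8,-0.2,0.0,0
```

Call:
move_arm(
  increments=[0, 4.5, -2.5, 1.8, -0.2, 0, 0, 0, 4.5, -2.5, 1.8, -0.2, 0, 0, 0, 4.5, -2.5, 1.8, -0.2, 0, 0, 0, 0, 0, 0, 0, 0, 0, 0, 0, 0, 0, 0, 0, 0],
)

```text
t: 7.42
eef_pos: [0.4975, 0.0694, 0.1089]
tool_rot: [[-0.986, -0.009, 0.166], [-0.166, 0.031, -0.986], [0.004, -0.999, -0.032]]
contact_force: [1.2, 0.2, -2.3]
grip_width: 0.0087
```

Run:
```python
from g import *; from fs import *
s=state(); mouth_now(); look(8)
o,Rv=fit_scoop(8,s["eef_pos"],s["tool_rot"])
m=o+Rv@np.array([0,.042,0]);print("fit mouth tray",(Ro.from_euler("Z",YAW,degrees=True).inv().apply(m-T)*1e3).round(1),"tcp in scoop",((s["eef_pos"]-o)@Rv*1e3).round(1)); crop(8,o,"g11")
p,R=by_mouth(0,30,4,-5); rows(p,R,0,mm=8,deg=1.5)
```

```text
t 7.42 p [0.4975 0.0694 0.1089] F [ 1.2  0.2 -2.3] w 8.7 q [-0.06  0.16  1.81  0.03  1.19  1.34]
mouth tray mm [-0.7 26.   5. ] eulZXY [9.55 1.84 0.22]
scoop o [490.4 108.9  79.9] eulZXY [9.15 1.62 0.25] n 539 med 1.42 corr [-0.8  2.1  0.7] [-0.2  0.  -0.4]
fit mouth tray [ 0.2 26.7  6. ] tcp in scoop [  0.7 -39.3  30.2]
N 5 dist 11.8 rot [ 6.8 -0.2  0.2]
-0.1,-1.6,-1.7,1.4,-0.0,0.0,0
-0.1,-1.7,-1.7,1.4,-0.0,0.0,0
-0.2,-1.7,-1.6,1.4,-0.0,0.0,0
-0.2,-1.7,-1.6,1.4,-0.0,0.0,0
-0.2,-1.8,-1.6,1.4,-0.0,0.0,0
```

View pics/g11.png

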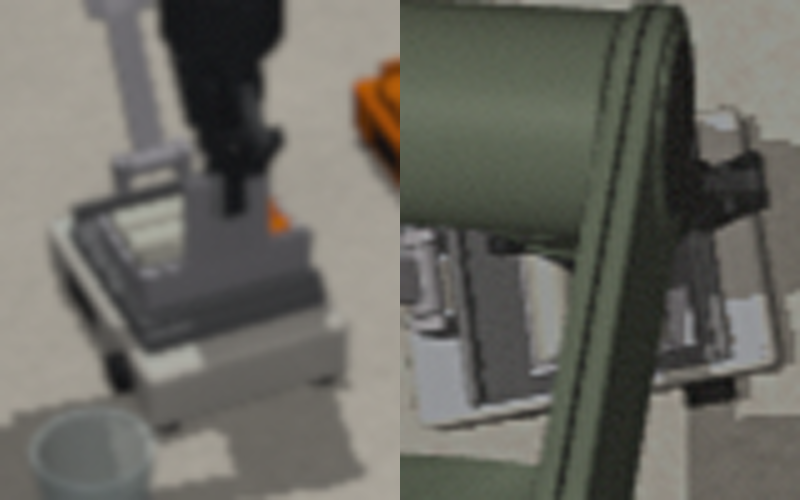

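Call:
move_arm(
  increments=[0, -1.5, -1.8, 1.4, 0, 0, 0, 0, -1.5, -1.7, 1.4, 0, 0, 0, 0, -1.6, -1.7, 1.4, 0, 0, 0, 0, -1.6, -1.7, 1.4, 0, 0, 0, 0, 0, 0, 0, 0, 0, 0],
)

```text
t: 7.93
eef_pos: [0.4982, 0.0711, 0.1162]
tool_rot: [[-0.988, 0.007, 0.155], [-0.155, -0.067, -0.986], [0.003, -0.998, 0.067]]
contact_force: [-0.0, -0.5, -2.4]
grip_width: 0.0087
```

Run:
```python
from g import *
s=state(); mouth_now()
p,R=by_mouth(0,30,4,-9); rows(p,R,0,mm=8,deg=1.2)
```

```text
t 7.93 p [0.4982 0.0711 0.1162] F [-0.  -0.5 -2.4] w 8.7 q [ 0.02  0.15  1.8  -0.07  1.18  1.46]
mouth tray mm [ 1.1 24.3  4.4] eulZXY [ 8.93 -3.86  0.18]
N 5 dist 11.4 rot [ 5.1 -0.8  0.3]
0.1,-1.4,-1.8,1.0,-0.2,0.1,0
0.1,-1.5,-1.7,1.0,-0.2,0.1,0
0.1,-1.5,-1.7,1.0,-0.2,0.1,0
0.0,-1.5,-1.7,1.0,-0.2,0.1,0
0.0,-1.5,-1.7,1.0,-0.2,0.1,0
```

Call:
move_arm(
  increments=[0.1, -1.6, -2.2, 1.1, -0.2, 0.1, 0, 0.1, -1.6, -2.2, 1.1, -0.2, 0.1, 0, 0.1, -1.6, -2.2, 1.1, -0.2, 0.1, 0, 0, -1.6, -2, 1.1, -0.2, 0.1, 0, 0, 0, 0, 0, 0, 0, 0],
)

```text
t: 8.35
eef_pos: [0.4972, 0.0787, 0.1227]
tool_rot: [[-0.986, 0.028, 0.164], [-0.166, -0.146, -0.975], [-0.003, -0.989, 0.148]]
contact_force: [0.2, -0.0, -3.2]
grip_width: 0.0089
```

Run:
```python
from g import *
s=state(); mouth_now(); look(9); crop(9,trayp(0,0,20),"g12")
p,R=by_mouth(0,30,4,-12); rows(p,R,0,mm=8,deg=1.2)
```

```text
t 8.35 p [0.4972 0.0787 0.1227] F [ 0.2 -0.  -3.2] w 8.9 q [ 0.09  0.15  1.8  -0.16  1.19  1.55]
mouth tray mm [ 0.7 28.8  4.6] eulZXY [ 9.53 -8.54 -0.2 ]
N 3 dist 6.0 rot [ 3.5 -0.2 -0.1]
0.1,-1.6,-1.3,1.2,-0.1,-0.0,0
0.1,-1.6,-1.2,1.2,-0.1,-0.0,0
0.1,-1.6,-1.2,1.2,-0.1,-0.0,0
```

View pics/g12.png

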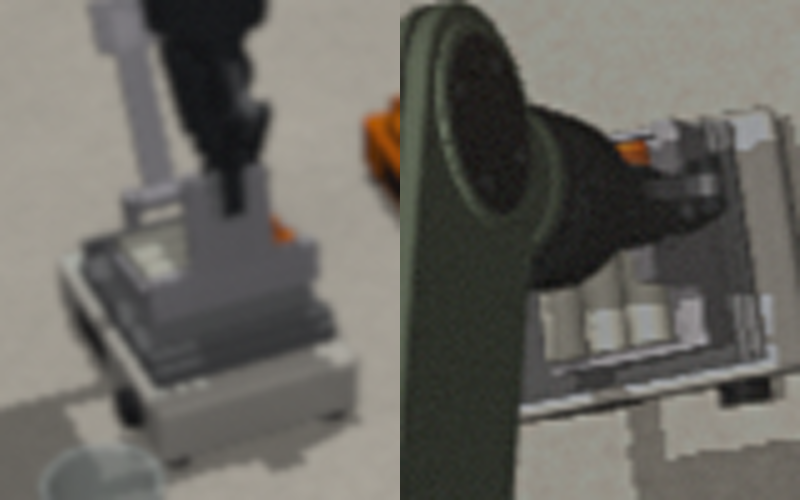

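Call:
move_arm(
  increments=[0.1, -1.5, -1.4, 1.2, 0, 0, 0, 0.1, -1.5, -1.4, 1.2, 0, 0, 0, 0, 0, 0, 0, 0, 0, 0],
)

```text
t: 8.7
eef_pos: [0.4964, 0.081, 0.1249]
tool_rot: [[-0.986, 0.034, 0.161], [-0.165, -0.188, -0.968], [-0.003, -0.982, 0.191]]
contact_force: [0.8, 0.0, -2.6]
grip_width: 0.0087
```

Run:
```python
from g import *
s=state(); mouth_now(); look(10); crop(10,trayp(0,0,20),"g13")
p,R=by_mouth(0,30,4,-13); rows(p,R,0,mm=8,deg=1.2)
```

```text
t 8.70 p [0.4964 0.081  0.1249] F [ 0.8  0.  -2.6] w 8.7 q [ 0.12  0.15  1.79 -0.21  1.19  1.6 ]
mouth tray mm [ 0.4 29.2  3.6] eulZXY [  9.47 -11.    -0.16]
N 2 dist 4.2 rot [ 2.  -0.3 -0.1]
-0.0,-1.7,-1.2,1.0,-0.1,-0.0,0
-0.0,-1.8,-1.1,1.0,-0.1,-0.0,0
```

View pics/g13.png

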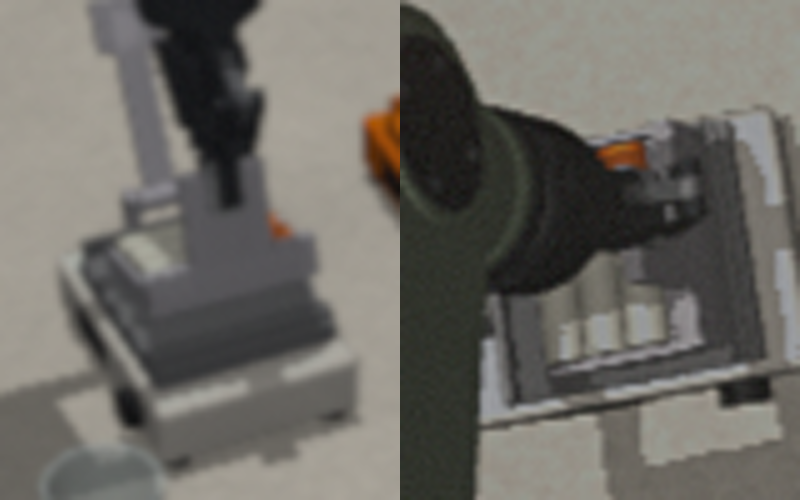

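Still three in the scoop at 11°. I'll tilt slowly.

Call:
move_arm(
  increments=[0, -1.6, -1.2, 1, 0, 0, 0, 0, -0.8, -0.6, 0.5, 0, 0, 0, 0, 0, 0, 0, 0, 0, 0],
)

```text
t: 9.05
eef_pos: [0.4961, 0.082, 0.1268]
tool_rot: [[-0.987, 0.038, 0.158], [-0.163, -0.214, -0.963], [-0.002, -0.976, 0.218]]
contact_force: [0.4, -0.1, -1.3]
grip_width: 0.0087
```

```bash
cat > chk.py <<'E'
import sys
from g import *
k=sys.argv[1]; a=[float(x) for x in sys.argv[2:6]]
s=state(); mouth_now(); look(k); crop(k,trayp(0,0,20),"k"+k)
p,R=by_mouth(*a); rows(p,R,0,mm=8,deg=1.2)
E
python3 chk.py 11 0 30 4 -15
```

```text
t 9.05 p [0.4961 0.082  0.1268] F [ 0.4 -0.1 -1.3] w 8.7 q [ 0.14  0.15  1.79 -0.24  1.2   1.63]
mouth tray mm [ 0.5 28.9  3.6] eulZXY [  9.34 -12.57  -0.14]
N 3 dist 4.8 rot [ 2.4 -0.4 -0.1]
-0.0,-1.4,-0.8,0.8,-0.1,-0.0,0
-0.0,-1.4,-0.8,0.8,-0.1,-0.0,0
-0.0,-1.4,-0.8,0.8,-0.1,-0.0,0
```

View pics/k11.png

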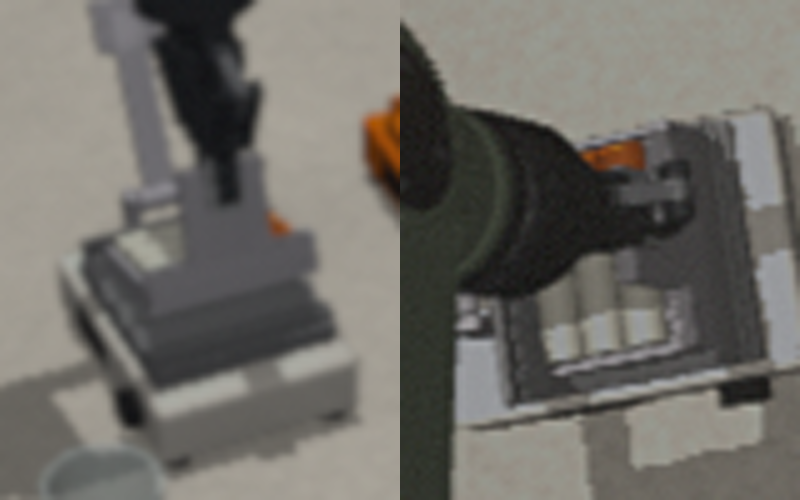

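Call:
move_arm(
  increments=[0, -1.4, -0.9, 0.9, 0, 0, 0, 0, -0.8, -0.6, 0.6, 0, 0, 0, 0, 0, 0, 0, 0, 0, 0],
)

```text
t: 9.4
eef_pos: [0.4958, 0.0835, 0.1288]
tool_rot: [[-0.987, 0.042, 0.156], [-0.162, -0.241, -0.957], [-0.002, -0.97, 0.245]]
contact_force: [0.1, 0.5, -2.7]
grip_width: 0.0085
```

```bash
python3 chk.py 12 0 30 4 -16
```

```text
t 9.40 p [0.4958 0.0835 0.1288] F [ 0.1  0.5 -2.7] w 8.5 q [ 0.16  0.16  1.79 -0.27  1.21  1.67]
mouth tray mm [ 0.5 29.1  3.5] eulZXY [  9.27 -14.18  -0.14]
N 2 dist 3.8 rot [ 1.8 -0.4 -0. ]
-0.0,-1.6,-1.0,0.9,-0.2,-0.0,0
-0.0,-1.7,-0.9,0.9,-0.2,-0.0,0
```

View pics/k12.png

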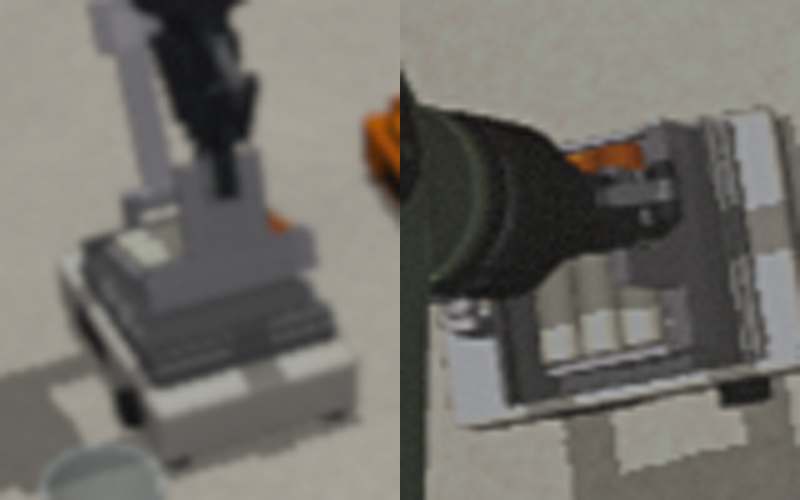

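Call:
move_arm(
  increments=[0, -1.2, -0.8, 0.8, 0, 0, 0, 0, 0, 0, 0, 0, 0, 0],
)

```text
t: 9.67
eef_pos: [0.4957, 0.0844, 0.1298]
tool_rot: [[-0.987, 0.044, 0.155], [-0.161, -0.255, -0.953], [-0.002, -0.966, 0.259]]
contact_force: [0.2, -0.5, -2.8]
grip_width: 0.0084
```

```bash
python3 chk.py 13 0 30 4 -17
```

```text
t 9.67 p [0.4957 0.0844 0.1298] F [ 0.2 -0.5 -2.8] w 8.4 q [ 0.17  0.16  1.78 -0.28  1.21  1.68]
mouth tray mm [ 0.5 29.2  3.5] eulZXY [  9.24 -15.02  -0.14]
N 2 dist 4.1 rot [ 2.  -0.4 -0. ]
-0.0,-1.8,-1.0,1.0,-0.2,-0.0,0
-0.1,-1.8,-1.0,1.0,-0.2,-0.0,0
```

View pics/k13.png

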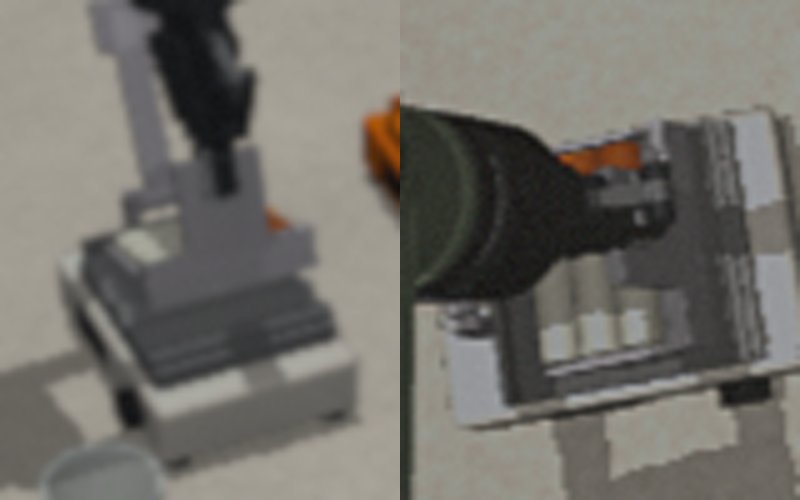

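Call:
move_arm(
  increments=[0, -1.2, -0.7, 0.8, 0, 0, 0, 0, 0, 0, 0, 0, 0, 0],
)

```text
t: 9.93
eef_pos: [0.4956, 0.085, 0.1308]
tool_rot: [[-0.987, 0.046, 0.154], [-0.161, -0.27, -0.949], [-0.002, -0.962, 0.273]]
contact_force: [0.3, 0.2, -2.3]
grip_width: 0.0088
```

```bash
python3 chk.py 14 0 30 4 -18
```

```text
t 9.93 p [0.4956 0.085  0.1308] F [ 0.3  0.2 -2.3] w 8.8 q [ 0.19  0.16  1.78 -0.3   1.22  1.7 ]
mouth tray mm [ 0.6 29.1  3.5] eulZXY [  9.2  -15.87  -0.15]
N 2 dist 4.4 rot [ 2.1 -0.5 -0. ]
-0.0,-1.9,-1.1,1.1,-0.2,-0.0,0
-0.0,-1.9,-1.1,1.1,-0.2,-0.0,0
```

View pics/k14.png

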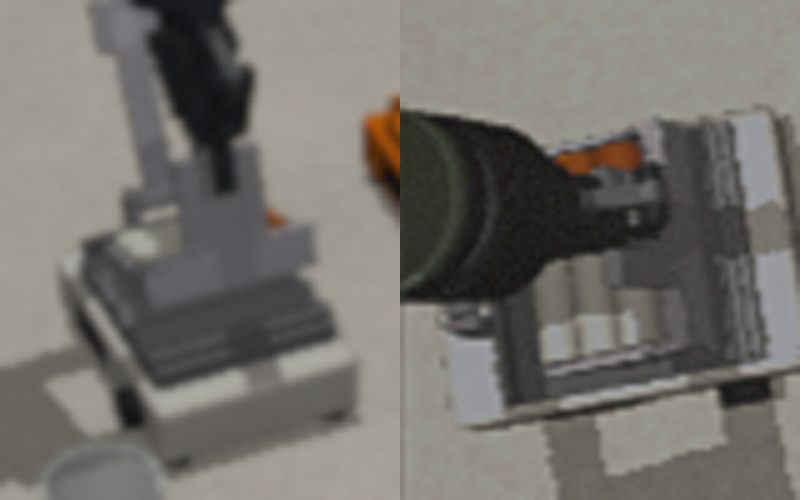

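Call:
move_arm(
  increments=[0, -1.3, -0.8, 0.9, -0.1, 0, 0, 0, 0, 0, 0, 0, 0, 0],
)

```text
t: 10.2
eef_pos: [0.4955, 0.0857, 0.132]
tool_rot: [[-0.987, 0.049, 0.154], [-0.162, -0.286, -0.945], [-0.002, -0.957, 0.29]]
contact_force: [-0.5, -0.7, -3.0]
grip_width: 0.0087
```

```bash
cat >> chk.py <<'E'
# profile of depth in scoop frame (top camera), x in -50..-30 band
z=np.load(f"pics/top{k}.npz");P=pts("top",z["d"]);R=s["tool_rot"]@M.T;o=s["eef_pos"]-R@OFF
L=(P-o)@R*1e3; 
for lo,hi in((-50,-32),(32,50)):
    m=(z["d"]>0)&(L[...,0]>lo)&(L[...,0]<hi)&(L[...,2]>-30)&(L[...,2]<60)
    print(lo,[(y,np.round(np.median(L[m&(abs(L[...,1]-y)<2)][:,2]),0).astype(int)) for y in range(-40,75,4) if (m&(abs(L[...,1]-y)<2)).sum()>3])
E
python3 chk.py 15 0 30 4 -19
```

```text
t 10.20 p [0.4955 0.0857 0.132 ] F [-0.5 -0.7 -3. ] w 8.7 q [ 0.2   0.17  1.78 -0.31  1.22  1.72]
mouth tray mm [ 0.5 28.9  3.5] eulZXY [  9.28 -16.84  -0.12]
N 2 dist 4.6 rot [ 2.2 -0.4  0. ]
-0.0,-2.0,-1.2,1.1,-0.2,0.0,0
-0.0,-2.0,-1.2,1.1,-0.2,0.0,0
-50 [(-40, np.int64(15)), (-36, np.int64(27)), (-32, np.int64(27)), (-20, np.int64(17)), (-16, np.int64(19)), (-12, np.int64(25)), (-8, np.int64(26)), (-4, np.int64(25)), (4, np.int64(21)), (8, np.int64(24)), (12, np.int64(25)), (16, np.int64(26)), (20, np.int64(24)), (24, np.int64(21)), (28, np.int64(21)), (32, np.int64(26)), (36, np.int64(25)), (40, np.int64(26)), (44, np.int64(22)), (60, np.int64(-3)), (64, np.int64(0)), (68, np.int64(5))]
32 [(-40, np.int64(16)), (-36, np.int64(28)), (-32, np.int64(26)), (-20, np.int64(16)), (-16, np.int64(21)), (-12, np.int64(26)), (-8, np.int64(27)), (-4, np.int64(24)), (4, np.int64(21)), (8, np.int64(24)), (12, np.int64(26)), (16, np.int64(25))]
```

View pics/k15.png

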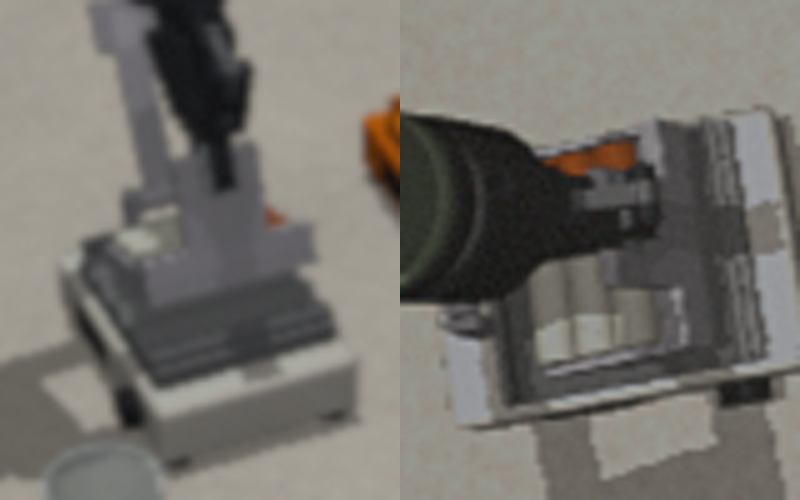

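Call:
move_arm(
  increments=[0, -1.4, -0.8, 0.9, -0.1, 0, 0, 0, -0.7, -0.4, 0.4, 0, 0, 0, 0, 0, 0, 0, 0, 0, 0],
)

```text
t: 10.55
eef_pos: [0.4954, 0.0871, 0.134]
tool_rot: [[-0.987, 0.053, 0.154], [-0.163, -0.309, -0.937], [-0.002, -0.95, 0.313]]
contact_force: [0.1, -0.2, -2.6]
grip_width: 0.0088
```

```bash
python3 chk.py 16 0 30 4 -20
```

```text
t 10.55 p [0.4954 0.0871 0.134 ] F [ 0.1 -0.2 -2.6] w 8.8 q [ 0.22  0.17  1.78 -0.34  1.23  1.74]
mouth tray mm [ 0.5 28.9  3.9] eulZXY [  9.36 -18.26  -0.11]
N 2 dist 3.6 rot [ 1.8 -0.3  0. ]
0.0,-1.5,-1.0,0.9,-0.2,0.0,0
0.0,-1.5,-1.0,0.9,-0.2,0.0,0
-50 [(-40, np.int64(18)), (-36, np.int64(30)), (-32, np.int64(28)), (-16, np.int64(4)), (-12, np.int64(3)), (-8, np.int64(4)), (-4, np.int64(4)), (0, np.int64(5)), (4, np.int64(16)), (8, np.int64(21)), (12, np.int64(25)), (16, np.int64(27)), (24, np.int64(22)), (28, np.int64(21)), (32, np.int64(26)), (36, np.int64(25)), (40, np.int64(26)), (44, np.int64(23)), (52, np.int64(15)), (56, np.int64(14)), (60, np.int64(12)), (64, np.int64(14)), (68, np.int64(12))]
32 [(-40, np.int64(20)), (-36, np.int64(29)), (-32, np.int64(27)), (-16, np.int64(3)), (-8, np.int64(5)), (0, np.int64(2)), (4, np.int64(14)), (8, np.int64(22)), (12, np.int64(26)), (16, np.int64(27))]
```

View pics/k16.png

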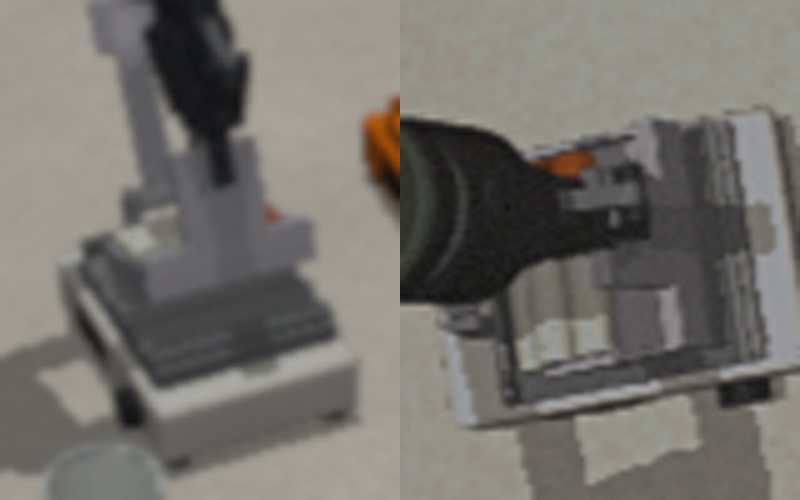

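Run:
```python
from mv import *
mouth_now()
p,R=by_mouth(0,1,5,-15); rows(p,R,0,mm=7,deg=1.5)
z=np.load("pics/top16.npz");P=pts("top",z["d"]);L=Ro.from_euler("Z",YAW,degrees=True).inv().apply((P-T).reshape(-1,3))*1e3
for lo,hi in((-50,-30),(30,50)):
    m=(z["d"].ravel()>0)&(L[:,0]>lo)&(L[:,0]<hi)
    print([(y,np.round(np.median(L[m&(abs(L[:,1]-y)<1.5),2])).astype(int)) for y in range(15,70,3) if (m&(abs(L[:,1]-y)<1.5)).sum()>2])
```

```text
mouth tray mm [ 0.5 28.9  3.8] eulZXY [  9.35 -18.23  -0.11]
N 5 dist 31.0 rot [-3.2 -0.3 -0. ]
-0.0,2.4,5.7,-0.6,-0.1,-0.0,0
-0.0,2.4,5.7,-0.6,-0.1,-0.0,0
-0.0,2.3,5.8,-0.6,-0.1,-0.0,0
0.0,2.2,5.8,-0.6,-0.1,-0.0,0
0.0,2.2,5.8,-0.6,-0.1,-0.0,0
[(15, np.int64(414)), (18, np.int64(425)), (21, np.int64(433)), (24, np.int64(443)), (27, np.int64(450)), (30, np.int64(459)), (33, np.int64(459)), (36, np.int64(458)), (39, np.int64(458)), (42, np.int64(458)), (45, np.int64(234)), (48, np.int64(11)), (51, np.int64(8)), (54, np.int64(0)), (57, np.int64(7)), (60, np.int64(10)), (66, np.int64(-8)), (69, np.int64(404))]
[(15, np.int64(382)), (18, np.int64(388)), (21, np.int64(399)), (24, np.int64(408)), (27, np.int64(415)), (30, np.int64(422)), (33, np.int64(428)), (36, np.int64(432)), (39, np.int64(429)), (42, np.int64(428)), (45, np.int64(429)), (54, np.int64(421)), (57, np.int64(414)), (60, np.int64(417)), (66, np.int64(414)), (69, np.int64(410))]
```

Call:
move_arm(
  increments=[0, 1, 5, -0.6, 0, 0, 0, 0, 2, 6, -0.6, 0, 0, 0, 0, 2, 6, -0.6, 0, 0, 0, 0, 2, 6, -0.6, 0, 0, 0, 0, 2, 5, -0.6, 0, 0, 0],
)

```text
t: 11.07
eef_pos: [0.5008, 0.0561, 0.1338]
tool_rot: [[-0.986, 0.045, 0.159], [-0.166, -0.255, -0.953], [-0.002, -0.966, 0.259]]
contact_force: [-0.3, -0.2, -1.8]
grip_width: 0.0089
```

Call:
move_arm(
  increments=[0, 0, 0, 0, 0, 0, 0],
)

```text
t: 11.15
eef_pos: [0.5011, 0.0541, 0.1341]
tool_rot: [[-0.987, 0.045, 0.157], [-0.163, -0.255, -0.953], [-0.003, -0.966, 0.259]]
contact_force: [0.1, -0.2, -1.2]
grip_width: 0.0086
```

```bash
python3 chk.py 17 0 1.5 3.5 -17
```

```text
t 11.15 p [0.5011 0.0541 0.1341] F [ 0.1 -0.2 -1.2] w 8.6 q [ 0.11  0.15  1.79 -0.28  1.2   1.62]
mouth tray mm [ 0.6 -1.5  7.8] eulZXY [  9.35 -15.01  -0.16]
N 2 dist 4.2 rot [ 2.  -0.3 -0.1]
0.1,0.4,-2.1,1.0,-0.2,-0.0,0
0.1,0.4,-2.1,1.0,-0.2,-0.0,0
-50 [(-40, np.int64(18)), (-36, np.int64(29)), (-32, np.int64(29)), (-20, np.int64(4)), (-16, np.int64(4)), (-12, np.int64(4)), (-8, np.int64(4)), (-4, np.int64(4)), (0, np.int64(3)), (4, np.int64(4)), (8, np.int64(3)), (12, np.int64(5)), (16, np.int64(4)), (20, np.int64(4)), (24, np.int64(13)), (28, np.int64(21)), (32, np.int64(24)), (36, np.int64(26)), (40, np.int64(25)), (44, np.int64(21)), (52, np.int64(9)), (56, np.int64(10)), (60, np.int64(10)), (64, np.int64(8)), (72, np.int64(0))]
32 [(-40, np.int64(17)), (-36, np.int64(27)), (-32, np.int64(28)), (-20, np.int64(5)), (-16, np.int64(3)), (-12, np.int64(4)), (-8, np.int64(2)), (-4, np.int64(4)), (8, np.int64(3)), (12, np.int64(4))]
```

View pics/k17.png

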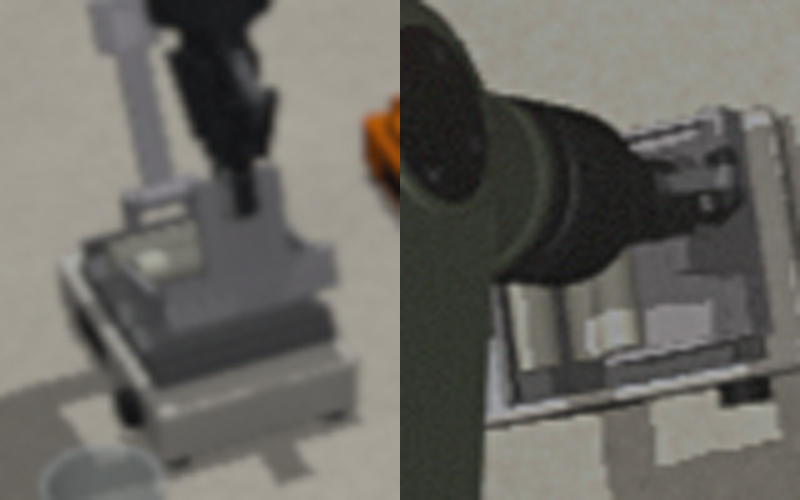

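Run:
```python
from mv import *
z=np.load("pics/top17.npz");P=pts("top",z["d"]);L=Ro.from_euler("Z",YAW,degrees=True).inv().apply((P-T).reshape(-1,3))*1e3
for lo,hi in((-55,-42),(-42,-25)):
    m=(z["d"].ravel()>0)&(L[:,0]>lo)&(L[:,0]<hi)
    print([(y,np.round(np.median(L[m&(abs(L[:,1]-y)<1.5),2])).astype(int)) for y in range(-12,70,3) if (m&(abs(L[:,1]-y)<1.5)).sum()>2])
p,R=by_mouth(0,-25,7,-14); rows(p,R,0,mm=6,deg=1.5)
```

```text
[(-12, np.int64(463)), (-9, np.int64(463)), (-6, np.int64(38)), (-3, np.int64(30)), (0, np.int64(36)), (3, np.int64(26)), (6, np.int64(25)), (9, np.int64(3)), (12, np.int64(13)), (15, np.int64(-11)), (18, np.int64(12)), (21, np.int64(3)), (24, np.int64(0)), (27, np.int64(0)), (30, np.int64(-2)), (33, np.int64(5)), (36, np.int64(-3)), (39, np.int64(11)), (42, np.int64(11)), (45, np.int64(2)), (48, np.int64(4)), (51, np.int64(359)), (54, np.int64(370)), (57, np.int64(378)), (60, np.int64(393)), (63, np.int64(405)), (66, np.int64(417)), (69, np.int64(426))]
[(-12, np.int64(457)), (-9, np.int64(457)), (-6, np.int64(34)), (-3, np.int64(34)), (0, np.int64(34)), (3, np.int64(32)), (6, np.int64(420)), (9, np.int64(417)), (12, np.int64(414)), (15, np.int64(412)), (18, np.int64(404)), (21, np.int64(407)), (24, np.int64(412)), (27, np.int64(403)), (30, np.int64(398)), (33, np.int64(398)), (36, np.int64(397)), (39, np.int64(402)), (42, np.int64(400)), (45, np.int64(400)), (48, np.int64(400)), (51, np.int64(391)), (54, np.int64(396)), (57, np.int64(382)), (60, np.int64(392)), (63, np.int64(403)), (66, np.int64(412)), (69, np.int64(423))]
N 5 dist 25.5 rot [-1.  -0.3 -0.1]
0.0,1.7,4.8,-0.2,-0.1,-0.0,0
0.0,1.7,4.8,-0.2,-0.1,-0.0,0
0.0,1.7,4.8,-0.2,-0.1,-0.0,0
0.0,1.6,4.8,-0.2,-0.1,-0.0,0
0.0,1.6,4.8,-0.2,-0.1,-0.0,0
```

Two tubes lie near y=14 and y=42, one is left at the lip. I'll retreat gently by one groove.

Call:
move_arm(
  increments=[0, 1, 3, -0.2, -0.1, 0, 0, 0, 1.5, 5, -0.2, -0.1, 0, 0, 0, 1.5, 5, -0.2, -0.1, 0, 0, 0, 1.5, 5, -0.2, -0.1, 0, 0, 0, 1, 3, -0.2, 0, 0, 0],
)

```text
t: 11.67
eef_pos: [0.5047, 0.0329, 0.1327]
tool_rot: [[-0.985, 0.042, 0.168], [-0.174, -0.236, -0.956], [-0.0, -0.971, 0.24]]
contact_force: [-0.0, -0.6, -2.0]
grip_width: 0.0086
```

Call:
move_arm(
  increments=[0, 0, 0, 0, 0, 0, 0],
)

```text
t: 11.75
eef_pos: [0.5048, 0.032, 0.1327]
tool_rot: [[-0.985, 0.042, 0.168], [-0.173, -0.236, -0.956], [-0.0, -0.971, 0.24]]
contact_force: [-0.2, -0.6, -1.9]
grip_width: 0.0088
```

```bash
python3 chk.py 18 0 -26 4 -22
```

```text
t 11.75 p [0.5048 0.032  0.1327] F [-0.2 -0.6 -1.9] w 8.8 q [ 0.05  0.14  1.8  -0.26  1.19  1.55]
mouth tray mm [ -0.3 -22.9   7.8] eulZXY [  9.94 -13.88  -0.02]
N 7 dist 7.0 rot [ 8.1  0.2 -0.1]
-0.0,-0.9,-0.4,1.2,0.0,-0.0,0
-0.0,-0.9,-0.3,1.2,0.0,-0.0,0
-0.0,-1.0,-0.3,1.2,0.0,-0.0,0
-0.0,-1.0,-0.3,1.2,0.0,-0.0,0
-0.0,-1.0,-0.3,1.2,0.0,-0.0,0
-50 [(-40, np.int64(22)), (-36, np.int64(29)), (-32, np.int64(28)), (-20, np.int64(4)), (-16, np.int64(5)), (-12, np.int64(5)), (-8, np.int64(2)), (-4, np.int64(4)), (0, np.int64(6)), (4, np.int64(3)), (8, np.int64(3)), (12, np.int64(4)), (16, np.int64(3)), (20, np.int64(3)), (24, np.int64(13)), (28, np.int64(23)), (32, np.int64(25)), (36, np.int64(25)), (40, np.int64(23)), (56, np.int64(-12)), (60, np.int64(-8)), (64, np.int64(-5)), (68, np.int64(3)), (72, np.int64(11))]
32 [(-40, np.int64(22)), (-36, np.int64(28)), (-32, np.int64(27)), (-20, np.int64(1)), (-16, np.int64(2)), (-12, np.int64(4)), (-8, np.int64(3)), (-4, np.int64(3))]
```

View pics/k18.png

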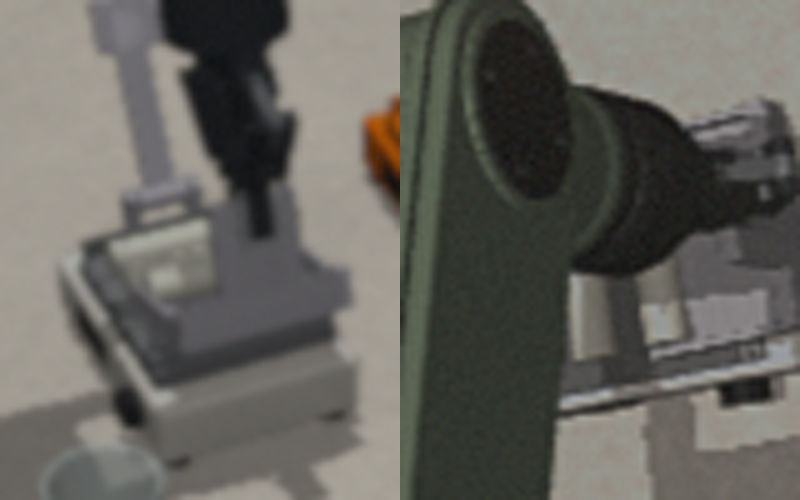

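Call:
move_arm(
  increments=[0, -0.9, -0.2, 1.4, 0, 0, 0, 0, -1, -0.2, 1.5, 0, 0, 0, 0, -1, -0.2, 1.5, 0, 0, 0, 0, -1, -0.3, 1.5, 0, 0, 0, 0, -1, -0.3, 1.5, 0, 0, 0],
)

```text
t: 12.27
eef_pos: [0.5047, 0.0347, 0.1376]
tool_rot: [[-0.985, 0.064, 0.158], [-0.17, -0.361, -0.917], [-0.002, -0.93, 0.367]]
contact_force: [0.4, -0.4, -2.0]
grip_width: 0.0087
```

Run:
```python
from mv import *
state();mouth_now()
p,R=by_mouth(0,-26,4,-29); rows(p,R,0,mm=6,deg=1.5)
```

```text
t 12.27 p [0.5047 0.0347 0.1376] F [ 0.4 -0.4 -2. ] w 8.7 q [ 0.15  0.16  1.79 -0.4   1.2   1.7 ]
mouth tray mm [  0.5 -27.5   3.8] eulZXY [  9.75 -21.52  -0.13]
N 5 dist 12.6 rot [ 7.5  0.  -0.2]
0.1,-2.2,-1.2,1.5,0.0,-0.0,0
0.1,-2.2,-1.2,1.5,0.0,-0.0,0
0.1,-2.3,-1.1,1.5,0.0,-0.0,0
0.1,-2.3,-1.0,1.5,0.0,-0.0,0
0.1,-2.3,-1.0,1.5,0.0,-0.0,0
```

Call:
move_arm(
  increments=[0.1, -2.2, -1.2, 1.4, 0, 0, 0, 0.1, -2.2, -1.2, 1.4, 0, 0, 0, 0.1, -2.2, -1.2, 1.4, 0, 0, 0, 0.1, -2.2, -1.1, 1.4, 0, 0, 0, 0, 0, 0, 0, 0, 0, 0],
)

```text
t: 12.68
eef_pos: [0.5026, 0.0457, 0.1434]
tool_rot: [[-0.985, 0.081, 0.153], [-0.173, -0.45, -0.876], [-0.003, -0.889, 0.458]]
contact_force: [0.0, -0.1, -3.0]
grip_width: 0.0086
```

```bash
python3 chk.py 19 0 -26 4 -31
```

```text
t 12.68 p [0.5026 0.0457 0.1434] F [ 0.  -0.1 -3. ] w 8.6 q [ 0.23  0.19  1.78 -0.5   1.24  1.81]
mouth tray mm [  0.1 -22.5   3.5] eulZXY [  9.88 -27.25  -0.17]
N 4 dist 4.2 rot [ 3.8  0.1 -0.3]
0.1,-1.0,0.1,0.9,0.0,-0.1,0
0.1,-1.0,0.1,0.9,0.0,-0.1,0
0.1,-1.0,0.1,0.9,0.0,-0.1,0
0.1,-1.0,0.1,0.9,0.0,-0.1,0
-50 [(-40, np.int64(17)), (-36, np.int64(30)), (-12, np.int64(5)), (-8, np.int64(4)), (-4, np.int64(5)), (0, np.int64(5)), (4, np.int64(3)), (8, np.int64(4)), (12, np.int64(5)), (16, np.int64(5)), (20, np.int64(4)), (24, np.int64(4)), (28, np.int64(5)), (32, np.int64(18)), (36, np.int64(24)), (40, np.int64(26)), (44, np.int64(26)), (48, np.int64(24)), (64, np.int64(14)), (68, np.int64(22)), (72, np.int64(26))]
32 [(-40, np.int64(18)), (-36, np.int64(29)), (-32, np.int64(29)), (-12, np.int64(4)), (-8, np.int64(5)), (-4, np.int64(3)), (0, np.int64(5)), (8, np.int64(4)), (28, np.int64(21)), (32, np.int64(15)), (36, np.int64(5)), (40, np.int64(27))]
```

View pics/k19.png

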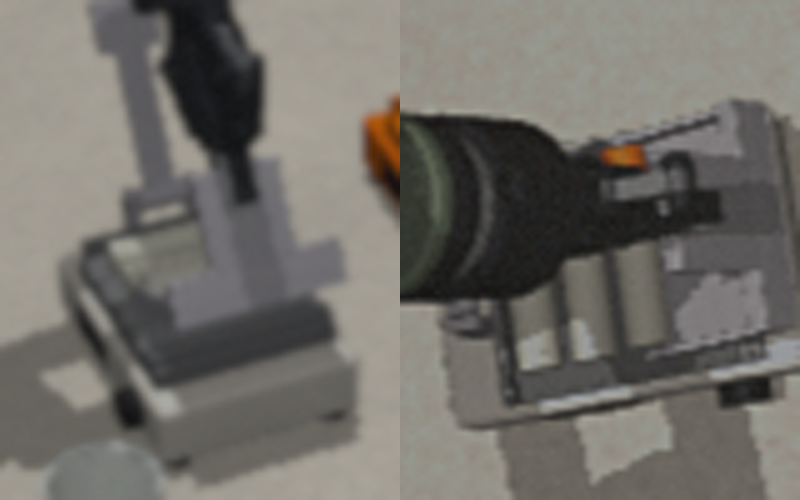

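Call:
move_arm(
  increments=[0.1, -0.6, 1.2, 0.7, 0, 0, 0, 0.1, -0.8, 1, 0.7, 0, 0, 0, 0, 0, 0, 0, 0, 0, 0],
)

```text
t: 13.03
eef_pos: [0.5033, 0.0429, 0.1465]
tool_rot: [[-0.985, 0.086, 0.148], [-0.171, -0.473, -0.865], [-0.004, -0.877, 0.48]]
contact_force: [0.5, -0.6, -2.1]
grip_width: 0.0088
```

```bash
python3 chk.py 20 0 -26 4 -31
```

```text
t 13.03 p [0.5033 0.0429 0.1465] F [ 0.5 -0.6 -2.1] w 8.8 q [ 0.24  0.19  1.78 -0.53  1.25  1.83]
mouth tray mm [  0.5 -27.1   5.2] eulZXY [  9.72 -28.7   -0.26]
N 2 dist 4.0 rot [ 2.3  0.  -0.3]
0.2,-1.3,-1.5,1.2,0.0,-0.1,0
0.2,-1.4,-1.4,1.2,0.0,-0.1,0
-50 [(-40, np.int64(17)), (-36, np.int64(30)), (-32, np.int64(29)), (-12, np.int64(5)), (-8, np.int64(5)), (-4, np.int64(4)), (0, np.int64(4)), (4, np.int64(4)), (8, np.int64(5)), (12, np.int64(4)), (16, np.int64(5)), (20, np.int64(4)), (24, np.int64(4)), (28, np.int64(4)), (32, np.int64(4)), (36, np.int64(4)), (40, np.int64(6)), (44, np.int64(9)), (48, np.int64(12)), (52, np.int64(13)), (56, np.int64(15)), (68, np.int64(18)), (72, np.int64(24))]
32 [(-40, np.int64(18)), (-36, np.int64(30)), (-32, np.int64(27)), (-12, np.int64(5)), (-8, np.int64(3)), (-4, np.int64(5)), (0, np.int64(4)), (4, np.int64(3)), (40, np.int64(4)), (44, np.int64(8)), (48, np.int64(12))]
```

View pics/k20.png

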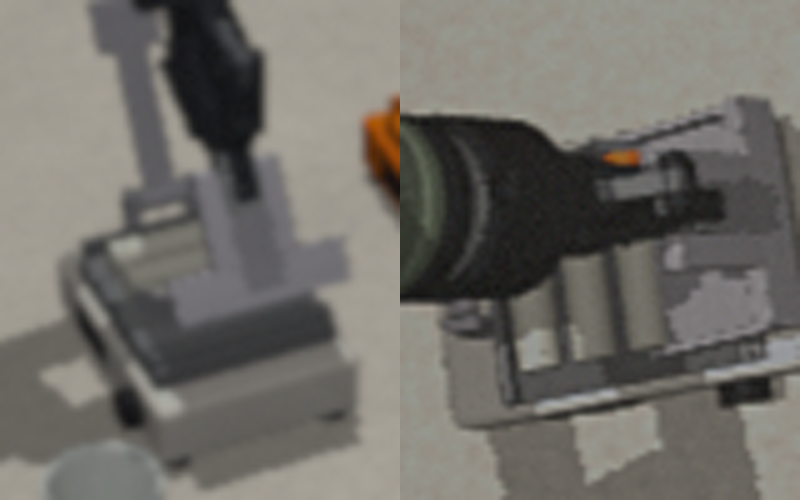

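Call:
move_arm(
  increments=[0, 0, 5, 0, 0, 0, 0, 0, 0, 10, 0, 0, 0, 0, 0, 0, 14, 0, 0, 0, 0, 0, 0, 18, -1, 0, 0, 0, 0, -6, 18, -2, 0, 0, 0],
)

```text
t: 13.55
eef_pos: [0.5099, -0.0122, 0.1805]
tool_rot: [[-0.984, 0.071, 0.161], [-0.176, -0.425, -0.888], [0.005, -0.902, 0.431]]
contact_force: [-0.4, 0.2, -1.1]
grip_width: 0.0086
```

```bash
cat > tub.py <<'E'
import sys
from g import *
def tubes(k,n="top",bands=((-55,-40),(-40,-25),(-25,-10),(10,25),(25,40),(40,55))):
    z=np.load(f"pics/{n}{k}.npz");P=pts(n,z["d"]);L=Ro.from_euler("Z",YAW,degrees=True).inv().apply((P-T).reshape(-1,3))*1e3
    for lo,hi in bands:
        m=(z["d"].ravel()>0)&(L[:,0]>lo)&(L[:,0]<hi)&(L[:,2]<30)
        print(n,lo,[(y,int(np.round(np.median(L[m&(abs(L[:,1]-y)<1.5),2])))) for y in range(-60,66,4) if (m&(abs(L[:,1]-y)<1.5)).sum()>2])
    for y in(-42,-14,14,42):
        m=(z["d"].ravel()>0)&(abs(L[:,1]-y)<5)&(L[:,2]>11)&(L[:,2]<20)
        if m.sum()>10: print("  groove",y,"x ext",np.percentile(L[m,0],[1,99]).round(1),"n",m.sum())
E
python3 - <<'E'
from tub import *
state();mouth_now();look(21);crop(21,trayp(0,-20,20),"k21",50,60); tubes(21)
E
```

```text
t 13.55 p [ 0.5099 -0.0122  0.1805] F [-0.4  0.2 -1.1] w 8.6 q [ 0.1   0.11  1.77 -0.47  1.26  1.64]
mouth tray mm [ -3.1 -78.9  42.4] eulZXY [ 10.29 -25.52   0.33]
top -55 [(-60, -3), (-56, -1), (-52, -5), (-48, -7), (-44, -9), (-40, -8), (-36, -7), (-32, -3), (-28, -2), (-24, 4), (-20, 12), (-16, 1), (-12, 11), (-8, 11), (-4, -2), (0, -1), (4, 4), (8, 5), (12, 10), (16, 14), (20, 10), (24, 1), (28, -2), (32, 2), (36, 9), (40, 11), (44, 2), (48, 1), (52, 0), (56, 5), (60, 10)]
top -40 [(-60, -3), (-56, -2), (-52, -4), (-48, -7), (-44, -10), (-40, -9), (-36, -7), (-32, -5), (-28, -2), (-24, 4), (-20, 14), (-16, 13), (-12, 14), (-8, 12), (-4, 6), (0, -1), (4, 5), (8, 12), (12, 13), (16, 14), (20, 12), (28, 0), (32, 6), (36, 13), (40, 15), (44, 15), (48, 12), (52, 7), (56, 4), (60, 10)]
top -25 [(-60, -3), (-56, -1), (-52, -5), (-48, -7), (-44, -8), (-40, -9), (-36, -6), (-32, -3), (-28, -1), (-24, 5), (-20, 12), (-16, 14), (-12, 15), (-8, 11), (0, -1), (4, 5), (8, 11), (12, 13), (16, 13), (20, 13), (28, -1), (32, 4), (36, 11), (40, 14), (44, 13), (48, 11), (52, 7), (56, 4)]
top 10 []
top 25 []
top 40 []
  groove -14 x ext [-48.6  -5.7] n 62
  groove 14 x ext [-49.5 274.6] n 74
  groove 42 x ext [-49.7   4.2] n 73
```

View pics/k21.png

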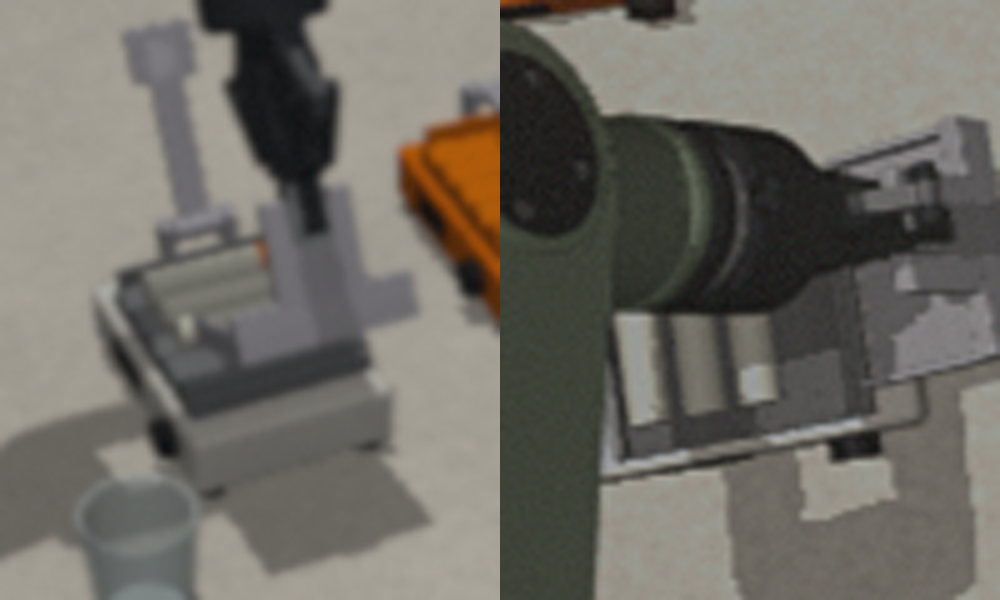

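```bash
cat >> mv.py <<'E'
def by_origin(o,yaw,tilt):
    R=scoopR(yaw,tilt); return np.array(o)+R@OFF, R@M
E
python3 - <<'E'
from mv import *
p,R=by_origin([.57,-.115,.10],10,0); print(p); rows(p,R,0,mm=28,deg=5)
E
```

```text
[ 0.57767026 -0.15274145  0.1315    ]
N 6 dist 161.7 rot [-25.7  -0.2  -0.3]
-6.5,18.8,18.2,-4.3,-0.0,-0.0,0
-6.5,17.3,19.6,-4.3,-0.0,-0.0,0
-6.5,15.8,20.8,-4.3,-0.0,-0.0,0
-6.5,14.2,21.9,-4.3,-0.0,-0.0,0
-6.5,12.5,22.9,-4.3,-0.0,-0.0,0
```

Call:
move_arm(
  increments=[-6.5, 10, 24, -4.3, 0, 0, 0, -6.5, 13, 24, -4.3, 0, 0, 0, -6.5, 16, 22, -4.3, 0, 0, 0, -6.5, 16, 22, -4.3, 0, 0, 0, -6.5, 14, 23, -4.3, 0, 0, 0],
)

```text
t: 14.07
eef_pos: [0.5714, -0.1278, 0.1554]
tool_rot: [[-0.981, 0.026, 0.19], [-0.191, -0.056, -0.98], [-0.015, -0.998, 0.059]]
contact_force: [1.0, -0.1, -2.1]
grip_width: 0.009
```

Run:
```python
from mv import *
state();p,R=by_origin([.57,-.115,.03],10,0); rows(p,R,0,mm=20,deg=5)
```

```text
t 14.07 p [ 0.5714 -0.1278  0.1554] F [ 1.  -0.1 -2.1] w 9.0 q [-0.34  0.25  1.6  -0.05  1.26  1.05]
N 5 dist 97.3 rot [-3.4  1.  -0.9]
-0.0,19.1,4.0,-0.7,0.2,-0.2,0
-0.1,19.0,4.2,-0.7,0.2,-0.2,0
-0.2,18.9,4.5,-0.7,0.2,-0.2,0
-0.2,18.9,4.7,-0.7,0.2,-0.2,0
-0.3,18.8,4.9,-0.7,0.2,-0.2,0
```

Call:
move_arm(
  increments=[0, 19, 4, -0.7, 0.2, -0.2, 0, 0, 19, 4, -0.7, 0.2, -0.2, 0, 0, 18, 4.5, -0.7, 0.2, -0.2, 0, 0, 14, 4.5, -0.7, 0.2, -0.2, 0, 0, 6, 3, -0.7, 0.2, -0.2, 0],
)

```text
t: 14.48
eef_pos: [0.578, -0.1644, 0.077]
tool_rot: [[-0.987, -0.002, 0.158], [-0.158, -0.001, -0.987], [0.002, -1.0, 0.001]]
contact_force: [-0.4, -0.4, -1.7]
grip_width: 0.0089
```

Call:
move_arm(
  increments=[0, 0, 0, 0, 0, 0, 0],
)

```text
t: 14.57
eef_pos: [0.5766, -0.1651, 0.0748]
tool_rot: [[-0.988, -0.006, 0.157], [-0.157, -0.0, -0.988], [0.006, -1.0, -0.001]]
contact_force: [-0.1, 0.3, -2.6]
grip_width: 0.009
```

Run:
```python
from g import *; from fs import *
s=state();look(22)
o,Rv=fit_scoop(22,s["eef_pos"],s["tool_rot"],tubes=False); crop(22,o,"k22")
p,R=by_origin([.57,-.115,.003],10,0); rows(p,R,0,mm=10,deg=5)
```

```text
t 14.57 p [ 0.5766 -0.1651  0.0748] F [-0.1  0.3 -2.6] w 9.0 q [-0.42  0.39  1.59 -0.    1.17  0.99]
scoop o [ 568.9 -126.1   47.8] eulZXY [9.32 3.18 0.93] n 354 med 0.91 corr [-1.7  2.6  3.9] [3.1 0.6 0.3]
N 5 dist 43.4 rot [-0.  -0.9  0.2]
-0.5,8.4,-2.3,-0.0,-0.2,0.0,0
-0.5,8.4,-2.3,-0.0,-0.2,0.0,0
-0.5,8.4,-2.3,-0.0,-0.2,0.0,0
-0.5,8.4,-2.3,-0.0,-0.2,0.0,0
-0.5,8.4,-2.3,-0.0,-0.2,0.0,0
```

View pics/k22.png

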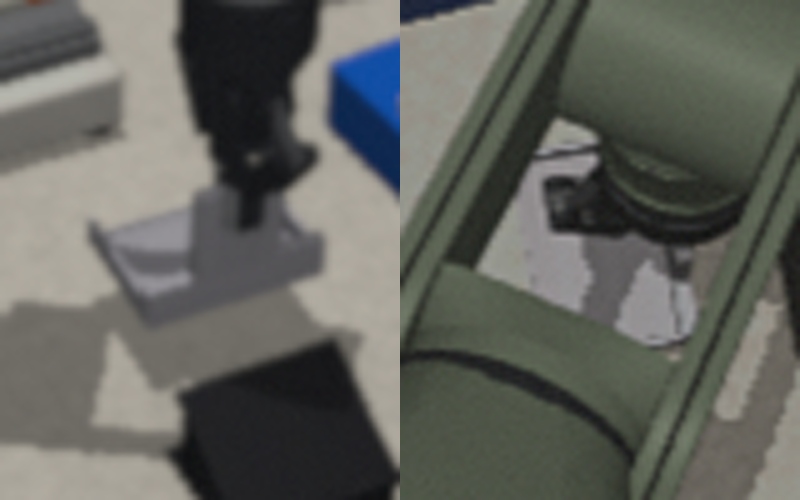

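Call:
move_arm(
  increments=[0, 9, -2, 0, -0.2, 0, 0, 0, 9, -2, 0, -0.2, 0, 0, 0, 9, -1, 0, -0.2, 0, 0, 0, 6, 0, 0, -0.2, 0, 0, 0, 4, 0, 0, 0, 0, 0],
)

```text
t: 15.08
eef_pos: [0.5799, -0.1574, 0.0415]
tool_rot: [[-0.984, 0.005, 0.177], [-0.177, -0.005, -0.984], [-0.004, -1.0, 0.006]]
contact_force: [-0.4, 0.3, -1.6]
grip_width: 0.009
```

Run:
```python
from g import *; from fs import *
s=state();look(23)
o,Rv=fit_scoop(23,s["eef_pos"],s["tool_rot"],tubes=False)
```

```text
t 15.08 p [ 0.5799 -0.1574  0.0415] F [-0.4  0.3 -1.6] w 9.0 q [-0.41  0.43  1.61 -0.    1.09  0.99]
scoop o [ 571.5 -119.    14.4] eulZXY [10.22  3.01 -0.72] n 303 med 1.09 corr [-2.   2.1  4.1] [ 3.3 -0.5 -0. ]
```

Call:
move_arm(
  increments=[0, 4, 0, 0, 0, 0, 0, 0, 2, 0, 0, 0, 0, 0, 0, 2, 0, 0, 0, 0, 0],
)

```text
t: 15.43
eef_pos: [0.5803, -0.1577, 0.0333]
tool_rot: [[-0.984, 0.005, 0.177], [-0.177, -0.005, -0.984], [-0.004, -1.0, 0.006]]
contact_force: [0.7, -1.1, -1.6]
grip_width: 0.0086
```

Call:
move_arm(
  increments=[0, 1.5, 0, 0, 0, 0, 0, 0, 1, 0, 0, 0, 0, 0],
)

```text
t: 15.6
eef_pos: [0.5804, -0.1579, 0.0306]
tool_rot: [[-0.984, 0.006, 0.177], [-0.177, -0.005, -0.984], [-0.005, -1.0, 0.006]]
contact_force: [1.2, -2.1, 0.3]
grip_width: 0.0092
```

Run:
```python
from g import *; from fs import *
s=state();look(24); crop(24,s["eef_pos"],"k24")
o,Rv=fit_scoop(24,s["eef_pos"],s["tool_rot"],tubes=False)
```

```text
t 15.60 p [ 0.5804 -0.1579  0.0306] F [ 1.2 -2.1  0.3] w 9.2 q [-0.41  0.45  1.61 -0.    1.07  0.99]
scoop o [ 573.3 -119.5    7. ] eulZXY [10.56  1.28 -6.23] n 305 med 0.98 corr [-0.8  2.2  7.6] [ 1.7 -6.   0.3]
```

View pics/k24.png

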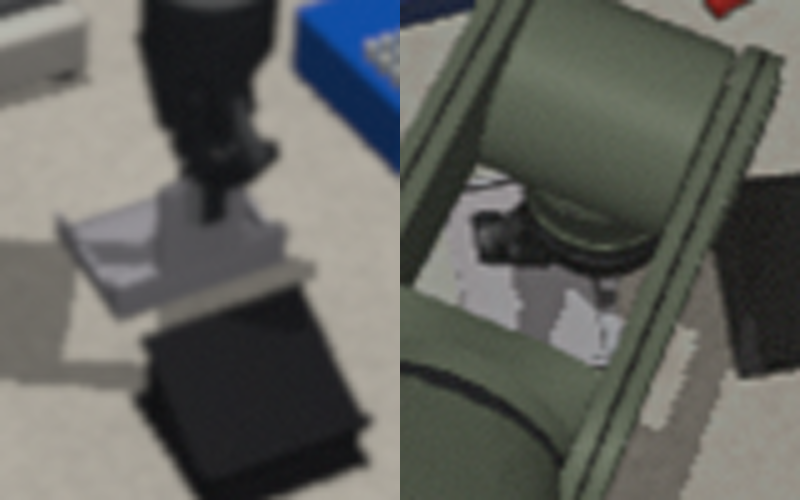

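Call:
move_arm(
  increments=[0, 1, 0, 0, 0, 0, 0, 0, 0.5, 0, 0, 0, 0, 0],
)

```text
t: 15.87
eef_pos: [0.5806, -0.1582, 0.0304]
tool_rot: [[-0.984, 0.006, 0.177], [-0.177, -0.005, -0.984], [-0.005, -1.0, 0.006]]
contact_force: [-0.9, 0.1, 1.3]
grip_width: 0.0088
```

Call:
move_arm(
  increments=[0, 0, 0, 0, 0, 0, 14, 0, 0, 0, 0, 0, 0, 30, 0, 0, 0, 0, 0, 0, 40, 0, 0, 0, 0, 0, 0, 40],
)

```text
t: 16.2
eef_pos: [0.5821, -0.1588, 0.0315]
tool_rot: [[-0.984, 0.009, 0.177], [-0.177, -0.007, -0.984], [-0.008, -1.0, 0.008]]
contact_force: [-0.9, 0.0, -0.1]
grip_width: 0.0395
```

Call:
move_arm(
  increments=[0, -8, 0, 0, 0, 0, 40, 0, -20, 0, 0, 0, 0, 40, 0, -30, 0, 0, 0, 0, 40, 0, -35, 0, 0, 0, 0, 40, 0, -35, 0, 0, 0, 0, 40],
)

```text
t: 16.62
eef_pos: [0.5736, -0.1549, 0.1543]
tool_rot: [[-0.984, -0.011, 0.176], [-0.176, 0.002, -0.984], [0.011, -1.0, -0.004]]
contact_force: [1.3, -0.2, -0.4]
grip_width: 0.04
```

Run:
```python
from g import *
s=state();look(25); crop(25,np.array([.57,-.12,.02]),"k25",60,50,5)
```

```text
t 16.62 p [ 0.5736 -0.1549  0.1543] F [ 1.3 -0.2 -0.4] w 40.0 q [-0.41  0.3   1.53 -0.    1.32  0.99]
```

View pics/k25.png

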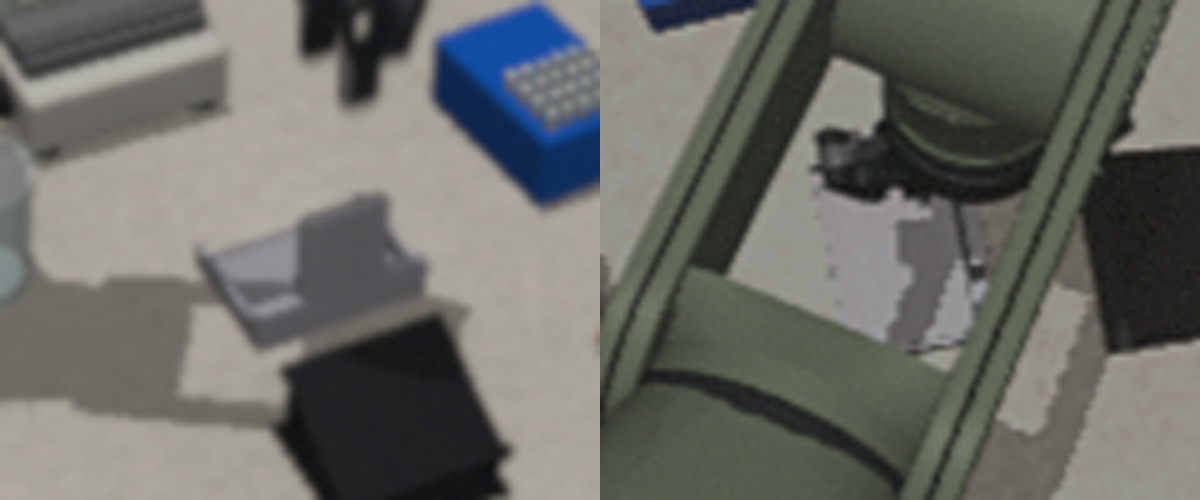

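Run:
```python
from mv import *
s=state(); R=scoopR(YAW,0)@M
rows(trayp(0,40,235),R,0,mm=40,deg=5)
```

```text
t 16.72 p [ 0.5796 -0.1574  0.1619] F [ 0.4 -1.3  1.7] w 40.4 q [-0.41  0.29  1.52 -0.    1.32  0.99]
N 10 dist 366.8 rot [-0.3  0.5 -0.2]
4.0,-15.0,-33.2,-0.0,0.0,-0.0,0
4.0,-15.0,-33.2,-0.0,0.0,-0.0,0
4.0,-15.0,-33.2,-0.0,0.0,-0.0,0
4.1,-14.9,-33.2,-0.0,0.0,-0.0,0
4.1,-14.9,-33.3,-0.0,0.0,-0.0,0
```

Call:
move_arm(
  increments=[2, -30, -10, 0, 0, 0, 0, 3, -30, -20, 0, 0, 0, 0, 4, -25, -30, 0, 0, 0, 0, 4, -20, -34, 0, 0, 0, 0, 4, -15, -36, 0, 0, 0, 0],
)

```text
t: 17.13
eef_pos: [0.538, -0.0342, 0.284]
tool_rot: [[-0.986, 0.002, 0.165], [-0.165, -0.005, -0.986], [-0.001, -1.0, 0.006]]
contact_force: [0.6, 1.5, -0.3]
grip_width: 0.0
```

Run:
```python
from mv import *
s=state(); R=scoopR(YAW,0)@M
rows(trayp(0,178,215),R,0,mm=38,deg=5)
```

```text
t 17.13 p [ 0.538  -0.0342  0.284 ] F [ 0.6  1.5 -0.3] w 0.0 q [-0.22  0.08  1.52 -0.    1.54  1.18]
N 10 dist 343.1 rot [-0.3 -0.2 -0.1]
2.4,-0.8,-34.2,-0.0,-0.0,-0.0,0
2.4,-0.8,-34.2,-0.0,-0.0,-0.0,0
2.4,-0.8,-34.2,-0.0,-0.0,-0.0,0
2.3,-0.7,-34.2,-0.0,-0.0,-0.0,0
2.3,-0.7,-34.2,-0.0,-0.0,-0.0,0
```

Call:
move_arm(
  increments=[2.5, -1, -34, 0, 0, 0, 0, 2.5, -1, -36, 0, 0, 0, 0, 2.5, -1, -36, 0, 0, 0, 0, 2.5, -1, -36, 0, 0, 0, 0, 2.5, -1, -36, 0, 0, 0, 0],
)

```text
t: 17.55
eef_pos: [0.4962, 0.1459, 0.2962]
tool_rot: [[-0.987, 0.019, 0.161], [-0.161, -0.006, -0.987], [-0.017, -1.0, 0.009]]
contact_force: [1.0, 0.1, -0.6]
grip_width: 0.0
```

Call:
move_arm(
  increments=[2.5, -1, -36, 0, 0, 0, 0, 2.5, -1, -36, 0, 0, 0, 0, 2.5, -1, -36, 0, 0, 0, 0, 2, 0, -20, 0, 0, 0, 0, 0, 0, 0, 0, 0, 0, 0],
)

```text
t: 17.97
eef_pos: [0.4604, 0.2827, 0.2992]
tool_rot: [[-0.985, 0.021, 0.169], [-0.169, -0.002, -0.986], [-0.02, -1.0, 0.006]]
contact_force: [-0.1, -0.3, -0.1]
grip_width: -0.0001
```

```bash
cat > tp.py <<'E'
from mv import *
def tcp_tray():
    s=robot.get_state(); print("tcp tray mm",(Ro.from_euler("Z",YAW,degrees=True).inv().apply(s["eef_pos"]-T)*1e3).round(1),"F tray",Ro.from_euler("Z",YAW,degrees=True).inv().apply(s["contact_force"]).round(1),"t",round(s["t"],2))
E
python3 - <<'E'
from tub import *; from tp import *
s=state(); tcp_tray(); look(26); crop(26,trayp(0,100,100),"k26",50,60); tubes(26)
R=scoopR(YAW,0)@M; rows(trayp(0,185,92),R,0,mm=38,deg=5)
E
```

```text
t 17.97 p [0.4604 0.2827 0.2992] F [-0.1 -0.3 -0.1] w -0.1 q [ 0.4   0.06  1.51 -0.01  1.55  1.8 ]
tcp tray mm [ -0.5 161.1 224.2] F tray [-0.1 -0.3 -0.1] t 17.97
top -55 [(-60, -4), (-56, -3), (-52, -4), (-48, -8), (-44, -8), (-40, -9), (-36, -6), (-32, -4), (-28, -1), (-24, 5), (-20, 12), (-16, -1), (-12, 13), (-8, 11), (-4, -3), (0, -2), (4, 7), (8, 10), (12, 11), (16, 4), (20, 10), (24, -4), (28, -1), (32, 5), (36, 8), (40, 13), (44, 11), (48, 2), (52, 1), (56, 4), (60, 9)]
top -40 [(-60, -4), (-56, -3), (-52, -5), (-48, -7), (-44, -8), (-40, -9), (-36, -7), (-32, -2), (-28, -1), (-24, 7), (-20, 12), (-16, 15), (-12, 13), (-8, 12), (0, -2), (4, 5), (8, 11), (12, 13), (16, 15), (20, 12), (28, -1), (32, 4), (36, 9), (40, 13), (44, 13), (48, 11), (52, 8), (56, 4), (60, 10), (64, 12)]
top -25 [(-60, -3), (-56, 0), (-52, -4), (-48, -7), (-44, -9), (-40, -9), (-36, -7), (-32, -4), (-28, -1), (-24, 6), (-20, 12), (-16, 14), (-12, 12), (-8, 12), (-4, 6), (0, -1), (4, 5), (8, 13), (12, 14), (16, 13), (20, 12), (28, -2), (32, 5), (36, 11), (40, 12), (44, 13), (48, 11), (56, 4), (60, 10), (
[... 511 characters left out ...]
 14), (16, 13), (20, 13), (28, -2), (32, 7), (36, 12), (40, 16), (44, 14), (48, 13), (52, 10), (56, 5), (60, 10)]
top 40 [(-60, -7), (-56, -3), (-52, -3), (-48, -7), (-44, -9), (-40, -8), (-36, -7), (-32, -3), (-28, -1), (-24, 6), (-20, 13), (-16, 15), (-12, 13), (-8, 11), (-4, 8), (0, -1), (4, 4), (8, 12), (12, 15), (16, 16), (20, 11), (24, 7), (28, -1), (32, 4), (36, 14), (40, 13), (44, 15), (48, 10), (56, 3), (60, 10)]
  groove -14 x ext [-48.6  50.1] n 134
  groove 14 x ext [-49.2 248.1] n 147
  groove 42 x ext [-48.9  48.9] n 135
N 4 dist 134.9 rot [-0.5 -0.1 -1.2]
0.7,33.0,-7.0,-0.1,-0.0,-0.3,0
0.6,33.0,-7.0,-0.1,-0.0,-0.3,0
0.4,33.0,-6.9,-0.1,-0.0,-0.3,0
0.2,33.0,-6.8,-0.1,-0.0,-0.3,0
```

View pics/k26.png

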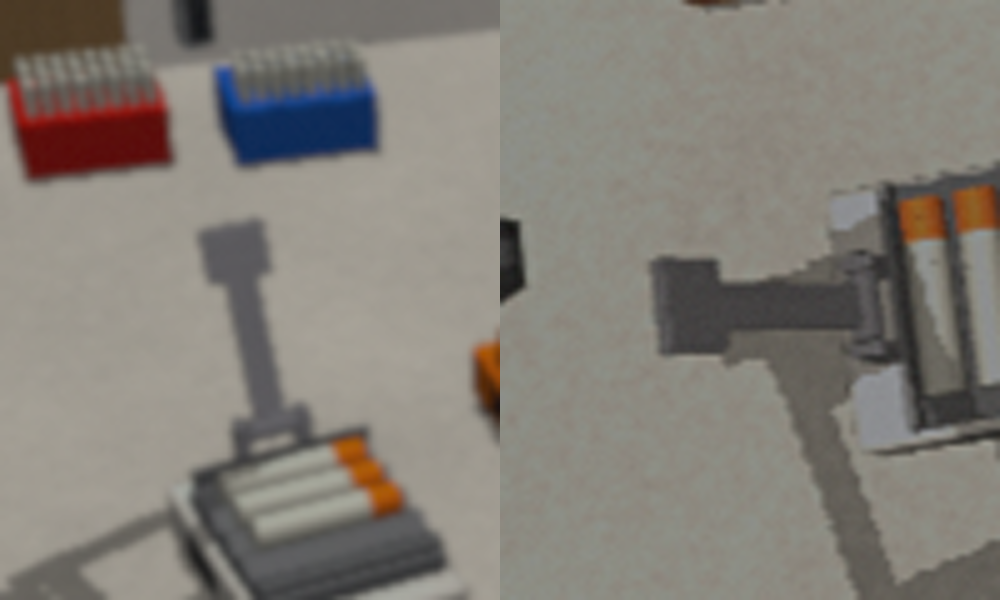

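Run:
```python
from tp import *
for n in("side","top"):
    im=np.load(f"pics/{n}26.npz")["im"][:,:,::-1].copy(); s=robot.get_state()
    u=proj(n,s["eef_pos"])[0]; print(n,u); cv2.circle(im,tuple(u.round().astype(int)),4,(0,0,255),1)
    cv2.imwrite(f"pics/full_{n}.png",im)
```

```text
side [249.55061328  75.15996824]
top [123.41047306 242.58755158]
```

View pics/full_side.png

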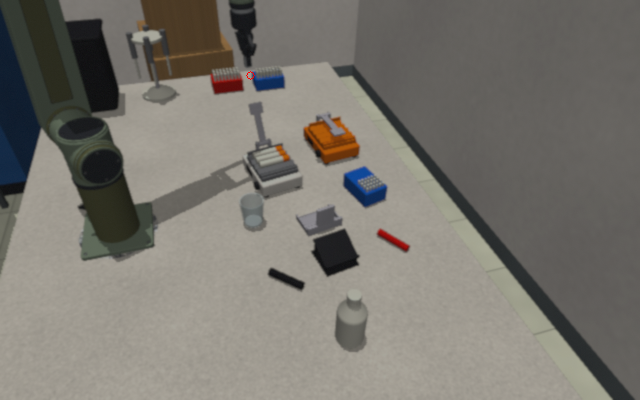

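View pics/full_top.png

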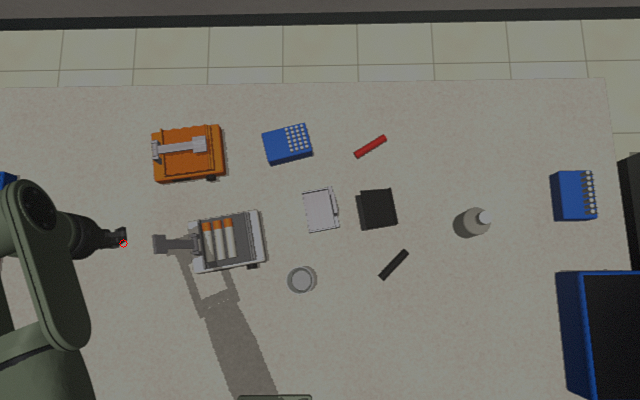

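Call:
move_arm(
  increments=[0.5, 20, -12, 0, 0, -0.3, 0, 0.5, 34, -8, 0, 0, -0.3, 0, 0.5, 36, -5, 0, 0, -0.3, 0, 0.5, 34, -4, 0, 0, -0.2, 0, 0, 10, 0, 0, 0, 0, 0],
)

```text
t: 18.48
eef_pos: [0.4651, 0.3027, 0.168]
tool_rot: [[-0.987, 0.019, 0.157], [-0.158, -0.005, -0.987], [-0.018, -1.0, 0.008]]
contact_force: [-0.4, -0.0, 0.0]
grip_width: 0.0
```

```bash
cat > v.py <<'E'
import sys
from g import *; from tp import *
k=sys.argv[1]; a=[float(x) for x in sys.argv[2:5]]
tcp_tray(); look(k); crop(k,trayp(0,60,100),"k"+k,40,50,5)
R=scoopR(YAW,0)@M; rows(trayp(*a),R,0,mm=float(sys.argv[5]),deg=5)
E
python3 v.py 27 0 120 92 15
```

```text
tcp tray mm [  7.5 180.   93. ] F tray [-0.4  0.1  0. ] t 18.48
N 5 dist 60.8 rot [-0.5 -0.7 -1.2]
1.7,0.8,12.0,-0.1,-0.1,-0.2,0
1.7,0.8,12.0,-0.1,-0.1,-0.2,0
1.7,0.8,12.0,-0.1,-0.1,-0.2,0
1.7,0.8,12.0,-0.1,-0.1,-0.2,0
1.7,0.8,12.0,-0.1,-0.1,-0.2,0
```

View pics/k27.png

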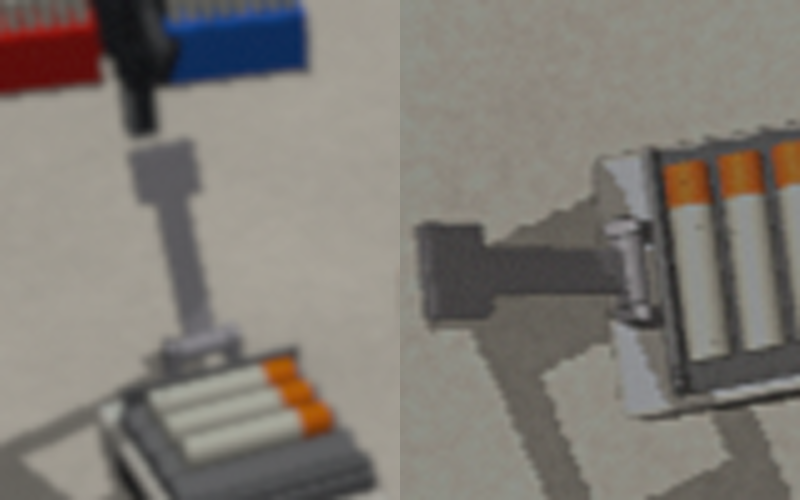

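Run:
```python
from tp import *
c=proj("side",trayp(0,60,100))[0].round()
print("tip px",c+[(140-200)/5,(132-250)/5])
for z in(93,105,110,115,120,125,130,140,150): print(z,proj("side",trayp(7.5,180,z))[0].round(1),proj("side",trayp(7.5,166,z))[0].round(1))
```

```text
tip px [251.  100.4]
93 [252.1 108.1] [253.6 110. ]
105 [251.8 105. ] [253.3 106.9]
110 [251.7 103.7] [253.2 105.6]
115 [251.6 102.3] [253.1 104.2]
120 [251.5 101. ] [253.  102.9]
125 [251.4  99.7] [252.9 101.6]
130 [251.3  98.3] [252.8 100.2]
140 [251.1  95.6] [252.6  97.5]
150 [250.9  92.9] [252.4  94.8]
```

Call:
move_arm(
  increments=[4, 20, 4, 0, 0, -0.5, 0, 3, 2, 14, 0, 0, -0.3, 0, 0, 0, 14, 0, 0, 0, 0, 0, 0, 12, 0, 0, 0, 0],
)

```text
t: 18.92
eef_pos: [0.474, 0.2576, 0.1578]
tool_rot: [[-0.988, 0.021, 0.156], [-0.156, -0.001, -0.988], [-0.021, -1.0, 0.004]]
contact_force: [-1.2, 1.0, 1.0]
grip_width: 0.0001
```

```bash
python3 v.py 28 0 100 75 15
```

```text
tcp tray mm [  8.7 134.   82.8] F tray [-1.   1.2  1. ] t 18.92
N 3 dist 35.7 rot [-0.3 -0.9 -1.3]
3.1,2.8,11.1,-0.1,-0.3,-0.4,0
3.1,2.8,11.1,-0.1,-0.3,-0.4,0
3.2,2.8,11.1,-0.1,-0.3,-0.4,0
```

View pics/k28.png

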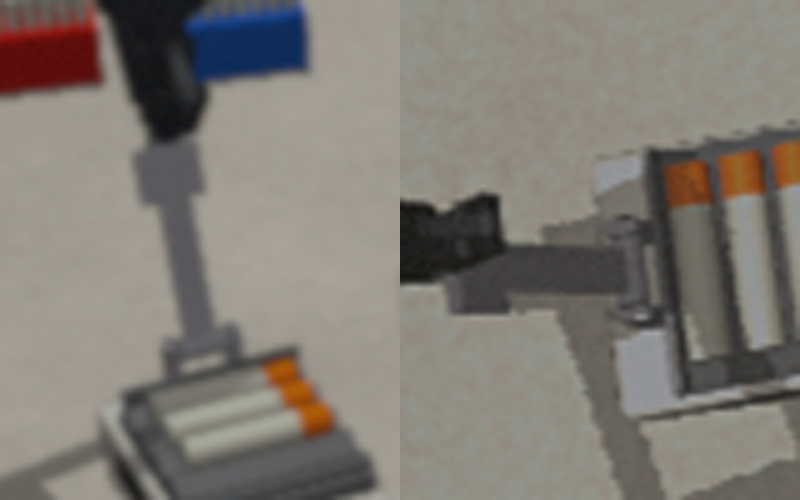

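Call:
move_arm(
  increments=[4, 6, 10, 0, -0.5, -0.6, 0, 4, 4, 12, 0, -0.5, -0.6, 0, 3, 3, 12, 0, 0, 0, 0, 2, 0, 12, 0, 0, 0, 0],
)

```text
t: 19.35
eef_pos: [0.4816, 0.2195, 0.1671]
tool_rot: [[-0.985, 0.033, 0.172], [-0.171, 0.02, -0.985], [-0.036, -0.999, -0.014]]
contact_force: [-0.0, -0.2, -0.7]
grip_width: -0.0
```

```bash
python3 v.py 29 -5 40 75 15
```

```text
tcp tray mm [ 9.8 95.2 92.1] F tray [-0.1 -0.2 -0.7] t 19.35
N 4 dist 57.9 rot [ 0.7  0.1 -2. ]
3.8,3.7,13.5,0.2,0.0,-0.5,0
3.7,3.8,13.5,0.2,0.0,-0.5,0
3.7,3.9,13.4,0.2,0.0,-0.5,0
3.7,4.0,13.4,0.2,0.0,-0.5,0
```

View pics/k29.png

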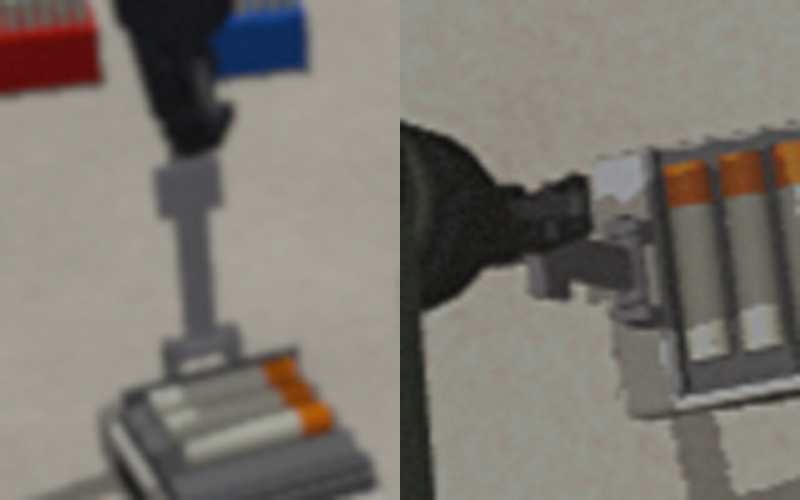

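Call:
move_arm(
  increments=[0, 0, 0, 0, 0, 0, 0],
)

```text
t: 19.53
eef_pos: [0.4817, 0.2178, 0.1664]
tool_rot: [[-0.985, 0.033, 0.169], [-0.168, 0.018, -0.986], [-0.035, -0.999, -0.012]]
contact_force: [0.5, -0.6, 0.1]
grip_width: -0.0002
```

Run:
```python
from tp import *
s=state(); tcp_tray(); print(s["tool_rot"].round(3).tolist(), s["qd"].round(2))
R=scoopR(YAW,0)@M; rows(trayp(-5,95,75),R,0,mm=10,deg=5)
```

```text
t 19.53 p [0.4817 0.2178 0.1664] F [ 0.5 -0.6  0.1] w -0.2 q [0.25 0.12 1.73 0.01 1.26 1.65]
tcp tray mm [ 9.6 93.5 91.4] F tray [ 0.3 -0.7  0.1] t 19.53
[[-0.985, 0.033, 0.169], [-0.168, 0.018, -0.986], [-0.035, -0.999, -0.012]] [-0.01 -0.02 -0.02 -0.01  0.    0.  ]
N 3 dist 22.0 rot [ 0.7 -0.  -2. ]
5.0,5.3,-0.4,0.2,-0.0,-0.7,0
5.0,5.4,-0.4,0.2,-0.0,-0.7,0
4.9,5.4,-0.5,0.2,-0.0,-0.7,0
```

Call:
move_arm(
  increments=[6, 7, 0, 0.2, 0, -0.7, 0, 6, 7, 0, 0.2, 0, -0.7, 0, 4, 5, 0, 0.2, 0, -0.7, 0, 0, 0, 0, 0, 0, 0, 0],
)

```text
t: 19.87
eef_pos: [0.4822, 0.2214, 0.1661]
tool_rot: [[-0.985, 0.036, 0.169], [-0.169, 0.012, -0.986], [-0.037, -0.999, -0.006]]
contact_force: [-0.4, -0.3, -1.0]
grip_width: -0.0001
```

```bash
python3 v.py 30 -5 40 75 12
```

```text
tcp tray mm [10.6 97.  91.1] F tray [-0.4 -0.2 -1. ] t 19.87
N 6 dist 60.6 rot [ 0.3  0.  -2.1]
2.6,2.3,9.5,0.1,0.0,-0.3,0
2.6,2.4,9.5,0.1,0.0,-0.3,0
2.6,2.4,9.5,0.1,0.0,-0.3,0
2.6,2.4,9.5,0.1,0.0,-0.3,0
2.6,2.4,9.5,0.1,0.0,-0.3,0
```

View pics/k30.png

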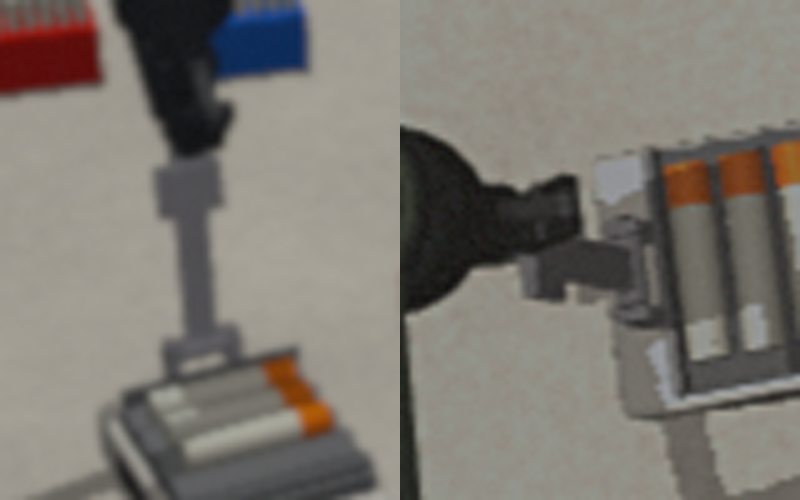

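Call:
move_arm(
  increments=[0, -8, 0, 0, 0, 0, 0, 0, 0, 0, 0, 0, 0, 0],
)

```text
t: 20.13
eef_pos: [0.4799, 0.221, 0.171]
tool_rot: [[-0.985, 0.03, 0.17], [-0.169, 0.01, -0.986], [-0.032, -0.999, -0.005]]
contact_force: [0.0, -1.1, 0.9]
grip_width: -0.0
```

Run:
```python
from tp import *
s=state(); tcp_tray(); print(s["joint_efforts"].round(2),s["moment"].round(2))
```

```text
t 20.13 p [0.4799 0.221  0.171 ] F [ 0.  -1.1  0.9] w -0.0 q [0.27 0.11 1.72 0.   1.28 1.67]
tcp tray mm [ 8.4 97.  96. ] F tray [-0.1 -1.1  0.9] t 20.13
[ 9.000e-02 -3.215e+01 -2.668e+01  1.000e-02  1.200e-01 -0.000e+00] [-0.01  0.    0.06]
```

Call:
move_arm(
  increments=[8, 0, 0, 0, 0, 0, 0, 0, 0, 0, 0, 0, 0, 0],
)

```text
t: 20.3
eef_pos: [0.47, 0.2193, 0.1688]
tool_rot: [[-0.985, 0.026, 0.17], [-0.169, 0.009, -0.986], [-0.027, -1.0, -0.004]]
contact_force: [-0.3, -0.1, -0.9]
grip_width: 0.0002
```

Run:
```python
from tp import *
s=state(); tcp_tray(); print(s["joint_efforts"].round(2),s["moment"].round(2),s["tool_rot"].round(3).tolist())
```

```text
t 20.30 p [0.47   0.2193 0.1688] F [-0.3 -0.1 -0.9] w 0.2 q [0.27 0.1  1.74 0.   1.28 1.67]
tcp tray mm [-1.7 97.  93.8] F tray [-0.3 -0.  -0.9] t 20.3
[-8.000e-02 -3.298e+01 -2.887e+01  0.000e+00 -1.600e-01  1.000e-02] [ 0.01  0.01 -0.01] [[-0.985, 0.026, 0.17], [-0.169, 0.009, -0.986], [-0.027, -1.0, -0.004]]
```

Call:
move_arm(
  increments=[3, 9, 0, 0, 0, 0, 0, 0, 9, 0, 0, 0, 0, 0, 0, 0, 0, 0, 0, 0, 0],
)

```text
t: 20.55
eef_pos: [0.4727, 0.2228, 0.1658]
tool_rot: [[-0.985, 0.042, 0.17], [-0.169, 0.016, -0.985], [-0.044, -0.999, -0.009]]
contact_force: [0.6, -0.6, -0.3]
grip_width: -0.0001
```

```bash
python3 v.py 31 -5 40 75 12
```

```text
tcp tray mm [  1.5 100.   90.8] F tray [ 0.4 -0.6 -0.3] t 20.55
N 6 dist 61.6 rot [ 0.5  0.1 -2.6]
1.3,2.2,9.9,0.1,0.0,-0.4,0
1.3,2.3,9.9,0.1,0.0,-0.4,0
1.2,2.3,9.9,0.1,0.0,-0.4,0
1.2,2.3,9.9,0.1,0.0,-0.4,0
1.2,2.3,9.9,0.1,0.0,-0.4,0
```

View pics/k31.png

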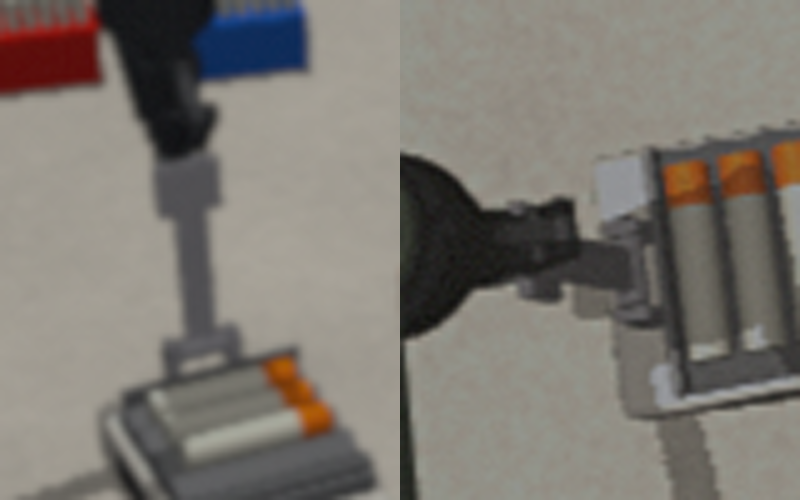

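Run:
```python
import numpy as np,cv2
for n in("side","top"): cv2.imwrite(f"pics/f31_{n}.png",np.load(f"pics/{n}31.npz")["im"][:,:,::-1])
```

```text
(no output)
```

View pics/f31_side.png

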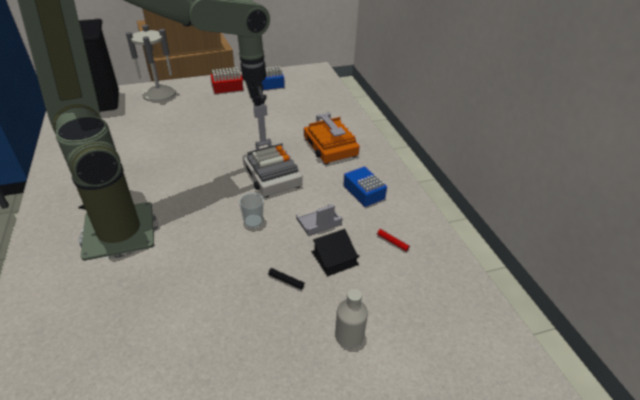

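View pics/f31_top.png

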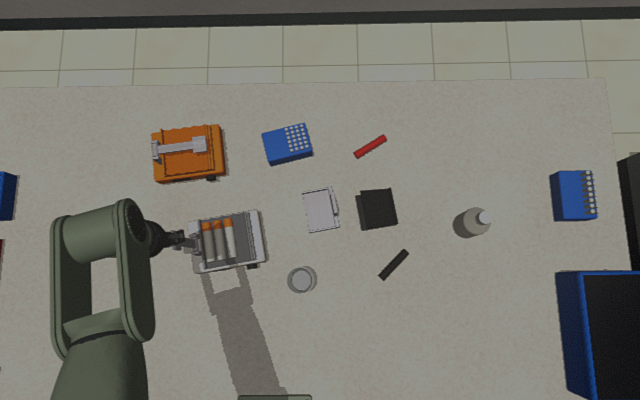

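Call:
move_arm(
  increments=[0, 6, 0, 0, 0, 0, 0],
)

```text
t: 20.73
eef_pos: [0.4745, 0.2236, 0.1628]
tool_rot: [[-0.984, 0.046, 0.17], [-0.169, 0.018, -0.985], [-0.049, -0.999, -0.01]]
contact_force: [-19.8, 0.7, 47.1]
grip_width: -0.0001
```

Run:
```python
from tp import *
s=state(); tcp_tray(); print(s["joint_efforts"].round(2),s["moment"].round(2),s["qd"].round(3),s["tool_rot"].round(3).tolist())
for z in (100,110,118,125,130,140,150): print(z,proj("side",trayp(1.5,100,z))[0].round(1),proj("top",trayp(1.5,100,z))[0].round(1))
for a in(1.5,1.6,1.7,1.8,1.9): print(a,"bar end",proj("side",trayp(0,72-134*np.cos(a),22+134*np.sin(a)))[0].round(1),proj("top",trayp(0,72-134*np.cos(a),22+134*np.sin(a)))[0].round(1))
```

```text
t 20.73 p [0.4745 0.2236 0.1628] F [-19.8   0.7  47.1] w -0.1 q [0.27 0.1  1.75 0.01 1.24 1.67]
tcp tray mm [  3.5 100.5  87.8] F tray [-19.4   4.   47.1] t 20.73
[ -4.21 -10.62 -16.07  -1.    -4.86  -0.32] [-0.59  2.33 -0.24] [ 0.015  0.011  0.002  0.028 -0.041  0.009] [[-0.984, 0.046, 0.17], [-0.169, 0.018, -0.985], [-0.049, -0.999, -0.01]]
100 [258.9 117.9] [172.3 242.2]
110 [258.8 115.2] [170.8 241.8]
118 [258.6 113. ] [169.6 241.5]
125 [258.5 111.1] [168.5 241.2]
130 [258.4 109.8] [167.7 241. ]
140 [258.2 107. ] [166.1 240.6]
150 [258.  104.2] [164.4 240.2]
1.5 bar end [261.8 108.1] [180.3 237.6]
1.6 bar end [260.3 106.1] [174.3 238.7]
1.7 bar end [258.7 104.5] [168.5 239.8]
1.8 bar end [257.3 103.3] [163. 241.]
1.9 bar end [255.9 102.5] [157.9 242.2]
```

Call:
move_arm(
  increments=[0, -12, 0, 0, 0, 0, 0, 0, -12, 0, 0, 0, 0, 0, 0, 0, 0, 0, 0, 0, 0],
)

```text
t: 20.98
eef_pos: [0.4718, 0.223, 0.1862]
tool_rot: [[-0.984, 0.044, 0.17], [-0.169, 0.018, -0.985], [-0.046, -0.999, -0.01]]
contact_force: [-0.9, -0.2, 0.1]
grip_width: -0.0001
```

```bash
python3 v.py 32 0 100 100 12
python3 - <<'E'
from fit import *
C=cloud(32,[.38,.12,.09],[.53,.33,.26],("side",))
import numpy as np
from mv import T,YAW
L=Ro.from_euler("Z",YAW,degrees=True).inv().apply(C[0]-T)*1e3
for z in range(20,190,8):
    q=L[(abs(L[:,2]-z)<4)]
    if len(q)>2: print(z,len(q),"x",np.percentile(q[:,0],[5,95]).round(),"y",np.percentile(q[:,1],[5,50,95]).round())
E
```

```text
tcp tray mm [  0.7 100.3 111.2] F tray [-1.  -0.   0.1] t 20.98
N 1 dist 8.7 rot [ 0.6  0.1 -2.4]
-0.5,8.7,0.2,0.6,0.1,-2.4,0
20 27 x [-36.  33.] y [ 9. 40. 67.]
28 34 x [-27.  16.] y [61. 65. 72.]
36 11 x [-17.  11.] y [63. 69. 72.]
44 13 x [-10.   4.] y [65. 69. 72.]
52 11 x [-10.   4.] y [67. 70. 73.]
60 10 x [-8.  3.] y [68. 72. 76.]
68 7 x [-9.  3.] y [69. 71. 73.]
76 14 x [-10.   4.] y [68. 74. 78.]
84 10 x [-9.  3.] y [72. 74. 77.]
92 10 x [-9.  4.] y [70. 74. 76.]
100 11 x [-8.  5.] y [71. 76. 79.]
108 9 x [-8.  4.] y [72. 75. 78.]
116 11 x [-11.   2.] y [71. 75. 79.]
124 18 x [-16.   8.] y [71. 76. 80.]
132 25 x [-18.  14.] y [74. 77. 81.]
140 27 x [-20.  14.] y [73. 77. 82.]
148 25 x [-19.  13.] y [74. 78. 81.]
156 31 x [-17.   6.] y [73. 81. 94.]
164 15 x [-14.   1.] y [86. 89. 94.]
172 5 x [-13.  -0.] y [86. 92. 96.]
```

View pics/k32.png

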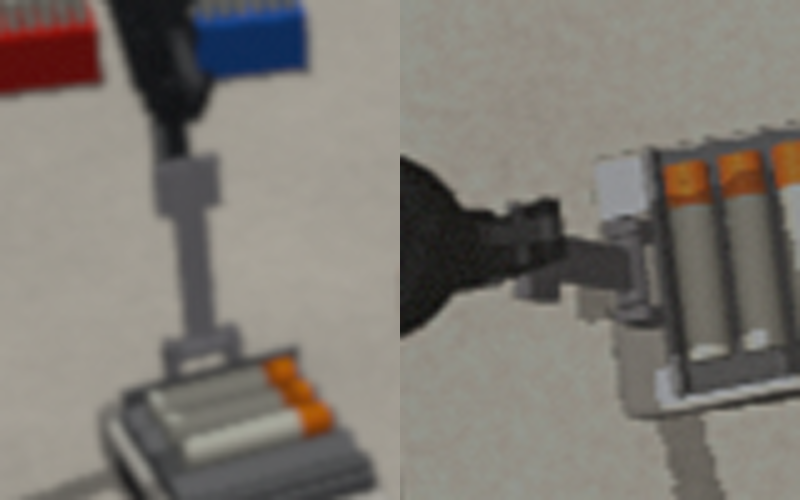

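Call:
move_arm(
  increments=[0, 0, 9, 0, 0, 0, 0, 0, 0, 9, 0, 0, 0, 0, 0, 0, 9, 0, 0, 0, 0, 0, 0, 9, 0, 0, 0, 0],
)

```text
t: 21.42
eef_pos: [0.4732, 0.1845, 0.1772]
tool_rot: [[-0.985, 0.03, 0.172], [-0.172, 0.015, -0.985], [-0.032, -0.999, -0.01]]
contact_force: [0.1, 0.6, -0.1]
grip_width: -0.0
```

```bash
python3 v.py 33 0 40 112 9
```

```text
tcp tray mm [ -4.4  62.2 102.2] F tray [ 0.2  0.6 -0.1] t 21.42
N 3 dist 23.9 rot [ 0.5  0.1 -1.8]
-1.5,-3.2,7.1,0.2,0.0,-0.6,0
-1.5,-3.2,7.1,0.2,0.0,-0.6,0
-1.5,-3.2,7.1,0.2,0.0,-0.6,0
```

View pics/k33.png

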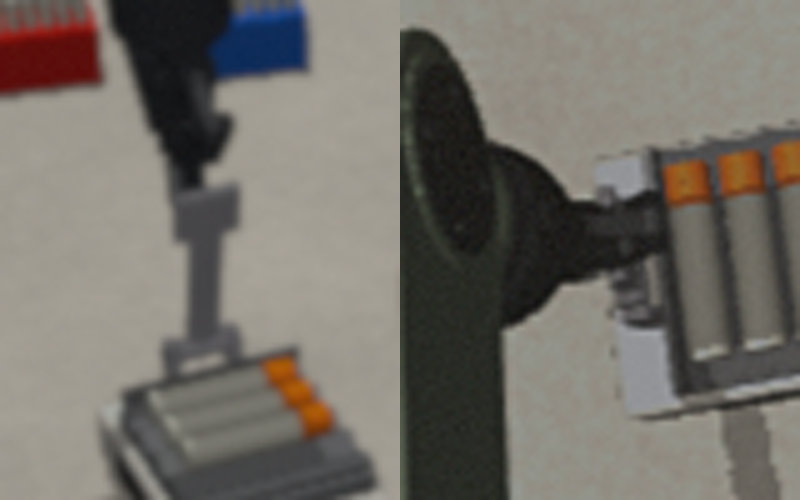

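Call:
move_arm(
  increments=[0, -4, 9, 0, 0, 0, 0, 0, -4, 9, 0, 0, 0, 0, 0, -3, 9, 0, 0, 0, 0, 0, -2, 9, 0, 0, 0, 0],
)

```text
t: 21.85
eef_pos: [0.4787, 0.1455, 0.1901]
tool_rot: [[-0.985, 0.028, 0.17], [-0.17, 0.015, -0.985], [-0.03, -1.0, -0.01]]
contact_force: [0.3, -0.3, -0.6]
grip_width: 0.0003
```

```bash
python3 v.py 34 0 0 108 9
```

```text
tcp tray mm [ -5.6  22.7 115.1] F tray [ 0.3 -0.4 -0.6] t 21.85
N 3 dist 23.8 rot [ 0.5 -0.  -1.8]
-1.6,2.4,7.4,0.2,-0.0,-0.6,0
-1.7,2.4,7.4,0.2,-0.0,-0.6,0
-1.7,2.4,7.4,0.2,-0.0,-0.6,0
```

View pics/k34.png

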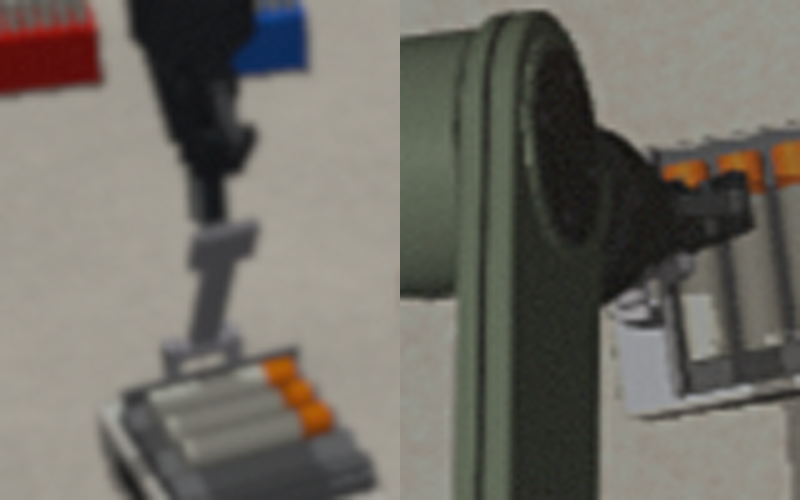

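Call:
move_arm(
  increments=[0, 2, 9, 0, 0, 0, 0, 0, 4, 9, 0, 0, 0, 0, 0, 6, 8, 0, 0, 0, 0, 0, 8, 7, 0, 0, 0, 0],
)

```text
t: 22.28
eef_pos: [0.4876, 0.11, 0.1715]
tool_rot: [[-0.985, 0.034, 0.17], [-0.17, 0.013, -0.985], [-0.036, -0.999, -0.007]]
contact_force: [0.7, -2.5, 2.8]
grip_width: -0.0002
```

```bash
python3 v.py 35 0 -24 78 9
```

```text
tcp tray mm [ -2.8 -13.7  96.5] F tray [ 0.2 -2.6  2.8] t 22.28
N 3 dist 20.1 rot [ 0.5 -0.  -1.8]
-1.2,5.5,3.6,0.2,-0.0,-0.6,0
-1.3,5.5,3.6,0.2,-0.0,-0.6,0
-1.4,5.5,3.6,0.2,-0.0,-0.6,0
```

View pics/k35.png

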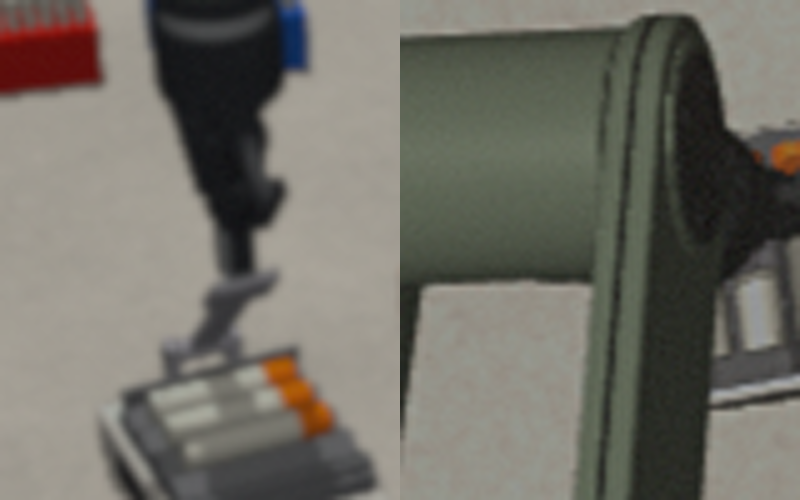

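Call:
move_arm(
  increments=[0, 7, 5, 0, 0, 0, 0, 0, 9, 5, 0, 0, 0, 0, 0, 9, 4, 0, 0, 0, 0],
)

```text
t: 22.63
eef_pos: [0.4904, 0.0966, 0.1434]
tool_rot: [[-0.985, 0.033, 0.169], [-0.168, 0.016, -0.986], [-0.035, -0.999, -0.01]]
contact_force: [0.4, -0.0, -0.2]
grip_width: -0.0
```

```bash
python3 v.py 36 0 -33 55 8
```

```text
tcp tray mm [ -2.3 -27.4  68.4] F tray [ 0.4 -0.1 -0.2] t 22.63
N 2 dist 13.6 rot [ 0.6 -0.  -1.7]
-2.0,5.8,3.0,0.3,-0.0,-0.8,0
-2.1,5.8,2.9,0.3,-0.0,-0.8,0
```

View pics/k36.png

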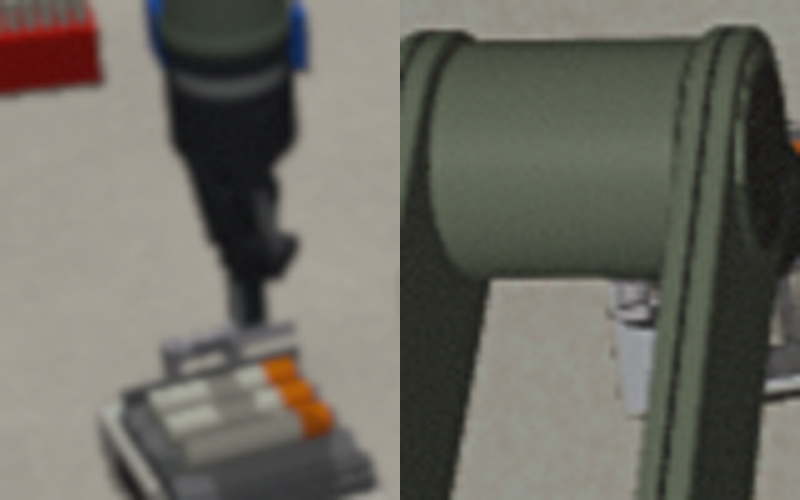

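Call:
move_arm(
  increments=[0, 8, 3, 0, 0, 0, 0, 0, 8, 2, 0, 0, 0, 0, 0, 7, 2, 0, 0, 0, 0],
)

```text
t: 22.98
eef_pos: [0.4912, 0.0902, 0.1175]
tool_rot: [[-0.985, 0.03, 0.169], [-0.169, 0.017, -0.986], [-0.032, -0.999, -0.011]]
contact_force: [0.9, 0.5, 0.2]
grip_width: -0.0001
```

```bash
python3 v.py 37 0 -36 30 6
```

```text
tcp tray mm [ -2.5 -33.9  42.5] F tray [0.9 0.3 0.2] t 22.98
N 3 dist 12.3 rot [ 0.7 -0.  -1.6]
-1.2,3.8,0.8,0.2,-0.0,-0.5,0
-1.3,3.8,0.8,0.2,-0.0,-0.5,0
-1.3,3.8,0.7,0.2,-0.0,-0.5,0
```

View pics/k37.png

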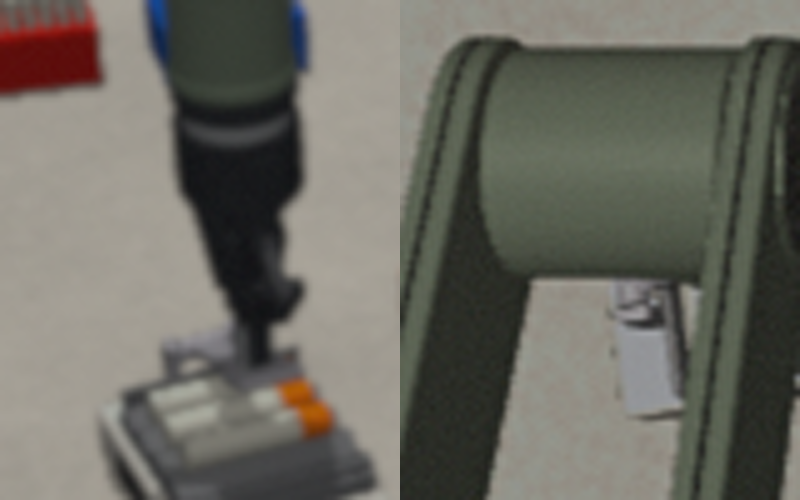

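Call:
move_arm(
  increments=[0, 5, 1, 0, 0, 0, 0, 0, 4, 1, 0, 0, 0, 0, 0, 3, 0, 0, 0, 0, 0],
)

```text
t: 23.33
eef_pos: [0.4914, 0.0883, 0.1042]
tool_rot: [[-0.985, 0.028, 0.169], [-0.168, 0.017, -0.986], [-0.03, -0.999, -0.012]]
contact_force: [0.1, -0.7, -0.8]
grip_width: 0.0002
```

```bash
python3 v.py 38 0 -36 26 6
```

```text
tcp tray mm [ -2.7 -35.7  29.2] F tray [-0.1 -0.7 -0.8] t 23.33
N 1 dist 4.4 rot [ 0.7  0.  -1.7]
-3.2,2.9,0.5,0.7,0.0,-1.7,0
```

View pics/k38.png

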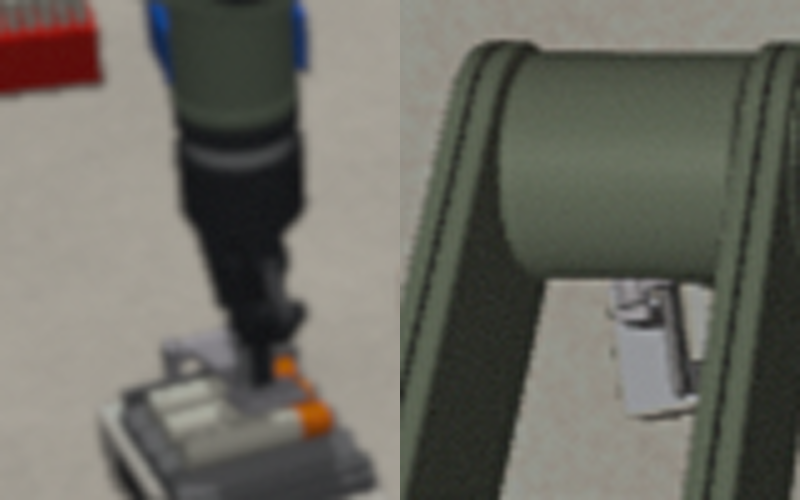

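Nearly level. I'll go down in 1.5 mm steps, watching for the stop.

Call:
move_arm(
  increments=[0, 2, 0, 0, 0, 0, 0],
)

```text
t: 23.52
eef_pos: [0.4913, 0.0885, 0.1022]
tool_rot: [[-0.985, 0.028, 0.169], [-0.168, 0.017, -0.986], [-0.03, -0.999, -0.012]]
contact_force: [0.4, -0.2, -0.5]
grip_width: 0.0001
```

Call:
move_arm(
  increments=[0, 1.5, 0, 0, 0, 0, 0],
)

```text
t: 23.6
eef_pos: [0.4914, 0.0886, 0.1007]
tool_rot: [[-0.985, 0.028, 0.169], [-0.169, 0.017, -0.986], [-0.03, -0.999, -0.012]]
contact_force: [0.2, 0.2, -0.5]
grip_width: -0.0001
```

Call:
move_arm(
  increments=[0, 1.5, 0, 0, 0, 0, 0],
)

```text
t: 23.68
eef_pos: [0.4917, 0.0887, 0.0993]
tool_rot: [[-0.985, 0.028, 0.169], [-0.169, 0.017, -0.986], [-0.031, -0.999, -0.012]]
contact_force: [-0.1, 0.9, -0.6]
grip_width: -0.0001
```

Call:
move_arm(
  increments=[0, 1.5, 0, 0, 0, 0, 0],
)

```text
t: 23.77
eef_pos: [0.4919, 0.0888, 0.0978]
tool_rot: [[-0.985, 0.029, 0.169], [-0.169, 0.017, -0.986], [-0.031, -0.999, -0.012]]
contact_force: [-0.8, 0.3, 0.6]
grip_width: 0.0005
```

Call:
move_arm(
  increments=[0, 1.5, 0, 0, 0, 0, 0],
)

```text
t: 23.85
eef_pos: [0.4921, 0.0888, 0.0964]
tool_rot: [[-0.985, 0.029, 0.169], [-0.169, 0.017, -0.986], [-0.032, -0.999, -0.012]]
contact_force: [-0.8, -0.9, 1.1]
grip_width: -0.0001
```

```bash
python3 v.py 39 0 -36 22 6
```

```text
tcp tray mm [ -1.9 -35.4  21.4] F tray [-0.9 -0.8  1.1] t 23.85
N 1 dist 2.5 rot [ 0.7  0.  -1.8]
-2.3,-0.9,0.7,0.7,0.0,-1.8,0
```

View pics/k39.png

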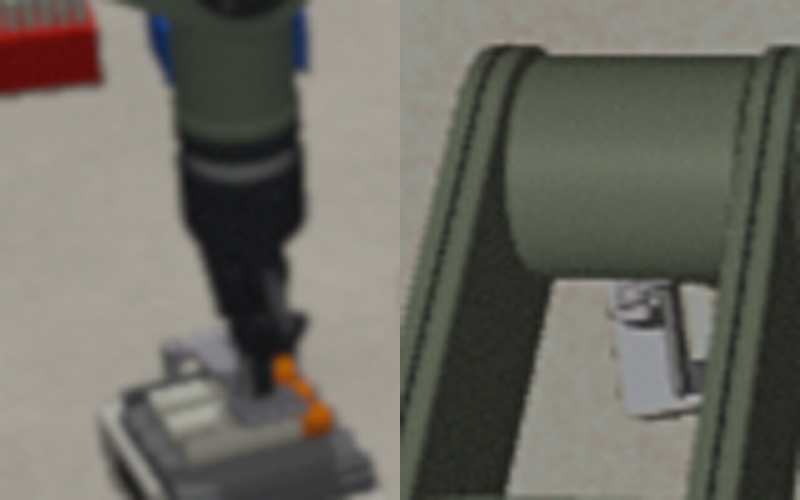

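Call:
move_arm(
  increments=[0, 2, 0, 0, 0, 0, 0],
)

```text
t: 24.03
eef_pos: [0.4922, 0.0889, 0.0944]
tool_rot: [[-0.985, 0.029, 0.169], [-0.169, 0.017, -0.985], [-0.032, -0.999, -0.012]]
contact_force: [0.0, 0.4, -1.7]
grip_width: -0.0001
```

Call:
move_arm(
  increments=[0, 2, 0, 0, 0, 0, 0],
)

```text
t: 24.12
eef_pos: [0.4923, 0.0889, 0.0923]
tool_rot: [[-0.985, 0.029, 0.169], [-0.169, 0.017, -0.985], [-0.032, -0.999, -0.012]]
contact_force: [-0.1, 0.1, 0.4]
grip_width: 0.0001
```

Call:
move_arm(
  increments=[0, 2, 0, 0, 0, 0, 0],
)

```text
t: 24.2
eef_pos: [0.4925, 0.0889, 0.0903]
tool_rot: [[-0.985, 0.03, 0.169], [-0.169, 0.017, -0.985], [-0.032, -0.999, -0.011]]
contact_force: [-0.5, 0.0, -0.6]
grip_width: -0.0002
```

Run:
```python
from g import *; from tp import *
look(40); tcp_tray()
n="side"; im=cv2.resize(np.load("pics/side40.npz")["im"],None,fx=10,fy=10,interpolation=cv2.INTER_CUBIC)[:,:,::-1].copy()
def ln(L,c): cv2.polylines(im,[(proj(n,np.array([trayp(*q) for q in L]))*10+5).round().astype(int)],False,c,1,cv2.LINE_AA)
for z,c in((26,(0,255,0)),(40,(255,0,0))):
  ln([(-11,72,z),(-11,-26,z),(-22,-26,z),(-22,-62,z),(22,-62,z),(22,-26,z),(11,-26,z),(11,72,z)],c)
s=robot.get_state(); X=np.array([[0,y,0] for y in(-60,-40,-20,0)])/1e3@s["tool_rot"].T+s["eef_pos"]
for q in proj(n,X)*10+5: cv2.circle(im,tuple(q.round().astype(int)),4,(0,0,255),-1)
u,v=(proj(n,trayp(0,0,20))[0]*10).astype(int); cv2.imwrite("pics/z40.png",im[v-350:v+250,u-400:u+400])
```

```text
tcp tray mm [ -2.  -35.2  14.9] F tray [ 0.1  0.2 -0.2] t 24.3
```

View pics/z40.png

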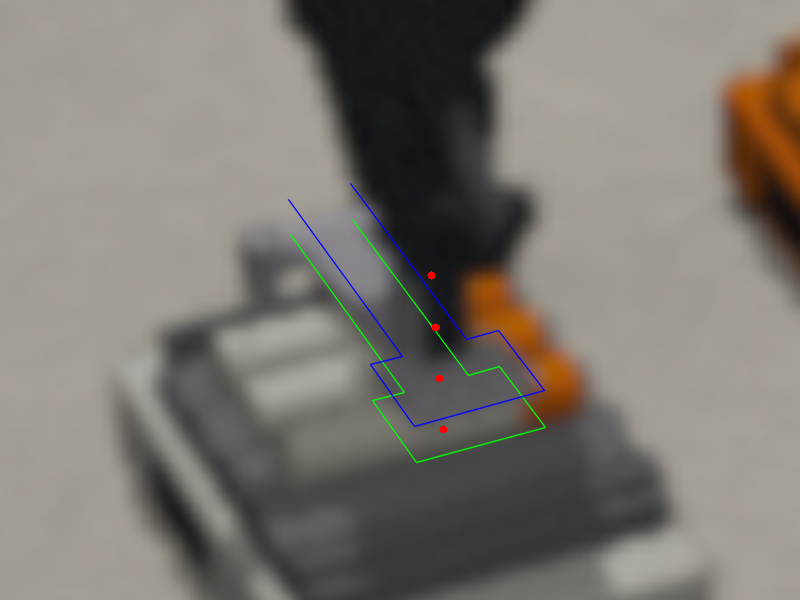

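Call:
move_arm(
  increments=[0, 3, 0, 0, 0, 0, 0, 0, 3, 0, 0, 0, 0, 0],
)

```text
t: 24.47
eef_pos: [0.4928, 0.089, 0.084]
tool_rot: [[-0.985, 0.03, 0.169], [-0.169, 0.017, -0.985], [-0.032, -0.999, -0.012]]
contact_force: [0.2, -0.4, -0.4]
grip_width: -0.0003
```

Call:
move_arm(
  increments=[0, 2, 0, 0, 0, 0, 0],
)

```text
t: 24.55
eef_pos: [0.4927, 0.0891, 0.0817]
tool_rot: [[-0.985, 0.03, 0.169], [-0.169, 0.017, -0.986], [-0.032, -0.999, -0.012]]
contact_force: [0.5, 0.1, 1.4]
grip_width: 0.0002
```

Call:
move_arm(
  increments=[0, 1.5, 0, 0, 0, 0, 0],
)

```text
t: 24.63
eef_pos: [0.4926, 0.0891, 0.0798]
tool_rot: [[-0.985, 0.029, 0.169], [-0.169, 0.017, -0.985], [-0.032, -0.999, -0.012]]
contact_force: [0.5, 0.4, 0.9]
grip_width: 0.0003
```

```bash
cat > z.py <<'E'
import sys
from g import *; from tp import *
k=sys.argv[1]; look(k); tcp_tray()
n="side"; im=cv2.resize(np.load(f"pics/side{k}.npz")["im"],None,fx=10,fy=10,interpolation=cv2.INTER_CUBIC)[:,:,::-1].copy()
def ln(L,c): cv2.polylines(im,[(proj(n,np.array([trayp(*q) for q in L]))*10+5).round().astype(int)],False,c,1,cv2.LINE_AA)
for z,c in((26,(0,255,0)),):
  ln([(-11,72,z),(-11,-26,z),(-22,-26,z),(-22,-62,z),(22,-62,z),(22,-26,z),(11,-26,z),(11,72,z)],c)
u,v=(proj(n,trayp(0,0,20))[0]*10).astype(int); cv2.imwrite(f"pics/z{k}.png",im[v-300:v+250,u-400:u+400])
E
python3 z.py 41
```

```text
tcp tray mm [ -1.6 -35.2   4.7] F tray [ 0.4 -0.5  0.8] t 24.73
```

View pics/z41.png

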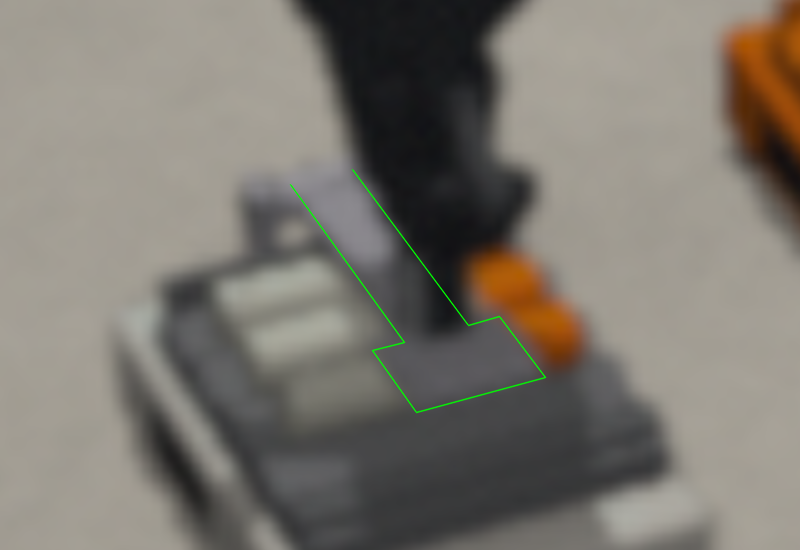

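Call:
move_arm(
  increments=[0, 1.5, 0, 0, 0, 0, 0],
)

```text
t: 24.82
eef_pos: [0.4927, 0.0891, 0.0783]
tool_rot: [[-0.985, 0.029, 0.169], [-0.169, 0.017, -0.986], [-0.032, -0.999, -0.012]]
contact_force: [-0.3, -0.1, 0.3]
grip_width: -0.0001
```

Call:
move_arm(
  increments=[0, 1.5, 0, 0, 0, 0, 0],
)

```text
t: 24.9
eef_pos: [0.4928, 0.0891, 0.0767]
tool_rot: [[-0.985, 0.029, 0.169], [-0.169, 0.017, -0.985], [-0.032, -0.999, -0.012]]
contact_force: [-0.5, -1.2, 0.0]
grip_width: -0.0002
```

Call:
move_arm(
  increments=[0, 1.5, 0, 0, 0, 0, 0],
)

```text
t: 24.98
eef_pos: [0.4929, 0.0892, 0.0752]
tool_rot: [[-0.985, 0.03, 0.169], [-0.169, 0.017, -0.986], [-0.032, -0.999, -0.012]]
contact_force: [-0.2, -1.0, -0.4]
grip_width: 0.0003
```

Call:
move_arm(
  increments=[0, 1.5, 0, 0, 0, 0, 0],
)

```text
t: 25.07
eef_pos: [0.493, 0.0892, 0.0736]
tool_rot: [[-0.985, 0.03, 0.169], [-0.169, 0.017, -0.986], [-0.032, -0.999, -0.012]]
contact_force: [0.2, 0.1, -0.0]
grip_width: -0.0003
```

Call:
move_arm(
  increments=[0, 1.5, 0, 0, 0, 0, 0],
)

```text
t: 25.15
eef_pos: [0.4932, 0.0892, 0.0729]
tool_rot: [[-0.985, 0.029, 0.169], [-0.169, 0.017, -0.985], [-0.032, -0.999, -0.011]]
contact_force: [-5.7, 0.0, 16.9]
grip_width: 0.0001
```

```bash
python3 z.py 42
```

```text
tcp tray mm [ -0.8 -35.2  -1.9] F tray [-3.3 -0.5  7.6] t 25.25
```

View pics/z42.png

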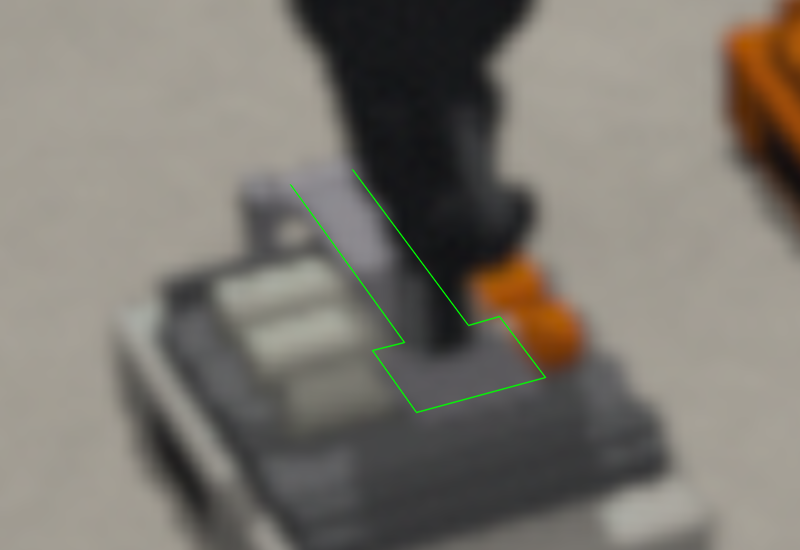

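Call:
move_arm(
  increments=[0, -6, 0, 0, 0, 0, 0, 0, -20, 0, 0, 0, 0, 0, 0, -35, 0, 0, 0, 0, 0, 0, -38, 0, 0, 0, 0, 0, 0, -38, 0, 0, 0, 0, 0],
)

```text
t: 25.67
eef_pos: [0.4808, 0.0869, 0.2048]
tool_rot: [[-0.986, 0.005, 0.169], [-0.169, 0.017, -0.985], [-0.008, -1.0, -0.016]]
contact_force: [0.7, -0.1, 0.0]
grip_width: 0.0001
```

Call:
move_arm(
  increments=[0, -20, 35, 0, 0, 0, 0, 0, 0, 38, 0, 0, 0, 0, 0, 0, 38, 0, 0, 0, 0, 0, 0, 38, 0, 0, 0, 0, 0, 0, 38, 0, 0, 0, 0],
)

```text
t: 26.08
eef_pos: [0.5215, -0.0967, 0.2393]
tool_rot: [[-0.982, 0.035, 0.186], [-0.185, 0.016, -0.983], [-0.037, -0.999, -0.01]]
contact_force: [0.6, 0.2, -0.0]
grip_width: 0.0002
```

Call:
move_arm(
  increments=[0, 0, 38, 0, 0, 0, 0, 0, 0, 38, 0, 0, 0, 0, 0, 0, 38, 0, 0, 0, 0, 0, 0, 20, 0, 0, 0, 0, 0, 0, 0, 0, 0, 0, 0],
)

```text
t: 26.5
eef_pos: [0.5474, -0.243, 0.2398]
tool_rot: [[-0.983, 0.04, 0.178], [-0.178, 0.011, -0.984], [-0.041, -0.999, -0.004]]
contact_force: [-0.6, 2.0, 1.1]
grip_width: 0.0003
```

Run:
```python
from tub import *
from fit import *
s=state(); look(43)
for n in("side","top"): cv2.imwrite(f"pics/f43_{n}.png",np.load(f"pics/{n}43.npz")["im"][:,:,::-1])
crop(43,trayp(0,10,20),"k43",40,50,5)
for n in("top","side"):
    z=np.load(f"pics/{n}43.npz");P=pts(n,z["d"]);L=Ro.from_euler("Z",YAW,degrees=True).inv().apply((P-T).reshape(-1,3))*1e3
    m=(z["d"].ravel()>0)&(abs(L[:,0]+2)<7)
    print(n,[(y,int(np.round(np.median(L[m&(abs(L[:,1]-y)<3),2])))) for y in range(-70,80,8) if (m&(abs(L[:,1]-y)<3)).sum()>2])
tubes(43,"top",((-50,-28),(28,50)))
```

```text
t 26.50 p [ 0.5474 -0.243   0.2398] F [-0.6  2.   1.1] w 0.3 q [-0.58  0.21  1.46  0.03  1.44  0.81]
top [(-70, -23), (-62, -2), (-54, 25), (-46, 25), (-38, 25), (-30, 25), (-22, 25), (-14, 24), (-6, 24), (2, 25), (10, 25), (18, 26), (26, 25), (34, 25), (42, 25), (50, 24), (58, 27), (66, 27), (74, 27)]
side [(-70, -16), (-62, -1), (-54, 23), (-46, 25), (-38, -5), (-30, 24), (-22, 26), (-14, 26), (-6, 28), (2, 24), (10, 25), (18, 24), (26, 25), (34, 23), (42, 26), (50, 26), (58, 26), (66, 28)]
top -50 [(-60, -4), (-56, -1), (-52, -3), (-48, -6), (-44, -8), (-40, -8), (-36, -7), (-32, -5), (-28, -1), (-24, 5), (-20, 12), (-16, 12), (-12, 14), (-8, 12), (-4, 5), (0, -1), (4, 4), (8, 12), (12, 13), (16, 14), (20, 11), (24, 8), (28, -1), (32, 6), (36, 11), (40, 14), (44, 15), (48, 12), (52, 7), (56, 4), (60, 11)]
top 28 [(-60, -4), (-56, -2), (-52, -4), (-48, -8), (-44, -10), (-40, -9), (-36, -6), (-32, -4), (-28, -1), (-24, 6), (-20, 13), (-16, 13), (-12, 14), (-8, 14), (-4, 8), (0, -1), (4, 5), (8, 12), (12, 14), (16, 14), (20, 12), (24, 7), (28, 0), (32, 6), (36, 12), (40, 13), (44, 14), (48, 13), (52, 8), (56, 3), (60, 11)]
  groove -14 x ext [-48.7  50.4] n 112
  groove 14 x ext [-47.6 271.8] n 110
  groove 42 x ext [-49.2  50.4] n 113
```

View pics/k43.png

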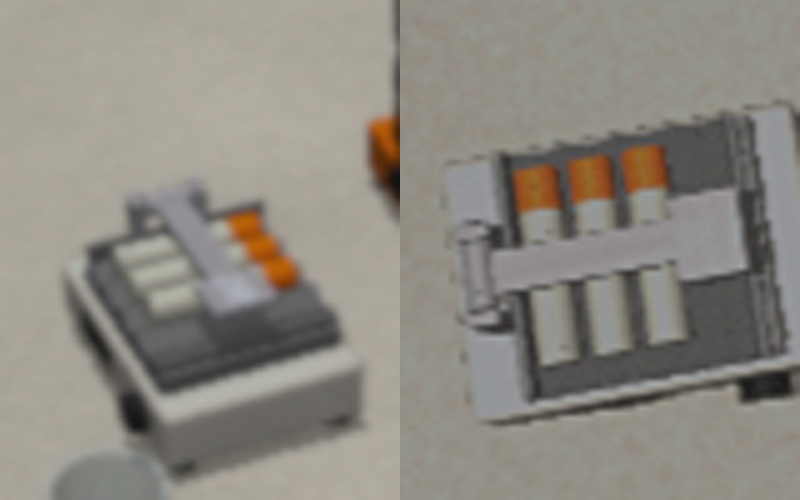

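View pics/f43_top.png

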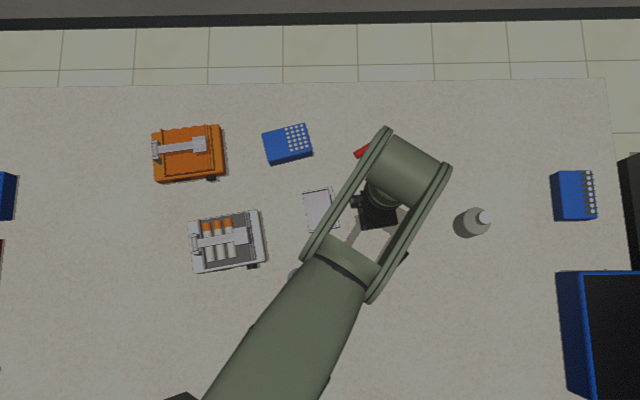

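View pics/f43_side.png

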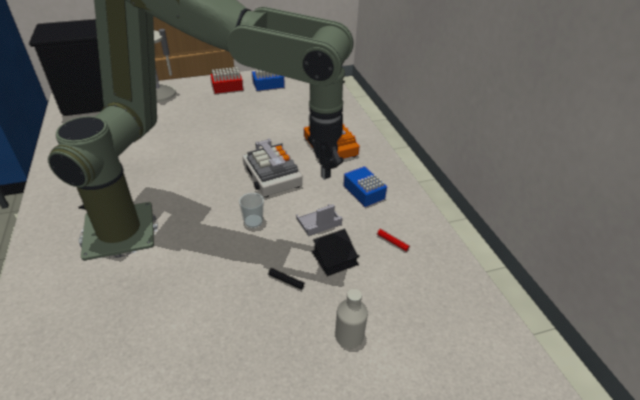

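The bar's top reads level at 24–26 mm along its length, all three tubes are seated, the scoop is flat and the bystanders haven't moved. Handing in.

```bash
python3 -c "
from workcell import robot
print(robot.hand_in())"
```

```text
the job is handed in; nothing more can be done
None
```

The three tubes are in the rocker, the scoop is back on the bench and the bar is down. However, one unintended press while lowering the bar may count against the 40 N limit.

**What I did:**
- **Pour:** I picked the scoop up by its handle plate and poured with the mouth about 4–8 mm over the ribs. Two tubes left during slow tilts. The middle one rolled out on its own while I was backing the scoop off, and settled into the next groove.
- **Scoop and bar:** I set the empty scoop down flat on the open bench, then pushed the bar over and down with closed fingers until it hit its stop (about 17 N). I handed in at about 26.5 s.

**Last checks:**
- **Tubes:** they lie in the grooves at y = -14, +14 and +42 mm. The ends of the -14 and +42 tubes read about -49 and +50 mm, so they are centred. For the +14 tube only the -x end (-48 mm) read cleanly in the last check.
- **Bar:** its top reads about 25 mm above the ribs along the whole length, so it is level.
- **Surroundings:** scoop flat, the bystanders and the orange rocker look unmoved, and the arm is clear.

**What went wrong or disagreed:**
- **Bar press:** the gripper came down on the end of the upright bar. The force read 47 N upwards, about 51 N in all, before I backed off. The contact point was hidden from the cameras. If it was the gripper's body rather than the fingers, it exceeded 40 N. Earlier rows in that same blocked stretch were read only after a rest row, so a higher peak may have gone unseen.
- **Fingertip position:** the fingertips appeared about 20–27 mm short of the reported tool point in the images. I did not resolve this, and worked from the pictures and the force readings instead.

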